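Load the guarded transformer tester, bolt its lid and start the test

ROBOT

A 7-joint arm with a two-finger parallel gripper is mounted at the origin on the work surface. World frame = base frame: x ahead of the robot, y to its left, z up, the work surface at z = 0. Lengths are in m, angles in rad, forces in N, time in s.
With the tool pointing down it reaches from about 0.4 to 0.9 m from the base axis. Payload 5.6 kg.
Tool frame: the origin (TCP) lies at the very end of the fingers, on their centre line; the grasp point (between the pads) lies 19 mm behind it; z points along the fingers, y is the direction in which the jaws open and shut (so a half turn about z gives the same grasp; the last joint's range is limited). The gripper opens to 92 mm and grips with 3 to 60 N. Pads are 20 mm wide; open, the fingers measure 128 mm over their backs; the gripper's body (75 mm by 189 mm) begins 69 mm behind the grasp point.
Start: joints at [1.276, 0.468, -0.012, 1.603, 0.006, 1.071, -0.056], TCP at [0.162, -0.63, 0.215] pointing down, gripper open.
Joint ranges: [-2.53, 2.53], [-0.31, 2.02], [-1.57, 1.55], [0.28, 2.44], [-1.29, 4.43], [0.15, 1.84], [-2.92, 2.92]. Speed limits (rad/s): [2.57, 2.57, 3.14, 3.14, 3.14, 3.14, 3.14].

INTERFACE

Orientations are given as a rotation vector (axis times angle).
In Python, from cell import sensors, viewer, workorder gives the robot as it stands.
- The arm moves only by the tool send_rows, never from a script. Its argument "steps" is a list of rows, each a list of 5 numbers: the closure, from 0 (fully open) to 1 (shut), then the shift along the tool's x, y, z normalised to -1 to 1, where 1 is 4 cm, then the turn about the tool's z normalised to -1 to 1, where 1 is 180 degrees. In form: [[hand, tx, ty, tz, yaw], ...]. A call has 1 to 20 rows; each row shifts and turns the pose as measured when the row begins, along the tool's axes as they then stand; what a row does not reach is not made up. A row lasts 1/12 s, in which the tool goes at most 41.7 mm and 7.16 degrees, less where a joint would pass 70% of its speed; a pose out of reach is approached as far as the arm can. A call with a number of a shift or a turn outside -1 to 1 is refused whole. A call with a gripper value outside its range is refused whole. The fingers move at their own pace and stop on an object; "grip_force" is the grip in N (left out, the last holds). Time passes only in rows, so rows that do not move let the fingers close. It gives the time, the measured TCP pose, the force and the opening at its end, in the units of the state.
- sensors.sense(): the state, without advancing time (a new reading comes with each control period).
- viewer.snapshot(name): name is "scene" or "top"; returns the picture (400x640x3 uint8, blue, green, red); there is no depth.
- viewer.camera_info(name): a dict with "fovy" (degrees; the focal length in pixels is half the picture's height over the tangent of half this angle, whatever the lens; pixels are square), "cx", "cy" (the principal point, pixels), "world_from_camera" (4x4, takes a point from camera to world coordinates). Camera axes: x right, y up, looking along -z (the intrinsics and any distortion apply to the point x, -y, -z); pixel columns grow to the right and rows downward; lengths in m; the calibration is good to about 2 mm. A picture is of the moment at which its call begins. camera_info takes no time and is no camera call.
- workorder.hand_in(): hands the job in, once; it reports no verdict.
Trained networks look in the newest picture that a camera, given by its name, has taken for a name from the list of things; names that differ only in an ending like _2 or _b are one class to them, and where a whole thing is asked for, a point or a joint stands for the part that bears it (a point fixed in the world has none). Each returns a list of dicts, best first, with "conf" (0 to 1); they miss things now and then, are a little off and sometimes report something else, mostly with a low value. They report only what shows in the picture. A call takes as long as a camera call.
- viewer.find_in(camera, query): "box" ([left, top, right, bottom] in pixels, round what is visible of it).
- viewer.pinpoint(camera, query): "centre" ([column, row] in pixels: a listed point, or the origin of a listed thing).
The state is a dict: "time": time; "q": joint angles; "qd": joint speeds; "effort": joint torques, N m; "eef_pos": TCP position; "ee_rot": TCP orientation; "wrist_force": force on the tool from outside, world axes, zero at the start; "ft_torque": the same for the moment, N m; "opening": opening from 0.0 (shut) to 1.0 (fully open).
Only numpy, scipy, OpenCV 4.12 (cv2) and the standard library are available. Lean on these libraries where they do the work, as an engineer would, in place of code of your own. Each camera call takes 0.05 s, during which the arm holds its last target.

TASK

Swing the clear lid of the guarded test box up and put every transformer that is lying on the bench into the box, one to a nest, sitting flat on its feet; then lower the lid without slamming it and slide the barrel bolt fully home into its keeper. With the lid bolted, start the test by pressing the three round grey keys fully down, one at a time, from left to right as seen from the robot (clear, arm, start). Never press the start key while the lid is unbolted, do not press the mushroom emergency stop, and leave the solder reel and the battery where they are.

Things in the scene. Friction and masses are not known exactly. Their poses are not given: they have to be found in the camera images.
- tester: Red test box, fixed: open chamber left (+y), black control deck right. Origin on the bench under the chamber's centre; yaw 0: x away from the robot, y left, z up. Chamber inside x -79..79, y -95..89 mm, floor z 30, rim z 72. Deck x -85..85, y -95..-255, top z 80. Keeper: steel staple on the deck at x -68, y -112, 19 mm high, opening 15 wide. Bushings 22 mm high at x 66 on the chamber floor.
- nest0 (a point): Centre of the floor of a nest in the chamber (front row, left). All four nests are alike: a pocket 58 mm along the box's x by 44 mm along its y, formed by white ribs 3 mm thick and 6 mm high, with two brass contacts in its floor. Axes as the test box's.
- nest1 (a point): Centre of the floor of a nest in the chamber (front row, right). All four nests are alike: a pocket 58 mm along the box's x by 44 mm along its y, formed by white ribs 3 mm thick and 6 mm high, with two brass contacts in its floor. Axes as the test box's.
- nest2 (a point): Centre of the floor of a nest in the chamber (rear row, left). All four nests are alike: a pocket 58 mm along the box's x by 44 mm along its y, formed by white ribs 3 mm thick and 6 mm high, with two brass contacts in its floor. Axes as the test box's.
- nest3 (a point): Centre of the floor of a nest in the chamber (rear row, right). All four nests are alike: a pocket 58 mm along the box's x by 44 mm along its y, formed by white ribs 3 mm thick and 6 mm high, with two brass contacts in its floor. Axes as the test box's.
- T1_mid (a point): Centre of an encapsulated transformer: a black block 50 mm (its x) by 36 mm (y) by 36 mm high (z), about 0.2 kg, grey plate on top, two flat brass feet below; its underside is 18 mm below this point. It fits a nest with its long side along the box's x, either way round. Two to four are present, all alike; None if absent.
- T2_mid (a point): Centre of an encapsulated transformer: a black block 50 mm (its x) by 36 mm (y) by 36 mm high (z), about 0.2 kg, grey plate on top, two flat brass feet below; its underside is 18 mm below this point. It fits a nest with its long side along the box's x, either way round. Two to four are present, all alike; None if absent.
- T3_mid (a point): Centre of an encapsulated transformer: a black block 50 mm (its x) by 36 mm (y) by 36 mm high (z), about 0.2 kg, grey plate on top, two flat brass feet below; its underside is 18 mm below this point. It fits a nest with its long side along the box's x, either way round. Two to four are present, all alike; None if absent.
- T4_mid (a point): Centre of an encapsulated transformer: a black block 50 mm (its x) by 36 mm (y) by 36 mm high (z), about 0.2 kg, grey plate on top, two flat brass feet below; its underside is 18 mm below this point. It fits a nest with its long side along the box's x, either way round. Two to four are present, all alike; None if absent.
- lid (a joint): Angle of the clear lid, rad: 0 shut (lying on the rim), 1.57 upright, 1.95 fully open. It starts shut or a little ajar and unbolted; it is hinged on the rear (+x) wall and swings up and away from the robot. Stiff friction hinge (0.5 N m): it stays where it is left. Weighs 0.38 kg.
- hinge (a point): Middle of the lid's hinge line, which runs along the box's y, 82 mm behind the chamber's centre, 76 mm above the bench. At angle a the lid runs from here 167 mm in the direction (-cos a, 0, sin a) of the box's axes; it is 186 mm wide and 8 mm thick, centred on that plane: when shut its top is at z = 80 mm.
- lid_lip (a point): Centre of the pull lip, a plate 30 mm long, 50 mm wide (along the box's y) and 8 mm thick that juts from the lid's free edge, 182 mm from the hinge line and 40 mm left of the lid's middle. It moves with the lid. Shut, it overhangs the front wall; it can be pinched across its 50 mm width and the lid swung up by it.
- bolt (a joint): Travel of the barrel bolt, m: 0 withdrawn, 0.038 fully home against its stop. It slides towards the box's -y (to the right, onto the control deck) on the top of the lid near its front edge; friction about 2 N. Below 0.010 it is clear of the keeper. Shot while the lid is up, it keeps the lid from shutting.
- bolt_knob (a point): Centre of the bolt's knob, a steel cylinder 15 mm in diameter, 20 mm high, upright when the lid is shut: underside 18 mm, top 38 mm above the lid. It slides with the bolt and swings with the lid. Guide straps 16 mm high stand on the lid 13 mm to its left and 53 mm to its right with the bolt withdrawn.
- key1_top (a point): Centre of the top of the round grey key, left of the three: clear. 20 mm in diameter, its top 11 mm above the control deck; the keys stand 42 mm apart in a row along the box's y.
- key2_top (a point): Centre of the top of the round grey key, middle of the three: arm. 20 mm in diameter, its top 11 mm above the control deck; the keys stand 42 mm apart in a row along the box's y.
- key3_top (a point): Centre of the top of the round grey key, right of the three: start. 20 mm in diameter, its top 11 mm above the control deck; the keys stand 42 mm apart in a row along the box's y.
- key1 (a joint): Travel of key 1, m: 0 up, 0.005 fully down; springs back; about 4 N to press fully.
- key2 (a joint): Travel of key 2, m: 0 up, 0.005 fully down; springs back; about 4 N to press fully.
- key3 (a joint): Travel of key 3, m: 0 up, 0.005 fully down; springs back; about 4 N to press fully.
- stop (a joint): Travel of the mushroom emergency stop, m: 0 up. A mushroom head 32 mm in diameter on the control deck behind the right key, 72 mm further from the robot, top 26 mm above the deck. Not to be pressed.
- reel: A solder reel standing on the bench, 60 mm in diameter and 38 mm high, beyond the transformers. A bystander.
- battery: A block battery 48 x 26 x 17 mm lying on the bench right of the test box. A bystander.

How it is judged:
On the way, in this order (a step that is already met when the one before it is completed fails the run):
1. with the lid open, every transformer present sits flat in a nest of its own, let go ((horizontal distance between T1_mid and nest0 below 0.01 m or horizontal distance between T1_mid and nest1 below 0.01 m or horizontal distance between T1_mid and nest2 below 0.01 m or horizontal distance between T1_mid and nest3 below 0.01 m) and z of each of T1_mid, T2_mid, T3_mid, T4_mid in the frame of tester below 0.053 m and angle between each of T1_mid, T2_mid, T3_mid, T4_mid's own z axis and vertical below 0.08 rad and (horizontal distance between T2_mid and nest0 below 0.01 m or horizontal distance between T2_mid and nest1 below 0.01 m or horizontal distance between T2_mid and nest2 below 0.01 m or horizontal distance between T2_mid and nest3 below 0.01 m) and (horizontal distance between T3_mid and nest0 below 0.01 m or horizontal distance between T3_mid and nest1 below 0.01 m or horizontal distance between T3_mid and nest2 below 0.01 m or horizontal distance between T3_mid and nest3 below 0.01 m) and (horizontal distance between T4_mid and nest0 below 0.01 m or horizontal distance between T4_mid and nest1 below 0.01 m or horizontal distance between T4_mid and nest2 below 0.01 m or horizontal distance between T4_mid and nest3 below 0.01 m) and value of joint lid above 1 rad and contact force between the fingers and T1 below 0.3 N and contact force between the fingers and T2 below 0.3 N and contact force between the fingers and T3 below 0.3 N and contact force between the fingers and T4 below 0.3 N), for 0.2 s.
2. the lid is shut (value of joint lid below 0.03 rad), for 0.2 s.
3. the bolt is fully home in its keeper, with the lid shut (value of joint lid below 0.03 rad and value of joint bolt above 0.034 m), for 0.2 s.
4. the left key (clear) is pressed fully down, alone (value of joint key1 above 0.0035 m and value of joint bolt above 0.034 m), for 0.1 s.
5. the middle key (arm) is pressed fully down, alone (value of joint key2 above 0.0035 m and value of joint bolt above 0.034 m), for 0.1 s.
6. the right key (start) is pressed fully down, alone (value of joint key3 above 0.0035 m and value of joint bolt above 0.034 m), for 0.1 s.
At the end, for the whole second after the job is handed in: Every transformer present sits flat (within 0.08 rad) in a nest, within 10 mm of its centre; lid shut (under 0.03 rad), bolt fully home (over 34 of 38 mm), and the three keys up again, having been pressed (over 3.5 of 5 mm) left, middle, right in turn (all of step 3 and (horizontal distance between T1_mid and nest0 below 0.01 m or horizontal distance between T1_mid and nest1 below 0.01 m or horizontal distance between T1_mid and nest2 below 0.01 m or horizontal distance between T1_mid and nest3 below 0.01 m) and z of each of T1_mid, T2_mid, T3_mid, T4_mid in the frame of tester below 0.053 m and angle between each of T1_mid, T2_mid, T3_mid, T4_mid's own z axis and vertical below 0.08 rad and (horizontal distance between T2_mid and nest0 below 0.01 m or horizontal distance between T2_mid and nest1 below 0.01 m or horizontal distance between T2_mid and nest2 below 0.01 m or horizontal distance between T2_mid and nest3 below 0.01 m) and (horizontal distance between T3_mid and nest0 below 0.01 m or horizontal distance between T3_mid and nest1 below 0.01 m or horizontal distance between T3_mid and nest2 below 0.01 m or horizontal distance between T3_mid and nest3 below 0.01 m) and (horizontal distance between T4_mid and nest0 below 0.01 m or horizontal distance between T4_mid and nest1 below 0.01 m or horizontal distance between T4_mid and nest2 below 0.01 m or horizontal distance between T4_mid and nest3 below 0.01 m) and value of joint each of key1, key2, key3 below 0.0015 m); the robot touches nothing.
It fails at once if the start key is pressed while the lid is not bolted (value of joint key3 above 0.0025 m and value of joint bolt below 0.03 m).
It fails at once if two keys are pressed at once (value of joint each of key1, key2 above 0.0025 m or value of joint each of key1, key3 above 0.0025 m or value of joint each of key2, key3 above 0.0025 m).
It fails at once if the emergency stop is pressed (value of joint stop above 0.0025 m).
It fails at once if the lid is slammed (over 2.5 rad/s) (velocity of joint lid below -2.5 rad/s).
It fails at once if the solder reel or the battery is pushed more than 40 mm from its place (distance of any of reel, battery from where it was at the start of the episode above 0.04 m).
Of T1, T2, T3, T4 only 2 to 4 are there at a start; the rules pass over those that are not, and their reading is None.
At some moment in a run one of T1, T2, T3, T4 may be knocked a few centimetres aside while the robot is not near it.
It also fails if it takes over 210 s, if anything falls off the work surface, if the arm or the gripper's body presses on something with over 40 N, if the wrist force passes 120 N, or if a joint passes its speed limit or range.

## Working session

There is one attempt and no reset: what is moved stays moved. The work goes in short steps, Python scripts to look and compute and a tool call to move; the robot and the scene stay as the last step left them, time stands still between calls to the robot, and variables do not carry over. Pictures are saved under pics/ and viewed, and the job is handed in when it is done.

Besides the shell and the picture viewer there is one more tool, called after "Emit:" by a JSON object that holds its "api" and its "payload". send_rows: Moves the arm, as the interface text tells. Scaled input: -1 to 1 covers 4 cm each way for a shift and 180 degrees each way for a turn. Its arguments: {"type":"object","properties":{"steps":{"type":"array"},"grip_force":{"type":"number"}},"required":["steps"]}

```bash
mkdir -p pics; ls; cat > h.py <<'E'
import numpy as np,cv2
from cell import sensors,viewer,workorder
def cam(n):
    i=viewer.camera_info(n);return i
def ray(n,px):
    i=cam(n);f=200/np.tan(np.radians(i['fovy'])/2)
    M=np.array(i['world_from_camera'])
    d=np.array([(px[0]-i['cx'])/f,-(px[1]-i['cy'])/f,-1.])
    return M[:3,3],M[:3,:3]@d
def atz(n,px,z):
    o,d=ray(n,px);return o+d*(z-o[2])/d[2]
def proj(n,p):
    i=cam(n);f=200/np.tan(np.radians(i['fovy'])/2)
    M=np.linalg.inv(np.array(i['world_from_camera']));c=M[:3,:3]@np.array(p)+M[:3,3]
    return np.array([i['cx']+f*c[0]/-c[2],i['cy']-f*c[1]/-c[2]])
def snap(n,name):
    im=viewer.snapshot(n);cv2.imwrite('pics/%s.png'%name,im);return im
E
python3 - <<'E'
from h import *
np.set_printoptions(precision=4,suppress=True)
print(sensors.sense())
for n in('scene','top'):
    snap(n,n+'0');print(cam(n))
for q in ['tester','T1_mid','lid_lip','bolt_knob','key1_top','key3_top','hinge','nest0','nest3','reel','battery']:
    for n in('scene','top'):
        print(q,n,[(np.round(r['centre'],1).tolist(),round(r['conf'],2)) for r in viewer.pinpoint(n,q)][:6])
E
```

```text
pics
{'time': 0.0, 'q': array([ 1.276 ,  0.4684, -0.0116,  1.6036,  0.006 ,  1.0714, -0.0563]), 'qd': array([ 0.0007, -0.0001, -0.0005,  0.0005,  0.0004, -0.0004,  0.0003]), 'effort': array([ -0.0002, -52.0571,  -0.013 , -24.3746,  -0.0567,   0.0172,
         0.0002]), 'eef_pos': array([ 0.1617, -0.629 ,  0.2137]), 'ee_rot': array([-3.115 , -0.3942,  0.0006]), 'wrist_force': array([-0.6257,  0.3462, -0.2896]), 'ft_torque': array([-0.0375, -0.0073, -0.0328]), 'opening': 0.9976327012896072}
{'fovy': 49.35188817249889, 'cx': 318.5842141305445, 'cy': 205.4608000767564, 'world_from_camera': array([[ 0.6924, -0.6009,  0.3994,  1.0376],
       [ 0.7215,  0.5693, -0.3941, -0.4326],
       [ 0.0095,  0.561 ,  0.8277,  1.0739],
       [ 0.    ,  0.    ,  0.    ,  1.    ]])}
{'fovy': 46.009271558213726, 'cx': 328.83437234725926, 'cy': 201.39500812930396, 'world_from_camera': array([[-0.0207,  0.9827, -0.1842,  0.3241],
       [-0.9997, -0.0179,  0.017 ,  0.0118],
       [ 0.0134,  0.1845,  0.9827,  1.2919],
       [ 0.    ,  0.    ,  0.    ,  1.    ]])}
tester scene [([305.9, 224.3], 0.77)]
tes
[... 274 characters left out ...]
23), ([179.2, 248.3], 0.2)]
bolt_knob scene [([280.7, 196.7], 0.46)]
bolt_knob top [([341.8, 226.1], 0.5)]
key1_top scene [([263.6, 234.1], 0.62)]
key1_top top [([374.6, 208.2], 0.56)]
key3_top scene [([237.5, 249.8], 0.48)]
key3_top top [([406.7, 205.9], 0.47)]
hinge scene [([327.3, 225.6], 0.87), ([249.4, 240.7], 0.58), ([301.6, 232.0], 0.56)]
hinge top [([324.7, 171.9], 0.73)]
nest0 scene [([298.7, 234.1], 0.81), ([283.3, 220.0], 0.62)]
nest0 top []
nest3 scene [([298.7, 234.1], 0.81), ([283.3, 220.0], 0.62)]
nest3 top []
reel scene [([403.5, 210.5], 0.85)]
reel top [([236.3, 160.0], 0.79)]
battery scene [([231.2, 350.8], 0.76)]
battery top [([450.8, 158.7], 0.67), ([340.1, 227.4], 0.35)]
```

View pics/scene0.png

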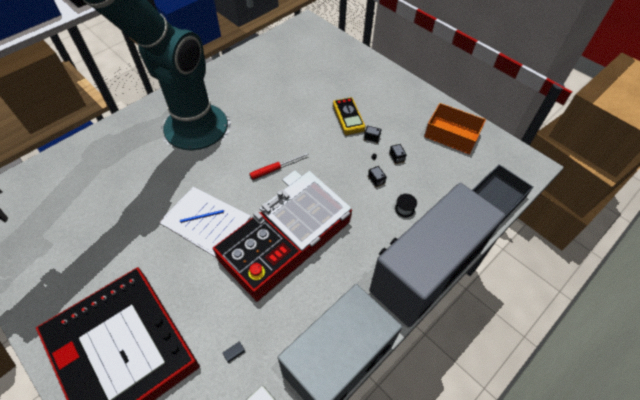

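View pics/top0.png

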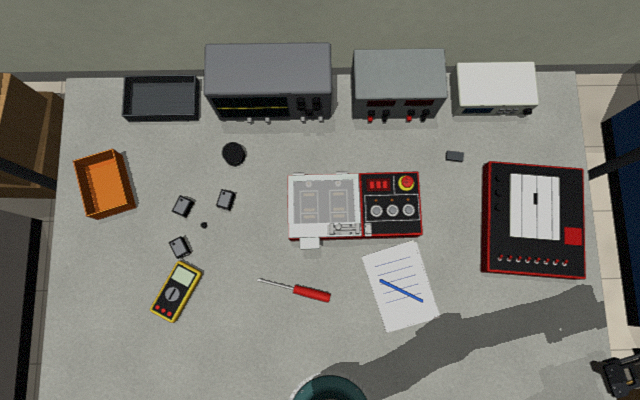

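The scene shows three transformers, at about (226,199), (183,206) and (180,246) in the top view. The reel is at (234,154), the battery at (455,156), and the box has its lid near shut, with the lip at (309,242). I'll zoom in for precise poses.

```bash
python3 - <<'E'
from h import *
np.set_printoptions(precision=4,suppress=True)
t=cv2.imread('pics/top0.png');s=cv2.imread('pics/scene0.png')
a=cv2.resize(t[160:260,275:435],None,fx=5,fy=5,interpolation=cv2.INTER_CUBIC);cv2.imwrite('pics/z1.png',a)
a=cv2.resize(t[180:265,160:250],None,fx=7,fy=7,interpolation=cv2.INTER_CUBIC);cv2.imwrite('pics/z2.png',a)
a=cv2.resize(s[160:305,205:360],None,fx=4,fy=4,interpolation=cv2.INTER_CUBIC);cv2.imwrite('pics/z3.png',a)
a=cv2.resize(s[110:200,350:420],None,fx=6,fy=6,interpolation=cv2.INTER_CUBIC);cv2.imwrite('pics/z4.png',a)
for n,z in [('hinge',.076),('lid_lip',.076),('key1_top',.091),('key2_top',.091),('key3_top',.091),('bolt_knob',.108),('T1_mid',.018),('reel',.019),('battery',.0085),('tester',0)]:
  for c in('top','scene'):
    if n=='key2_top' or 1:
      r=viewer.pinpoint(c,n) if n in('key2_top','T1_mid','hinge','lid_lip','bolt_knob','key1_top','key3_top','reel') else []
      for k in r[:4]: print(n,c,np.round(k['centre'],1),round(k['conf'],2),atz(c,k['centre'],z)[:2])
E
```

```text
hinge top [324.7 171.9] 0.73 [0.6318 0.0002]
hinge scene [327.3 225.6] 0.87 [0.6194 0.0143]
hinge scene [249.4 240.7] 0.58 [ 0.5119 -0.1664]
hinge scene [301.6 232. ] 0.56 [ 0.5866 -0.0493]
lid_lip top [309.  241.7] 0.79 [0.4469 0.0443]
lid_lip top [319.3 212.2] 0.23 [0.5236 0.0163]
lid_lip top [179.2 248.3] 0.2 [0.4364 0.3775]
lid_lip scene [287.4 175.1] 0.98 [0.417  0.0505]
key1_top top [374.6 208.2] 0.56 [ 0.529  -0.1271]
key1_top scene [263.6 234.1] 0.62 [ 0.5299 -0.1312]
key2_top top [391.3 207.7] 0.41 [ 0.5295 -0.1705]
key2_top scene [249.7 243.3] 0.5 [ 0.5264 -0.1746]
key3_top top [406.7 205.9] 0.47 [ 0.5335 -0.2107]
key3_top scene [237.5 249.8] 0.48 [ 0.5198 -0.209 ]
bolt_knob top [341.8 226.1] 0.5 [ 0.4817 -0.0401]
bolt_knob scene [280.7 196.7] 0.46 [ 0.4801 -0.0275]
T1_mid top [225.8 198.6] 0.64 [0.5757 0.2726]
T1_mid top [324.1 173.5] 0.57 [0.642  0.0014]
T1_mid scene [376.4 176.4] 0.67 [0.5725 0.2739]
T1_mid scene [235.2 352.2] 0.44 [ 0.6961 -0.3662]
T1_mid scene [264.  229.9] 0.33 [ 0.4824 -0.0992]
reel top [236.3 160. ] 0.79 [0.6847 0.2454]
reel scene [403.5 210.5] 0.85 [0.7115 0.2369]
```

View pics/z1.png

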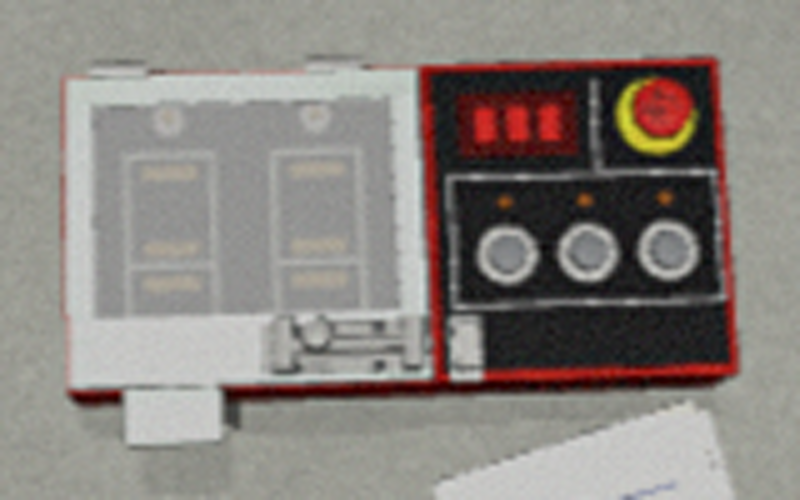

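View pics/z2.png

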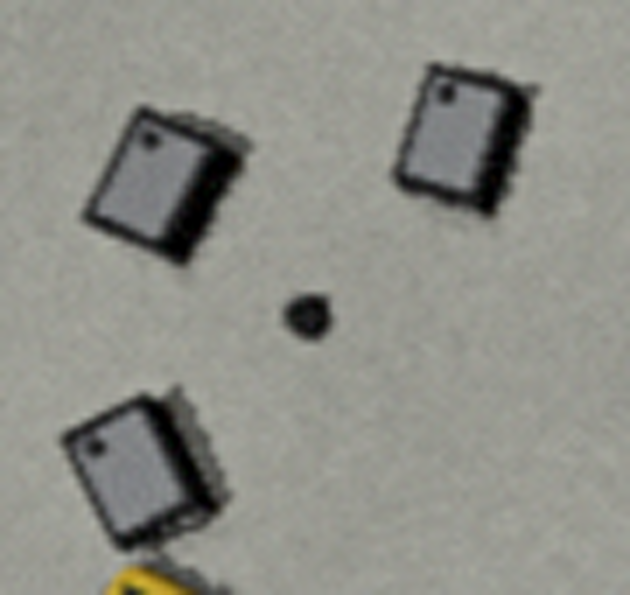

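View pics/z3.png

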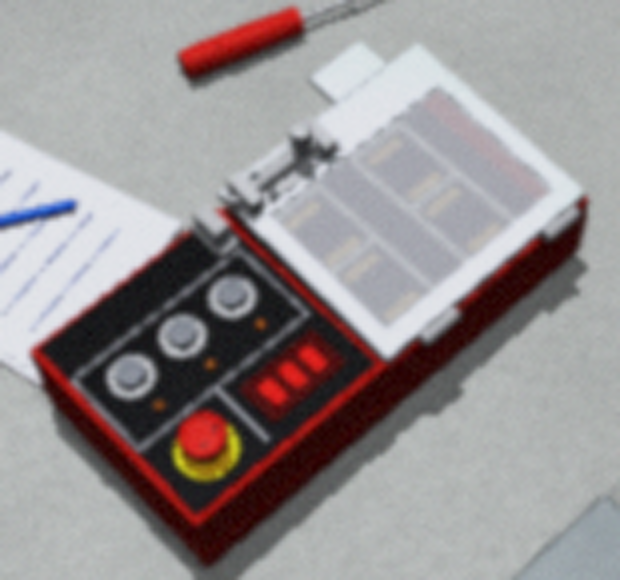

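View pics/z4.png

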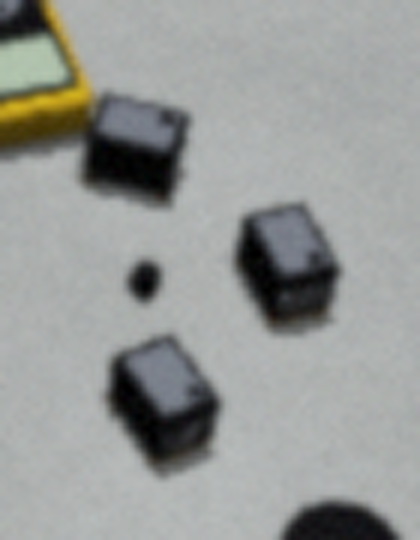

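```bash
cat > fit.py <<'E'
from h import *
from scipy.optimize import least_squares
np.set_printoptions(precision=4,suppress=True)
T=lambda u,v:(275+u/5-.4,160+v/5-.4); S=lambda u,v:(205+u/4-.4,160+v/4-.4)
obs=[('top',T(716,62),(85,-255,80)),('top',T(737,368),(-85,-255,80)),('top',T(421,69),(85,-95,80)),
('scene',S(197,520),(85,-255,80)),('scene',S(35,352),(-85,-255,80)),('scene',S(385,358),(85,-95,80))]
keys=[('top',[T(508,253),T(588,250),T(668,248)]),('scene',[S(232,295),S(182,333),S(130,374)])]
def W(p,q):
    c,s=np.cos(p[2]),np.sin(p[2]);q=np.array(q)/1000
    return np.array([p[0]+c*q[0]-s*q[1],p[1]+s*q[0]+c*q[1],q[2]])
def res(p):
    r=[proj(n,W(p,q))-np.array(u) for n,u,q in obs]
    for n,k in keys:
        for i in range(3): r.append(proj(n,W(p,(p[3]*1000,p[4]*1000-42*i,91)))-np.array(k[i]))
    return np.concatenate(r)
if __name__=='__main__':
    f=least_squares(res,[.53,.01,0,-.02,-.13],x_scale=.01)
    print(f.x,f.x[2]*57.3);print(f.fun.reshape(-1,2))
    p=f.x
    for i in range(3):print('key',i,W(p,(p[3]*1e3,p[4]*1e3-42*i,91)))
    for n,z in(('top',cv2.imread('pics/top0.png')),('scene',cv2.imread('pics/scene0.png'))):
        pass
E
python3 fit.py
cat > trs.py <<'E'
from h import *
import sys
np.set_printoptions(precision=4,suppress=True)
def plate(n,im,guess,R=16,k=8):
    # guess world xy of T centre at z=.036
    c=proj(n,(guess[0],guess[1],.036));x0,y0=[int(round(v))-R for v in c]
    g=cv2.cvtColor(im,cv2.COLOR_BGR2GRAY)[y0:y0+2*R,x0:x0+2*R]
    g=cv2.resize(g,None,fx=k,fy=k,interpolation=cv2.INTER_CUBIC)
    th=(g.max()*0+ (cv2.threshold(g,0,255,cv2.THRESH_OTSU)[0])) 
    m=(g>th*0.8).astype(np.uint8)
    N,l,st,ce=cv2.connectedComponentsWithStats(m)
    best=None
    for i in range(1,N):
        x,y,w,h,a=st[i]
        if x==0 or y==0 or x+w>=2*R*k or y+h>=2*R*k or a<20*k*k: continue
        d=np.hypot(*(ce[i]-R*k))
        if best is None or d<best[0]: best=(d,i)
    if best is None: return None
    cs,_=cv2.findContours((l==best[1]).astype(np.uint8),cv2.RETR_EXTERNAL,cv2.CHAIN_APPROX_NONE)
    pts=cs[0][:,0,:]
    w=np.array([atz(n,(x0+(u+.5)/k-.5,y0+(v+.5)/k-.5),.036)[:2] for u,v in pts])
    r=cv2.minAreaRect((w*1e4).astype(np.float32))
    b=cv2.boxPoints(r)/1e4; e0=b[1]-b[0];e1=b[2]-b[1]
    if np.linalg.norm(e0)<np.linalg.norm(e1): e0,e1=e1,e0
    a=np.degrees(np.arctan2(e0[1],e0[0]));a=(a+90)%180-90
    return np.array(r[0])/1e4,a,np.linalg.norm(e0),np.linalg.norm(e1)
if __name__=='__main__':
    tag=sys.argv[1]
    ims={n:(snap(n,n+tag)) for n in('top','scene')}
    for a in sys.argv[2:]:
        g=[float(v) for v in a.split(',')]
        for n in ims:
            print(g,n,plate(n,ims[n],g))
E
python3 - <<'E'
from h import *
for u,v in((453,134),(152,179),(135,472)): print(atz('top',(160+u/7-.4,180+v/7-.4),.036))
for u,v in((163,377),(288,240),(138,122)): print(atz('scene',(350+u/6-.4,110+v/6-.4),.036))
E
```

```text
[ 0.5403  0.007   0.0176 -0.0182 -0.1377] 1.0062401989455747
[[-0.2771 -1.2646]
 [ 0.3047  1.2013]
 [-1.37   -0.6227]
 [-0.0138  0.7596]
 [-2.0221 -1.1167]
 [ 0.6693  0.4513]
 [-0.0448 -0.2936]
 [ 0.1214 -0.2692]
 [ 0.265  -0.444 ]
 [-0.2603 -0.5956]
 [-0.1777 -0.2251]
 [ 0.0258 -0.3033]]
key 0 [ 0.5245 -0.1309  0.091 ]
key 1 [ 0.5252 -0.1729  0.091 ]
key 2 [ 0.5259 -0.2149  0.091 ]
[0.5718673  0.27295082 0.036     ]
[0.55629219 0.38822063 0.036     ]
[0.44349435 0.39048296 0.036     ]
[0.57100055 0.27405629 0.036     ]
[0.55473393 0.3906857  0.036     ]
[0.44308141 0.39632304 0.036     ]
```

```bash
python3 trs.py 1 .5715,.2735 .5555,.3895 .443,.3935
```

```text
[0.5715, 0.2735] top (array([0.5723, 0.2735]), np.float32(-16.262276), np.float32(0.04123971), np.float32(0.029321766))
[0.5715, 0.2735] scene None
[0.5555, 0.3895] top (array([0.5564, 0.3893]), np.float32(-25.990944), np.float32(0.04081165), np.float32(0.029141784))
[0.5555, 0.3895] scene None
[0.443, 0.3935] top (array([0.444 , 0.3933]), np.float32(28.76339), np.float32(0.040863223), np.float32(0.029171012))
[0.443, 0.3935] scene None
```

```bash
python3 - <<'E'
from h import *
from fit import W,T,S
np.set_printoptions(precision=4,suppress=True)
p=[.5403,.007,.0176]
# lip: param angle a, y
for a in (0,.03,.06,.1,.15,.2):
    for y in(37,40):
        q=(82-182*np.cos(a),y,76+182*np.sin(a))
        w=W(p,q);print(a,y,w,proj('top',w)-T(173,415),proj('scene',w)-S(350,73))
k=lambda a,y,h:(82-r*np.cos(a)-h*np.sin(a),y,76+r*np.sin(a)+h*np.cos(a))
print('top knob obs',T(318,332),'scene',S(303,143))
for r in(140,145,150,155):
  for y in (-20,-30,-40):
    w=W(p,k(0.,y,42));print(r,y,w,proj('top',w),proj('scene',w))
E
```

```text
0 37 [0.4397 0.0422 0.076 ] [0.6199 1.8946] [-1.6317  3.3298]
0 40 [0.4396 0.0452 0.076 ] [-0.5426  1.9376] [-0.8656  2.7489]
0.03 37 [0.4397 0.0422 0.0815] [0.5631 1.6618] [-1.6961  2.1893]
0.03 40 [0.4397 0.0452 0.0815] [-0.6046  1.7051] [-0.9272  1.6073]
0.06 37 [0.44   0.0422 0.0869] [0.5038 1.3633] [-1.722   1.0739]
0.06 40 [0.4399 0.0452 0.0869] [-0.669   1.4067] [-0.9501  0.4909]
0.1 37 [0.4406 0.0423 0.0942] [0.4211 0.8619] [-1.6956 -0.372 ]
0.1 40 [0.4405 0.0452 0.0942] [-0.7586  0.9055] [-0.92   -0.9566]
0.15 37 [0.4417 0.0423 0.1032] [0.3119 0.0674] [-1.5637 -2.1095]
0.15 40 [0.4417 0.0453 0.1032] [-0.8764  0.1113] [-0.7831 -2.6961]
0.2 37 [0.4433 0.0423 0.1122] [ 0.1962 -0.9151] [-1.3198 -3.7642]
0.2 40 [0.4432 0.0453 0.1122] [-1.0006 -0.8709] [-0.5344 -4.353 ]
top knob obs (338.20000000000005, 226.0) scene (280.35, 195.35)
140 -20 [ 0.4827 -0.014   0.118 ] [331.5559 225.3695] [284.8487 192.3298]
140 -30 [ 0.4828 -0.024   0.118 ] [335.5325 225.2254] [282.1033 194.4352]
140 -40 [ 0.483 -0.034  0.118] [339.5077 225.0814] [279.3391 196.5551]
145 -20 [ 0.4777 -0.0141  0.118 ] [331.6343 227.3448] [283.6042 191.2616]
145 -30 [ 0.4778 -0.0241  0.118 ] [335.614  227.2002] [280.8592 193.3599]
145 -40 [ 0.478  -0.0341  0.118 ] [339.5923 227.0557] [278.0954 195.4725]
150 -20 [ 0.4727 -0.0142  0.118 ] [331.7128 229.3231] [282.3639 190.1969]
150 -30 [ 0.4728 -0.0242  0.118 ] [335.6956 229.1781] [279.6192 192.2881]
150 -40 [ 0.473  -0.0342  0.118 ] [339.677  229.0332] [276.8557 194.3936]
155 -20 [ 0.4677 -0.0143  0.118 ] [331.7915 231.3045] [281.1276 189.1358]
155 -30 [ 0.4678 -0.0243  0.118 ] [335.7773 231.1591] [278.3833 191.2199]
155 -40 [ 0.468  -0.0343  0.118 ] [339.7618 231.0137] [275.6203 193.3182]
```

```bash
cat > pl.py <<'E'
import sys
from h import *
from scipy.spatial.transform import Rotation as Ro
np.set_printoptions(precision=4,suppress=True)
# usage: pl.py yawdeg x,y,z [x,y,z ...]  -> deltas in tool units (1=4cm) for each leg, with yaw set first
s=sensors.sense();R=Ro.from_rotvec(s['ee_rot']).as_matrix();p=np.array(s['eef_pos'])
cur=np.degrees(np.arctan2(R[1,0],R[0,0]));yaw=float(sys.argv[1])
d=(cur-yaw+180)%360-180
print('t',round(s['time'],2),'pos',p,'yaw',round(cur,2),'tilt z',R[:,2],'open',round(s['opening'],3),'F',s['wrist_force'])
print('turn deg %.2f norm %.4f q7 %.2f'%(d,d/180,s['q'][6]))
c,q=np.cos(np.radians(yaw)),np.sin(np.radians(yaw))
for a in sys.argv[2:]:
    t=np.array([float(v) for v in a.split(',')]);w=t-p
    l=np.array([c*w[0]+q*w[1], q*w[0]-c*w[1], -w[2]])/.04
    n=int(np.ceil(np.linalg.norm(l)/0.95))
    print(a,'tool total',l,'rows',n,'each',l/max(n,1));p=t
E
python3 pl.py 1 .42,-.42,.2 .441,.044,.2 .441,.044,.073
```

```text
t 2.1 pos [ 0.1619 -0.6295  0.2146] yaw 14.42 tilt z [-0.  0. -1.] open 1.002 F [1.345  0.4027 0.1259]
turn deg 13.42 norm 0.0746 q7 -0.06
.42,-.42,.2 tool total [ 6.5425 -5.1238  0.3649] rows 9 each [ 0.7269 -0.5693  0.0405]
.441,.044,.2 tool total [  0.7274 -11.5891  -0.    ] rows 13 each [ 0.056  -0.8915 -0.    ]
.441,.044,.073 tool total [0.    0.    3.175] rows 4 each [0.     0.     0.7937]
```

Emit:
{"api": "send_rows", "payload": {"steps": [[0,0,0,0,0.0373],[0,0,0,0,0.0373],[0,0.727,-0.569,0.04,0],[0,0.727,-0.569,0.04,0],[0,0.727,-0.569,0.04,0],[0,0.727,-0.569,0.04,0],[0,0.727,-0.569,0.04,0],[0,0.727,-0.569,0.04,0],[0,0.727,-0.569,0.04,0],[0,0.727,-0.569,0.04,0],[0,0.727,-0.569,0.04,0],[0,0,0,0,0]]}}

```text
time: 3.1
eef_pos: [0.4305, -0.4184, 0.1988]
ee_rot: [3.138, -0.008, 0.0]
wrist_force: [-0.2, 0.7, -0.3]
opening: 0.999
```

```bash
python3 pl.py 1 .441,.044,.2 .441,.044,.073
```

```text
t 3.1 pos [ 0.4305 -0.4184  0.1988] yaw -0.31 tilt z [ 0.0001 -0.0039 -1.    ] open 0.999 F [-0.1541  0.6575 -0.2934]
turn deg -1.31 norm -0.0073 q7 -0.89
.441,.044,.2 tool total [  0.4632 -11.5536  -0.0294] rows 13 each [ 0.0356 -0.8887 -0.0023]
.441,.044,.073 tool total [0.    0.    3.175] rows 4 each [0.     0.     0.7937]
```

Emit:
{"api": "send_rows", "payload": {"steps": [[0,0,0,0,-0.007],[0,0.036,-0.889,0,0],[0,0.036,-0.889,0,0],[0,0.036,-0.889,0,0],[0,0.036,-0.889,0,0],[0,0.036,-0.889,0,0],[0,0.036,-0.889,0,0],[0,0.036,-0.889,0,0],[0,0.036,-0.889,0,0],[0,0.036,-0.889,0,0],[0,0.036,-0.889,0,0],[0,0.036,-0.889,0,0],[0,0.036,-0.889,0,0],[0,0.036,-0.889,0,0],[0,0,0,0.9,0],[0,0,0,0.9,0],[0,0,0,0,0]]}}

```text
time: 4.52
eef_pos: [0.4426, 0.048, 0.1258]
ee_rot: [3.13, 0.016, 0.026]
wrist_force: [-0.7, 0.8, -0.9]
opening: 1.0
```

```bash
python3 pl.py 1 .441,.044,.073; python3 - <<'E'
from h import *
s=snap('scene','s2');t=snap('top','t2')
a=cv2.resize(s[80:260,200:380],None,fx=3,fy=3,interpolation=cv2.INTER_CUBIC)
b=cv2.resize(t[160:340,260:400],None,fx=3,fy=3,interpolation=cv2.INTER_CUBIC)[:540]
cv2.imwrite('pics/c2.png',np.hstack([a,b])[:, :800] if 0 else cv2.resize(np.hstack([a,b]),None,fx=.82,fy=.82))
E
```

```text
t 4.52 pos [0.4426 0.048  0.1258] yaw 0.59 tilt z [ 0.0164 -0.0119 -0.9998] open 1.0 F [-0.7166  0.8438 -0.8806]
turn deg -0.41 norm -0.0023 q7 -1.91
.441,.044,.073 tool total [-0.0407  0.0998  1.3201] rows 2 each [-0.0204  0.0499  0.6601]
```

View pics/c2.png

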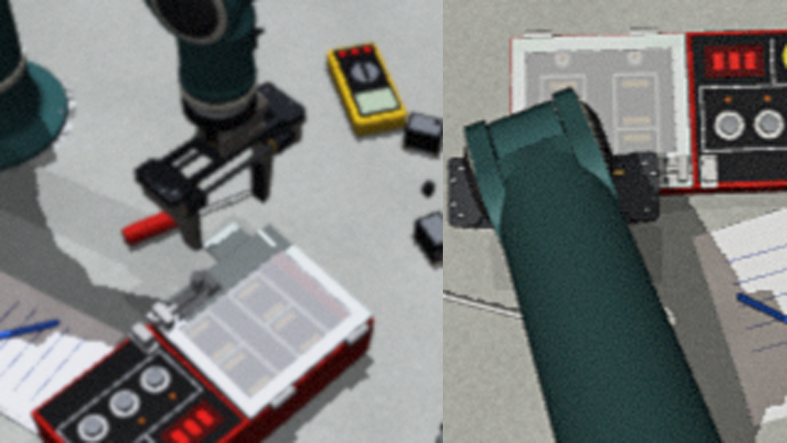

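Emit:
{"api": "send_rows", "payload": {"steps": [[0,-0.02,0.05,0.66,-0.002],[0,-0.02,0.05,0.66,0],[0,0,0,0,0],[0,0,0,0,0]], "grip_force": 15}}

```text
time: 4.95
eef_pos: [0.4523, 0.0398, 0.0843]
ee_rot: [3.128, 0.013, 0.057]
wrist_force: [-0.9, 0.6, 0.2]
opening: 1.003
```

```bash
python3 pl.py 1 .441,.044,.073; python3 - <<'E'
from h import *
s=snap('scene','s3')
a=cv2.resize(s[120:240,230:360],None,fx=5,fy=5,interpolation=cv2.INTER_CUBIC)
cv2.imwrite('pics/c3.png',a)
E
```

```text
t 4.95 pos [0.4523 0.0398 0.0843] yaw 0.49 tilt z [ 0.0362 -0.0127 -0.9993] open 1.003 F [-0.8571  0.6079  0.1792]
turn deg -0.51 norm -0.0028 q7 -1.95
.441,.044,.073 tool total [-0.281  -0.1093  0.2821] rows 1 each [-0.281  -0.1093  0.2821]
```

View pics/c3.png

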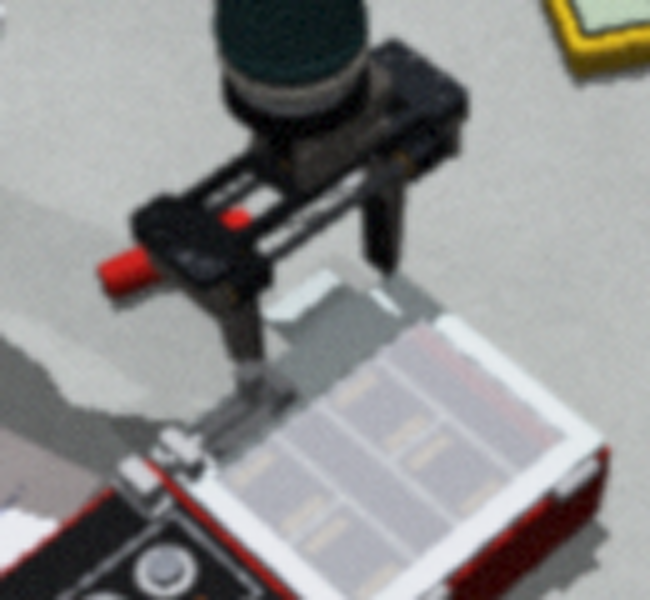

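```bash
python3 -c "
from h import *
s=sensors.sense();print(np.round(s['q'],3),s['eef_pos'])"
```

```text
[ 0.108  0.353 -0.326  2.178  0.231  0.607 -1.949] [0.45233736 0.0397237  0.0844518 ]
```

Emit:
{"api": "send_rows", "payload": {"steps": [[0,-0.28,-0.11,0.2,-0.003],[0,0,0,0,0]]}}

```text
time: 5.17
eef_pos: [0.4437, 0.0429, 0.0796]
ee_rot: [3.127, 0.024, 0.066]
wrist_force: [-1.2, 0.5, -0.1]
opening: 0.998
```

```bash
python3 pl.py 1 .441,.044,.073;python3 -c "
from h import *
s=sensors.sense();print(np.round(s['q'],3),s['eef_pos'])"
```

```text
t 5.17 pos [0.4437 0.0429 0.0796] yaw 0.9 tilt z [ 0.042  -0.0136 -0.999 ] open 0.998 F [-1.218   0.4728 -0.1484]
turn deg -0.10 norm -0.0006 q7 -1.96
.441,.044,.073 tool total [-0.0678 -0.0286  0.1654] rows 1 each [-0.0678 -0.0286  0.1654]
[ 0.097  0.348 -0.326  2.203  0.241  0.582 -1.964] [0.44373046 0.04290294 0.07961714]
```

Emit:
{"api": "send_rows", "payload": {"steps": [[0,-0.06,-0.03,0.1,0],[0,0,0,0.08,0],[0.5,0,0,0,0],[0.7,0,0,0,0],[0.7,0,0,0,0],[0.7,0,0,0,0],[0.7,0,0,0,0],[0.7,0,0,0,0]]}}

```text
time: 5.83
eef_pos: [0.4474, 0.0432, 0.0776]
ee_rot: [3.126, 0.02, 0.083]
wrist_force: [0.4, -0.6, -0.8]
opening: 0.585
```

```bash
python3 pl.py 1 .441,.044,.073; python3 - <<'E'
from h import *
s=snap('scene','s4')
a=cv2.resize(s[120:240,230:360],None,fx=5,fy=5,interpolation=cv2.INTER_CUBIC)
cv2.imwrite('pics/c4.png',a)
E
```

```text
t 5.83 pos [0.4474 0.0432 0.0776] yaw 0.77 tilt z [ 0.0531 -0.0139 -0.9985] open 0.585 F [ 0.4082 -0.6089 -0.8336]
turn deg -0.23 norm -0.0013 q7 -1.97
.441,.044,.073 tool total [-0.1596 -0.0227  0.1147] rows 1 each [-0.1596 -0.0227  0.1147]
```

View pics/c4.png

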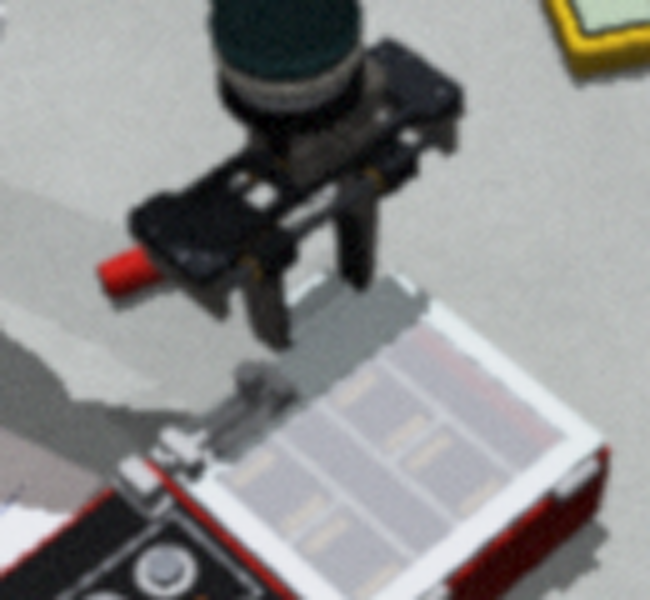

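Emit:
{"api": "send_rows", "payload": {"steps": [[0.7,0,0,0,0],[0.7,0,0,0,0],[0.7,0,0,0,0],[0.7,0,0,0,0]]}}

```text
time: 6.22
eef_pos: [0.4474, 0.0441, 0.0776]
ee_rot: [3.127, 0.021, 0.083]
wrist_force: [-0.1, 0.2, 0.4]
opening: 0.539
```

```bash
python3 pl.py 1 .441,.044,.073;python3 -c "
from h import *
s=sensors.sense();print(np.round(s['q'],3),s['eef_pos'])
for n in ('scene','top'):
  snap(n,'p_'+n)
  for q in('lid_lip','bolt_knob'):print(n,q,[(np.round(r['centre'],1).tolist(),round(r['conf'],2)) for r in viewer.pinpoint(n,q)][:3])
"
```

```text
t 6.22 pos [0.4474 0.0441 0.0776] yaw 0.8 tilt z [ 0.0532 -0.0129 -0.9985] open 0.539 F [-0.1019  0.1963  0.4234]
turn deg -0.20 norm -0.0011 q7 -1.97
.441,.044,.073 tool total [-0.1612 -0.0005  0.114 ] rows 1 each [-0.1612 -0.0005  0.114 ]
[ 0.09   0.352 -0.32   2.204  0.249  0.566 -1.975] [0.44744913 0.0440921  0.07755955]
scene lid_lip [([289.4, 177.6], 0.77), ([235.4, 350.6], 0.2)]
scene bolt_knob [([276.8, 196.3], 0.45)]
top lid_lip []
top bolt_knob [([340.5, 228.2], 0.55)]
```

```bash
cat > arc.py <<'E'
import sys
from h import *
from scipy.spatial.transform import Rotation as Ro
np.set_printoptions(precision=3,suppress=True)
# arc.py a_end nrows : rows from the current pose about the hinge
H=np.array([.6222,.0085,.076]);yw=.0176
s=sensors.sense();R=Ro.from_rotvec(s['ee_rot']).as_matrix();g=np.array(s['eef_pos'])-.019*R[:,2]
u=np.array([np.cos(yw),np.sin(yw),0])
v=g-H;lx,lz=v@u,v[2];r=np.hypot(lx,lz);a=np.arctan2(lz,-lx)
print('t %.2f r %.4f a %.3f open %.3f F'%(s['time'],r,a,s['opening']),s['wrist_force'],'pos',s['eef_pos'],'tiltz',R[:,2])
ae,n=float(sys.argv[1]),int(sys.argv[2]);al=np.linspace(a,ae,n+1)
if len(sys.argv)>3: r=float(sys.argv[3])
P=[-r*np.cos(x)*u+np.array([0,0,r*np.sin(x)]) for x in al]
for i in range(n): print(np.round(R.T@(P[i+1]-(P[i]))/.04,3).tolist())
E
python3 arc.py .75 6
```

```text
t 6.52 r 0.1763 a 0.117 open 0.540 F [-0.527  0.628  1.07 ] pos [0.447 0.044 0.078] tiltz [ 0.053 -0.013 -0.999]
[0.103, 0.006, -0.454]
[0.15, 0.006, -0.44]
[0.195, 0.005, -0.422]
[0.239, 0.005, -0.399]
[0.279, 0.004, -0.372]
[0.317, 0.004, -0.34]
```

Emit:
{"api": "send_rows", "payload": {"steps": [[0.7,0.1,0.006,-0.45,0],[0.7,0.15,0.006,-0.44,0],[0.7,0.195,0.005,-0.42,0],[0.7,0.24,0.005,-0.4,0],[0.7,0.28,0.004,-0.37,0],[0.7,0.32,0.004,-0.34,0]], "grip_force": 20}}

```text
time: 7.02
eef_pos: [0.4744, 0.0445, 0.1689]
ee_rot: [3.125, 0.024, 0.01]
wrist_force: [-9.4, 1.2, -1.3]
opening: 0.526
```

```bash
python3 arc.py 1.4 6 .177; python3 -c "
from h import *
s=snap('scene','s5')
cv2.imwrite('pics/c5.png',cv2.resize(s[100:260,210:370],None,fx=3.5,fy=3.5,interpolation=cv2.INTER_CUBIC))"
```

```text
t 7.02 r 0.1850 a 0.650 open 0.526 F [-9.364  1.161 -1.289] pos [0.474 0.044 0.169] tiltz [ 0.007 -0.016 -1.   ]
[0.364, 0.006, -0.416]
[0.413, 0.005, -0.367]
[0.456, 0.004, -0.313]
[0.491, 0.003, -0.254]
[0.519, 0.002, -0.191]
[0.539, 0.001, -0.124]
```

View pics/c5.png

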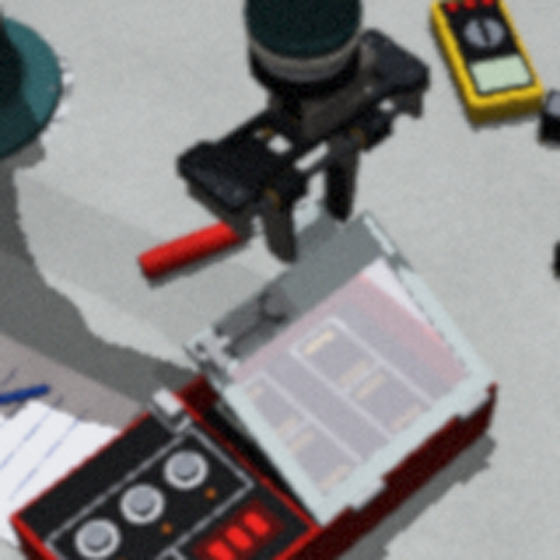

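Emit:
{"api": "send_rows", "payload": {"steps": [[0.7,0,0,0,0],[0.7,0.36,0.006,-0.42,0],[0.7,0.41,0.005,-0.37,0],[0.7,0.46,0.004,-0.31,0],[0.7,0.49,0.003,-0.25,0],[0.7,0,0,0,0]]}}

```text
time: 7.57
eef_pos: [0.5267, 0.0452, 0.2215]
ee_rot: [3.12, 0.024, -0.062]
wrist_force: [8.1, 0.3, -6.3]
opening: 0.505
```

```bash
python3 arc.py 1.8 8 .18; python3 -c "
from h import *
s=snap('scene','s6')
cv2.imwrite('pics/c6.png',cv2.resize(s[100:260,210:370],None,fx=3.5,fy=3.5,interpolation=cv2.INTER_CUBIC))"
```

```text
t 7.57 r 0.1895 a 1.051 open 0.505 F [ 8.139  0.327 -6.307] pos [0.527 0.045 0.221] tiltz [-0.039 -0.021 -0.999]
[0.367, 0.003, -0.206]
[0.385, 0.002, -0.171]
[0.399, 0.002, -0.135]
[0.41, 0.001, -0.097]
[0.417, 0.0, -0.058]
[0.421, -0.001, -0.019]
[0.421, -0.002, 0.021]
[0.417, -0.002, 0.06]
```

View pics/c6.png

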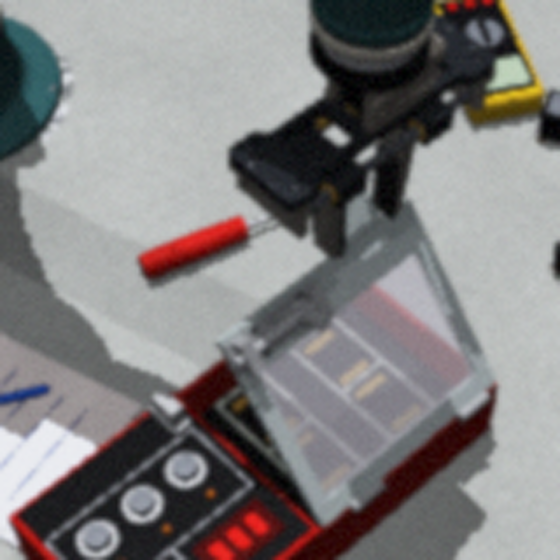

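Emit:
{"api": "send_rows", "payload": {"steps": [[0.7,0.38,0.003,-0.15,0],[0.7,0.4,0.002,-0.12,0],[0.7,0.41,0.002,-0.09,0],[0.7,0.42,0.001,-0.05,0],[0.7,0,0,0,0]]}}

```text
time: 8.03
eef_pos: [0.5849, 0.0476, 0.2323]
ee_rot: [3.119, 0.028, -0.085]
wrist_force: [-0.6, 0.2, 0.6]
opening: 0.298
```

```bash
python3 arc.py 1.8 5 .18; python3 -c "
from h import *
s=snap('scene','s7')
cv2.imwrite('pics/c7.png',cv2.resize(s[100:260,210:370],None,fx=3.5,fy=3.5,interpolation=cv2.INTER_CUBIC))"
```

```text
t 8.03 r 0.1788 a 1.371 open 0.298 F [-0.59   0.205  0.642] pos [0.585 0.048 0.232] tiltz [-0.055 -0.022 -0.998]
[0.378, 0.002, -0.081]
[0.383, 0.001, -0.049]
[0.386, 0.0, -0.016]
[0.386, -0.001, 0.018]
[0.383, -0.001, 0.051]
```

View pics/c7.png

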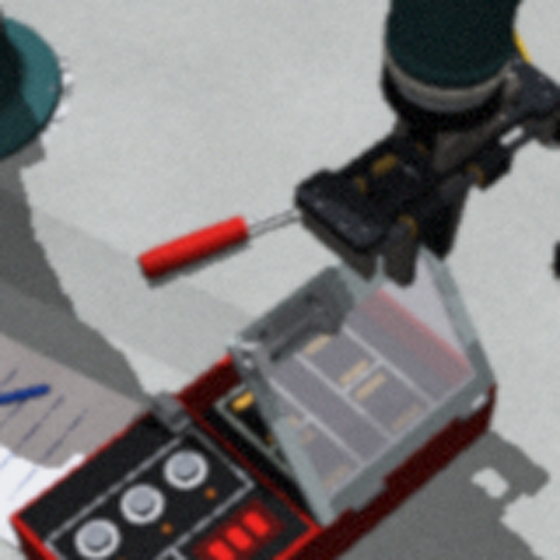

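Emit:
{"api": "send_rows", "payload": {"steps": [[1,0,0,-0.5,0],[1,0,0,-0.6,0],[1,0,0,-0.6,0],[1,-0.4,0,-0.1,0],[1,-0.6,0,0,0],[1,-0.7,0,0,0],[1,-0.7,0,0,0],[1,-0.6,0,0,0],[1,0,0,0,0]]}}

```text
time: 8.83
eef_pos: [0.4521, 0.0456, 0.3075]
ee_rot: [3.114, 0.029, -0.11]
wrist_force: [-1.0, 1.9, -0.1]
opening: 0.005
```

```bash
python3 pl.py 1 .46,.03,.29 .46,.03,.21 .56,.03,.21; python3 -c "
from h import *
s=snap('scene','s8')
cv2.imwrite('pics/c8.png',cv2.resize(s[100:260,210:370],None,fx=3.5,fy=3.5,interpolation=cv2.INTER_CUBIC))"
```

```text
t 8.83 pos [0.4521 0.0456 0.3075] yaw 1.0 tilt z [-0.0705 -0.0264 -0.9972] open 0.005 F [-0.9888  1.9487 -0.109 ]
turn deg 0.00 norm 0.0000 q7 -1.78
.46,.03,.29 tool total [0.1909 0.3934 0.4365] rows 1 each [0.1909 0.3934 0.4365]
.46,.03,.21 tool total [0. 0. 2.] rows 3 each [0.     0.     0.6667]
.56,.03,.21 tool total [ 2.4996  0.0436 -0.    ] rows 3 each [ 0.8332  0.0145 -0.    ]
```

View pics/c8.png

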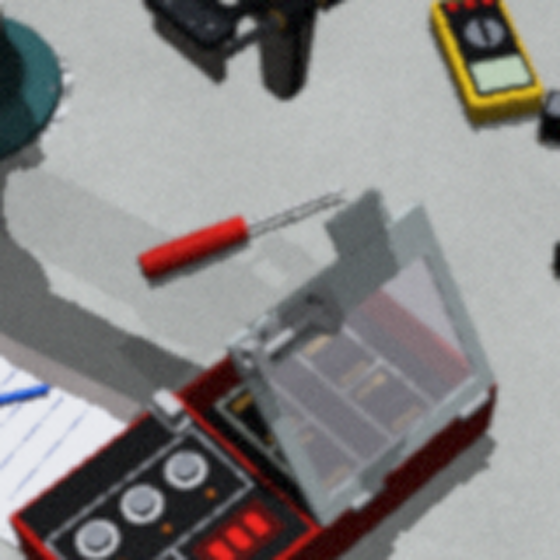

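Emit:
{"api": "send_rows", "payload": {"steps": [[1,0.1,0.2,0.4,0],[1,0.1,0.2,0.6,0],[1,0.05,0,0.6,0],[1,0.05,0,0.6,0],[1,0,0,0.4,0],[1,0,0,0,0]]}}

```text
time: 9.38
eef_pos: [0.4609, 0.0251, 0.1999]
ee_rot: [3.113, 0.026, -0.096]
wrist_force: [0.5, -0.3, 0.4]
opening: 0.004
```

```bash
python3 pl.py 1 .46,.03,.2 .53,.03,.2 .62,.03,.2
```

```text
t 9.38 pos [0.4609 0.0251 0.1999] yaw 0.93 tilt z [-0.0616 -0.0274 -0.9977] open 0.004 F [ 0.4516 -0.2529  0.4395]
turn deg -0.07 norm -0.0004 q7 -1.80
.46,.03,.2 tool total [-0.0216 -0.1224 -0.002 ] rows 1 each [-0.0216 -0.1224 -0.002 ]
.53,.03,.2 tool total [ 1.7497  0.0305 -0.    ] rows 2 each [ 0.8749  0.0153 -0.    ]
.62,.03,.2 tool total [ 2.2497  0.0393 -0.    ] rows 3 each [ 0.7499  0.0131 -0.    ]
```

Emit:
{"api": "send_rows", "payload": {"steps": [[1,0.7,0,-0.045,0],[1,0.7,0,-0.045,0],[1,0.4,0,-0.03,0],[1,0.35,0,-0.02,0],[1,0.35,0,-0.02,0],[1,0.35,0,-0.02,0],[1,0.35,0,-0.02,0],[1,0.35,0,-0.02,0],[1,0.35,0,-0.02,0]]}}

```text
time: 10.13
eef_pos: [0.6146, 0.0272, 0.2021]
ee_rot: [3.108, 0.027, -0.132]
wrist_force: [-2.7, -0.5, -1.8]
opening: 0.007
```

```bash
python3 pl.py 1 .62,.03,.2; python3 -c "
from h import *
s=snap('scene','s9')
cv2.imwrite('pics/c9.png',cv2.resize(s[100:260,210:370],None,fx=3.5,fy=3.5,interpolation=cv2.INTER_CUBIC))"
```

```text
t 10.13 pos [0.6146 0.0272 0.2021] yaw 0.91 tilt z [-0.0845 -0.0318 -0.9959] open 0.007 F [-2.6978 -0.4541 -1.8366]
turn deg -0.09 norm -0.0005 q7 -1.80
.62,.03,.2 tool total [ 0.1358 -0.0677  0.0519] rows 1 each [ 0.1358 -0.0677  0.0519]
```

View pics/c9.png

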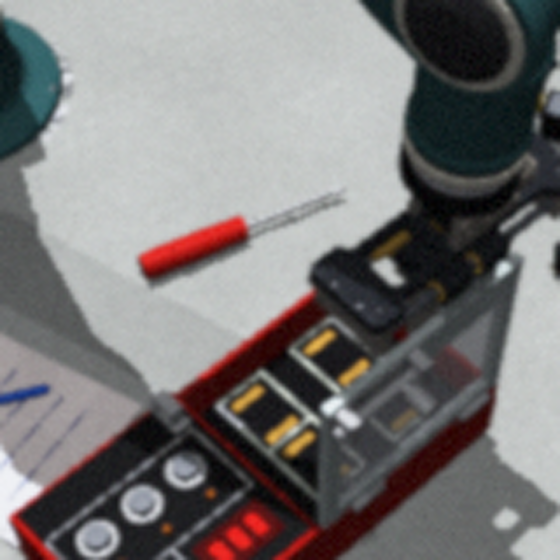

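Emit:
{"api": "send_rows", "payload": {"steps": [[1,0.3,0,-0.02,0],[1,0.3,0,-0.02,0],[1,-0.4,0,0,0],[0.8,-0.6,0,0,0],[0.5,-0.2,-0.3,-0.4,0],[0.3,0,-0.6,-0.2,0],[0.2,0,-0.8,0,0],[0.2,0,-0.8,0,0],[0.2,0,-0.8,0,0],[0.2,0,-0.8,0,0],[0.2,0,-0.5,0,0],[0.2,0,0,0,0]]}}

```text
time: 11.18
eef_pos: [0.5926, 0.2211, 0.2336]
ee_rot: [3.114, 0.015, -0.124]
wrist_force: [-1.1, 0.2, 0.4]
opening: 0.635
```

```bash
python3 trs.py a .5715,.2735 .5555,.3895 .443,.3935;python3 pl.py -16.3 .572,.2735,.14 .572,.2735,.02; python3 -c "
from h import *
cv2.imwrite('pics/c10.png',cv2.imread('pics/scenea.png')); print(np.round(sensors.sense()['q'],3))"
```

```text
[0.5715, 0.2735] top None
[0.5715, 0.2735] scene None
[0.5555, 0.3895] top (array([0.5564, 0.3893]), np.float32(-26.032906), np.float32(0.04078949), np.float32(0.02917354))
[0.5555, 0.3895] scene None
[0.443, 0.3935] top (array([0.444 , 0.3933]), np.float32(28.055649), np.float32(0.040976085), np.float32(0.02915437))
[0.443, 0.3935] scene None
t 11.28 pos [0.5936 0.2163 0.2334] yaw 0.23 tilt z [-0.079  -0.0285 -0.9965] open 0.724 F [ 0.3651 -0.1712  0.221 ]
turn deg 16.53 norm 0.0918 q7 -2.11
.572,.2735,.14 tool total [-0.92   -1.2213  2.3345] rows 3 each [-0.3067 -0.4071  0.7782]
.572,.2735,.02 tool total [ 0. -0.  3.] rows 4 each [ 0.   -0.    0.75]
[-0.14   0.502 -0.368  1.54   0.174  1.217 -2.107]
```

View pics/c10.png

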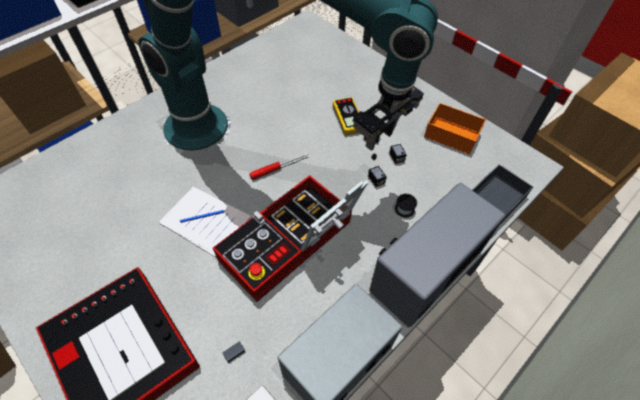

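View pics/topa.png

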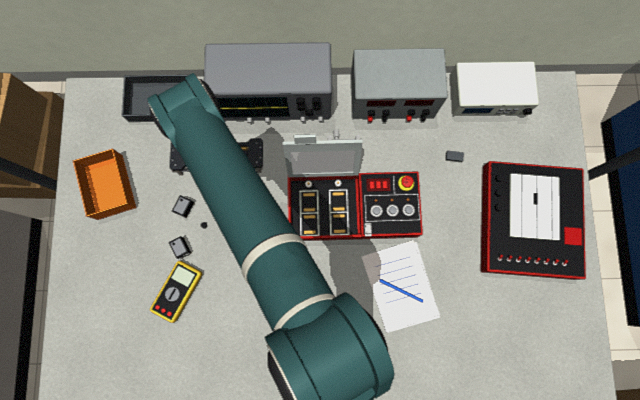

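Emit:
{"api": "send_rows", "payload": {"steps": [[0.2,0,0,0,-0.0395],[0.2,0,0,0,-0.0395],[0.2,0,0,0,-0.0395],[0.2,0,0,0,-0.0395],[0.2,0,0,0,-0.0395],[0.2,0,0,0,-0.0395],[0.2,0,0,0,-0.0395],[0.2,0,0,0,-0.0395],[0.2,0,0,0,-0.0395],[0.2,0,0,0,-0.0395],[0.2,0,0,0,-0.0395],[0.2,0,0,0,-0.0395],[0.2,0,0,0,-0.0395],[0.2,0,0,0,-0.0395],[0.2,0,0,0,-0.0395],[0.2,0,0,0,-0.0395],[0.2,0,0,0,-0.0395],[0.2,0,0,0,-0.0395],[0.2,0,0,0,-0.0395],[0.2,0,0,0,-0.0395]]}}

```text
time: 12.95
eef_pos: [0.6083, 0.1624, 0.2427]
ee_rot: [-0.97, -2.939, 0.118]
wrist_force: [-0.6, -0.4, 0.2]
opening: 0.801
```

```bash
python3 pl.py 163.7 .572,.2735,.14 ; python3 - <<'E'
from h import *
np.set_printoptions(precision=4,suppress=True)
print(np.round(sensors.sense()['q'],3))
for n in('top','scene'):
    s=snap(n,'n_'+n)
    for q in('nest0','nest1','nest2','nest3'):
        for r in viewer.pinpoint(n,q)[:5]:
            if q in('nest0',):print(n,q,np.round(r['centre'],1),round(r['conf'],2),atz(n,r['centre'],.03)[:2])
t=cv2.imread('pics/n_top.png');s=cv2.imread('pics/n_scene.png')
cv2.imwrite('pics/z5.png',np.hstack([cv2.resize(t[165:245,280:370],(450,400),interpolation=cv2.INTER_CUBIC),cv2.resize(s[170:250,260:330],(350,400),interpolation=cv2.INTER_CUBIC)]))
E
```

```text
t 12.95 pos [0.6083 0.1624 0.2427] yaw 143.41 tilt z [-0.0656 -0.0585 -0.9961] open 0.801 F [-0.6127 -0.3804  0.223 ]
turn deg -20.29 norm -0.1127 q7 0.23
.572,.2735,.14 tool total [1.6505 2.4103 2.5671] rows 5 each [0.3301 0.4821 0.5134]
[ 0.254  0.627 -0.887  1.518  0.504  1.326  0.226]
top nest0 [309.3 223.7] 0.82 [0.5002 0.044 ]
top nest0 [340.8 200.5] 0.77 [ 0.5624 -0.0427]
scene nest0 [319.7 215.1] 0.94 [0.5601 0.0437]
scene nest0 [307.3 203.2] 0.93 [0.5057 0.0461]
scene nest0 [299.5 230.6] 0.78 [ 0.5584 -0.0328]
scene nest0 [285.4 218.5] 0.64 [ 0.5014 -0.0349]
scene nest0 [234.7 352.3] 0.42 [ 0.6994 -0.368 ]
```

View pics/z5.png

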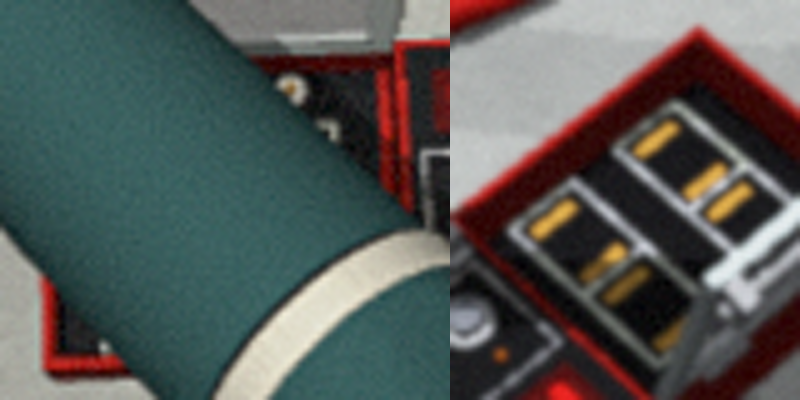

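```bash
python3 - <<'E'
from h import *
t=cv2.imread('pics/topa.png');s=cv2.imread('pics/n_scene.png')
cv2.imwrite('pics/z6.png',cv2.resize(t[170:245,285:365],None,fx=8,fy=8,interpolation=cv2.INTER_CUBIC))
cv2.imwrite('pics/z7.png',cv2.resize(s[170:250,250:355],None,fx=7,fy=7,interpolation=cv2.INTER_CUBIC))
E
```

```text
(no output)
```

View pics/z6.png

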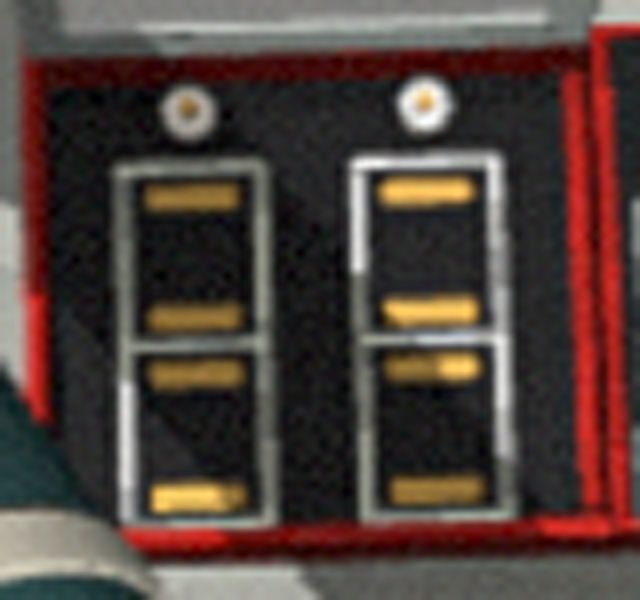

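View pics/z7.png

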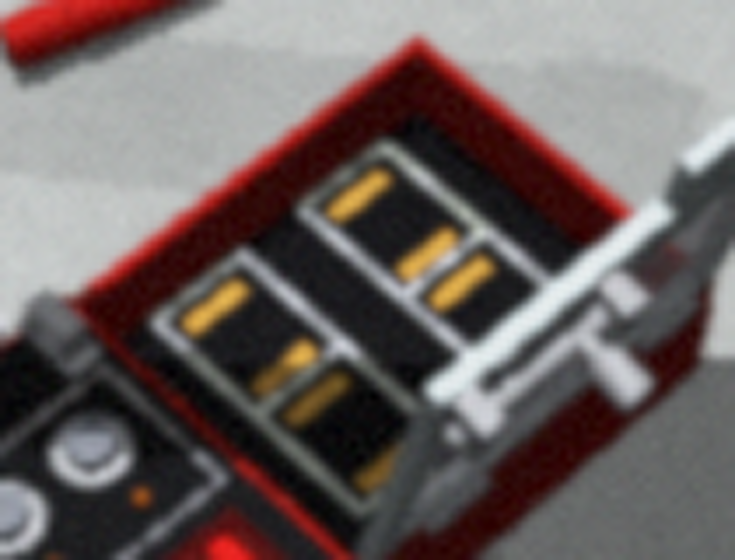

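```bash
python3 - <<'E'
from h import *
np.set_printoptions(precision=4,suppress=True)
t=lambda u,v:(285+u/8-.45,170+v/8-.45);s=lambda u,v:(250+u/7-.45,170+v/7-.45)
for n,a in zip('2301',[(193.5,257.5),(428.5,251.5),(197.5,435.5),(434.5,429)]): print(n,atz('top',t(*a),.0305))
for n,a in zip('013',[(394,224),(250,336),(350,432)]): print(n,'s',atz('scene',s(*a),.0305))
E
```

```text
2 [0.5605 0.0448 0.0305]
3 [ 0.5611 -0.0353  0.0305]
0 [0.4994 0.0442 0.0305]
1 [ 0.5001 -0.0358  0.0305]
0 s [0.4987 0.0468 0.0305]
1 s [ 0.499  -0.0332  0.0305]
3 s [ 0.5603 -0.0343  0.0305]
```

Emit:
{"api": "send_rows", "payload": {"steps": [[0.2,0,0,0,-0.02],[0.2,0,0,0,-0.025],[0.2,0,0,0,-0.025],[0.2,0,0,0,-0.025],[0.2,0,0,0,-0.02],[0.2,0,0,0,0]]}}

```text
time: 13.95
eef_pos: [0.6073, 0.1668, 0.243]
ee_rot: [-0.407, -3.057, 0.103]
wrist_force: [-0.3, 1.0, -0.4]
opening: 0.797
```

```bash
python3 pl.py 163.7 .572,.2735,.24 .572,.2735,.14 ;python3 -c "
from h import *
print(np.round(sensors.sense()['q'],3))"
```

```text
t 13.95 pos [0.6073 0.1668 0.243 ] yaw 164.75 tilt z [-0.0646 -0.0584 -0.9962] open 0.797 F [-0.2665  1.0275 -0.3794]
turn deg 1.05 norm 0.0058 q7 0.55
.572,.2735,.24 tool total [1.5951 2.3137 0.0743] rows 3 each [0.5317 0.7712 0.0248]
.572,.2735,.14 tool total [0.  0.  2.5] rows 3 each [0.     0.     0.8333]
[ 0.289  0.661 -0.97   1.515  0.559  1.35   0.553]
```

```bash
python3 - <<'E'
s=open('pl.py').read()
i=s.index("c,q=np.cos");
s=s[:i]+'''Rn=R@Ro.from_euler('z',d,degrees=True).as_matrix()
for a in sys.argv[2:]:
    t=np.array([float(v) for v in a.split(',')]);l=Rn.T@(t-p)/.04
    n=int(np.ceil(np.linalg.norm(l)/0.6))
    print(a,'total',l,'rows',n,'each',l/max(n,1));p=t
'''
s=s.replace("np.array(s['eef_pos'])\ncur","np.array(s['eef_pos'])\ncur").replace("print('turn","print('q',np.round(s['q'],2));print('turn")
open('pl.py','w').write(s)
E
python3 pl.py 163.7 .572,.2735,.24 .572,.2735,.09
```

```text
t 13.95 pos [0.6073 0.1668 0.243 ] yaw 164.75 tilt z [-0.0646 -0.0584 -0.9962] open 0.797 F [-0.2665  1.0275 -0.3794]
q [ 0.29  0.66 -0.97  1.52  0.56  1.35  0.55]
turn deg 1.05 norm 0.0058 q7 0.55
.572,.2735,.24 total [ 1.59    2.3183 -0.0249] rows 5 each [ 0.318   0.4637 -0.005 ]
.572,.2735,.09 total [-0.1715  0.2779  3.7358] rows 7 each [-0.0245  0.0397  0.5337]
```

Emit:
{"api": "send_rows", "payload": {"steps": [[0.1,0.318,0.464,-0.005,0.003],[0.1,0.318,0.464,-0.005,0.003],[0.1,0.318,0.464,-0.005,0],[0.1,0.318,0.464,-0.005,0],[0.1,0.318,0.464,-0.005,0],[0.1,-0.025,0.04,0.53,0],[0.1,-0.025,0.04,0.53,0],[0.1,-0.025,0.04,0.53,0],[0.1,-0.025,0.04,0.53,0],[0.1,-0.025,0.04,0.53,0],[0.1,0,0,0,0]]}}

```text
time: 14.87
eef_pos: [0.572, 0.2807, 0.1313]
ee_rot: [-0.479, -3.053, 0.101]
wrist_force: [0.6, -0.5, -0.5]
opening: 0.9
```

```bash
python3 pl.py 163.7 .572,.2735,.08 .572,.2735,.011
```

```text
t 14.87 pos [0.572  0.2807 0.1313] yaw 162.07 tilt z [-0.0592 -0.0571 -0.9966] open 0.9 F [ 0.5633 -0.466  -0.5438]
q [ 0.06  0.78 -0.89  1.59  0.64  1.18  0.27]
turn deg -1.63 norm -0.0090 q7 0.27
.572,.2735,.08 total [-0.1019 -0.0813  1.2883] rows 3 each [-0.034  -0.0271  0.4294]
.572,.2735,.011 total [-0.0706  0.1231  1.7192] rows 3 each [-0.0235  0.041   0.5731]
```

Emit:
{"api": "send_rows", "payload": {"steps": [[0.1,-0.034,-0.027,0.43,-0.005],[0.1,-0.034,-0.027,0.43,-0.004],[0.1,-0.034,-0.027,0.43,0],[0.1,-0.02,0.04,0.5,0],[0.1,-0.02,0.04,0.5,0],[0.1,-0.01,0.02,0.25,0],[0.1,0,0,0,0]]}}

```text
time: 15.45
eef_pos: [0.5753, 0.2751, 0.0297]
ee_rot: [-0.448, -3.063, 0.096]
wrist_force: [-0.4, -0.1, 0.5]
opening: 0.901
```

```bash
python3 pl.py 163.7 .572,.2735,.012; python3 -c "
from h import *
s=snap('scene','s11');cv2.imwrite('pics/c11.png',cv2.resize(s[100:220,330:440],None,fx=5,fy=5,interpolation=cv2.INTER_CUBIC))"
```

```text
t 15.45 pos [0.5753 0.2751 0.0297] yaw 163.27 tilt z [-0.0533 -0.0551 -0.9971] open 0.901 F [-0.431  -0.1238  0.5241]
q [ 0.03  0.89 -0.81  1.64  0.74  1.03  0.23]
turn deg -0.43 norm -0.0024 q7 0.23
.572,.2735,.012 total [ 0.0509 -0.0313  0.447 ] rows 1 each [ 0.0509 -0.0313  0.447 ]
```

View pics/c11.png

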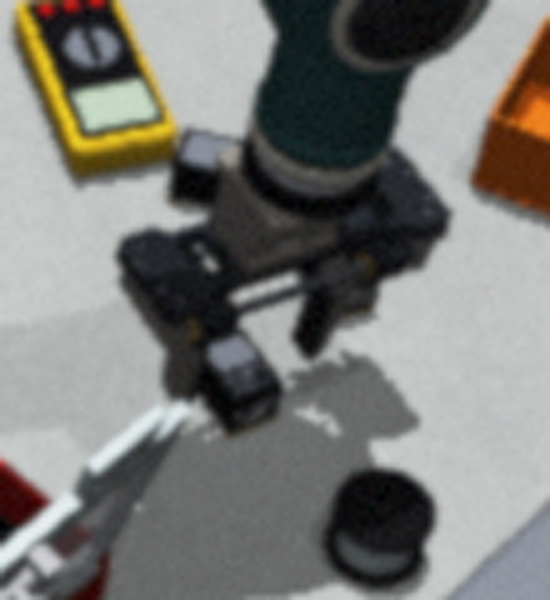

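Emit:
{"api": "send_rows", "payload": {"steps": [[0.1,0.025,-0.015,0.25,0],[0.1,0.025,-0.015,0.2,0],[0.1,0,0,0,0],[0.6,0,0,0,0],[0.8,0,0,0,0],[0.8,0,0,0,0],[0.8,0,0,0,0],[0.8,0,0,0,0],[0.8,0,0,0,0],[0.8,0,0,0,0],[0.8,0,0,0,0]], "grip_force": 20}}

```text
time: 16.42
eef_pos: [0.5753, 0.2754, 0.0172]
ee_rot: [-0.452, -3.07, 0.089]
wrist_force: [-1.0, 0.1, -1.4]
opening: 0.394
```

```bash
python3 pl.py 163.7 .572,.2735,.012;  python3 -c "
from h import *
s=snap('scene','s12');cv2.imwrite('pics/c12.png',cv2.resize(s[100:220,330:440],None,fx=5,fy=5,interpolation=cv2.INTER_CUBIC))"
```

```text
t 16.42 pos [0.5753 0.2754 0.0172] yaw 163.19 tilt z [-0.045  -0.0515 -0.9977] open 0.394 F [-0.9949  0.1485 -1.4131]
q [ 0.02  0.9  -0.8   1.65  0.76  1.    0.21]
turn deg -0.51 norm -0.0028 q7 0.21
.572,.2735,.012 total [ 0.0614 -0.0593  0.1358] rows 1 each [ 0.0614 -0.0593  0.1358]
```

View pics/c12.png

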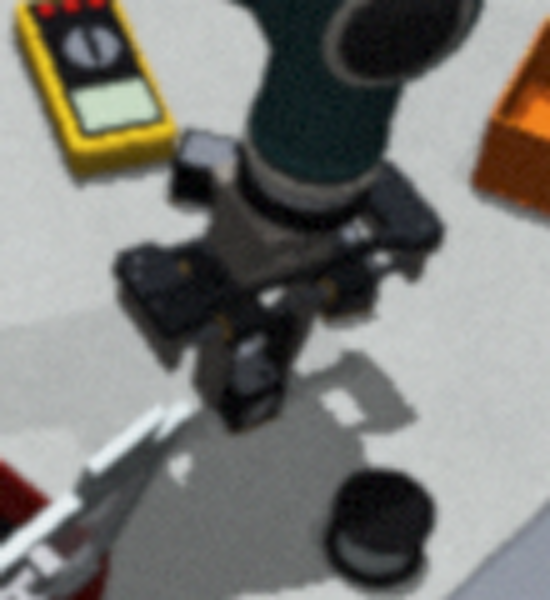

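Emit:
{"api": "send_rows", "payload": {"steps": [[0.8,0,0,-0.2,0],[0.8,0,0,-0.5,0],[0.8,0,0,-0.5,-0.01],[0.8,0,0,-0.5,-0.018],[0.8,0,0,-0.5,-0.018],[0.8,0,0,-0.5,-0.018],[0.8,0,0,-0.3,-0.018],[0.8,0,0,0,-0.014],[0.8,0,0,0,0]]}}

```text
time: 17.22
eef_pos: [0.5784, 0.2813, 0.142]
ee_rot: [0.04, -3.089, 0.081]
wrist_force: [-0.8, -1.1, -2.8]
opening: 0.395
```

```bash
python3 pl.py 180.5 .558,.2,.14 .558,.046,.14;  python3 -c "
from h import *
s=snap('scene','s13');cv2.imwrite('pics/c13.png',cv2.resize(s[100:220,330:440],None,fx=5,fy=5,interpolation=cv2.INTER_CUBIC))"
```

```text
t 17.22 pos [0.5784 0.2813 0.142 ] yaw -178.61 tilt z [-0.0509 -0.0532 -0.9973] open 0.395 F [-0.8244 -1.1196 -2.7942]
q [ 0.1   0.8  -0.97  1.58  0.69  1.22  0.58]
turn deg 0.89 norm 0.0049 q7 0.58
.558,.2,.14 total [ 0.5253 -2.0199  0.1829] rows 4 each [ 0.1313 -0.505   0.0457]
.558,.046,.14 total [ 0.0336 -3.8444  0.205 ] rows 7 each [ 0.0048 -0.5492  0.0293]
```

View pics/c13.png

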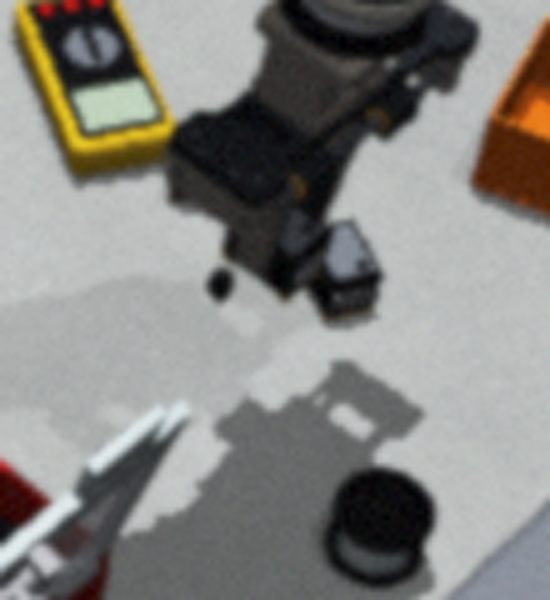

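Emit:
{"api": "send_rows", "payload": {"steps": [[0.8,0.12,-0.5,0.045,0.005],[0.8,0.12,-0.5,0.045,0],[0.8,0.1,-0.5,0.045,0],[0.8,0.05,-0.55,0.045,0],[0.8,0,-0.55,0.03,0],[0.8,0,-0.55,0.03,0],[0.8,0,-0.55,0.03,0],[0.8,0,-0.55,0.03,0],[0.8,0,-0.55,0.03,0],[0.8,0,-0.55,0.03,0],[0.8,0,-0.3,0.03,0],[0.8,0,0,0,0]]}}

```text
time: 18.27
eef_pos: [0.5562, 0.0454, 0.1327]
ee_rot: [-0.007, -3.078, 0.083]
wrist_force: [-0.0, -0.7, -2.8]
opening: 0.395
```

```bash
python3 pl.py 180.5 .563,.046,.14 .563,.046,.08 .563,.046,.05;  python3 -c "
from h import *
s=snap('scene','s14');cv2.imwrite('pics/c14.png',cv2.resize(s[120:260,230:370],None,fx=4,fy=4,interpolation=cv2.INTER_CUBIC))"
```

```text
t 18.27 pos [0.5562 0.0454 0.1327] yaw 179.65 tilt z [-0.0629 -0.0539 -0.9966] open 0.395 F [-0.0364 -0.7233 -2.82  ]
q [ 0.55  0.7  -1.    1.8   0.68  1.12  0.85]
turn deg -0.85 norm -0.0047 q7 0.85
.563,.046,.14 total [-0.1589  0.0021 -0.1939] rows 1 each [-0.1589  0.0021 -0.1939]
.563,.046,.08 total [-0.0952  0.0799  1.4948] rows 3 each [-0.0317  0.0266  0.4983]
.563,.046,.05 total [-0.0476  0.04    0.7474] rows 2 each [-0.0238  0.02    0.3737]
```

View pics/c14.png

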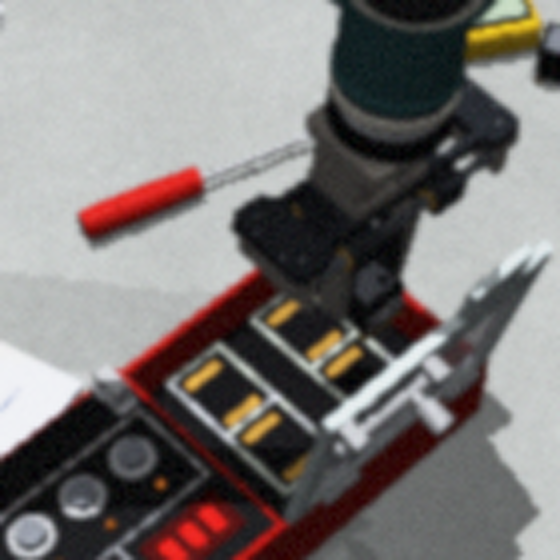

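Emit:
{"api": "send_rows", "payload": {"steps": [[0.8,-0.16,0.002,0.1,-0.005],[0.8,-0.03,0.027,0.4,0],[0.8,-0.03,0.027,0.4,0],[0.8,-0.03,0.027,0.35,0],[0.8,0,0,0,0]]}}

```text
time: 18.73
eef_pos: [0.5632, 0.0545, 0.0771]
ee_rot: [0.031, -3.078, 0.075]
wrist_force: [-0.7, 1.3, -2.8]
opening: 0.393
```

```bash
python3 pl.py 180.5 .563,.046,.06 .563,.046,.048
```

```text
t 18.73 pos [0.5632 0.0545 0.0771] yaw -178.92 tilt z [-0.0615 -0.0494 -0.9969] open 0.393 F [-0.6798  1.2909 -2.8139]
q [ 0.5   0.78 -0.95  1.81  0.75  1.04  0.81]
turn deg 0.58 norm 0.0032 q7 0.81
.563,.046,.06 total [-0.0192 -0.1907  0.4371] rows 1 each [-0.0192 -0.1907  0.4371]
.563,.046,.048 total [-0.0186  0.0146  0.2991] rows 1 each [-0.0186  0.0146  0.2991]
```

Emit:
{"api": "send_rows", "payload": {"steps": [[0.8,-0.01,-0.2,0.05,0.003],[0.8,0,-0.03,0.2,0],[0.8,0,0,0,0]]}}

```text
time: 18.98
eef_pos: [0.5617, 0.0464, 0.0646]
ee_rot: [0.022, -3.075, 0.074]
wrist_force: [-0.4, 0.0, -1.4]
opening: 0.397
```

```bash
python3 pl.py 180.5 .563,.046,.06 .563,.046,.048
```

```text
t 18.98 pos [0.5617 0.0464 0.0646] yaw -179.28 tilt z [-0.065  -0.0485 -0.9967] open 0.397 F [-0.4343  0.0339 -1.4408]
q [ 0.5   0.79 -0.93  1.82  0.77  1.03  0.81]
turn deg 0.22 norm 0.0012 q7 0.81
.563,.046,.06 total [-0.0394 -0.0055  0.1118] rows 1 each [-0.0394 -0.0055  0.1118]
.563,.046,.048 total [-0.0197  0.0143  0.299 ] rows 1 each [-0.0197  0.0143  0.299 ]
```

Emit:
{"api": "send_rows", "payload": {"steps": [[0.8,-0.03,-0.02,0.15,0],[0.8,-0.01,-0.01,0.15,0],[0.8,0,0,0,0]]}}

```text
time: 19.23
eef_pos: [0.5632, 0.044, 0.0519]
ee_rot: [0.02, -3.076, 0.074]
wrist_force: [0.6, 0.3, -2.7]
opening: 0.393
```

```bash
python3 pl.py 180.5 .563,.046,.048;  python3 -c "
from h import *
s=snap('scene','s15');cv2.imwrite('pics/c15.png',cv2.resize(s[120:260,230:370],None,fx=4,fy=4,interpolation=cv2.INTER_CUBIC))"
```

```text
t 19.23 pos [0.5632 0.044  0.0519] yaw -179.35 tilt z [-0.0638 -0.0485 -0.9968] open 0.393 F [ 0.5504  0.2932 -2.6602]
q [ 0.5   0.81 -0.92  1.83  0.78  1.01  0.8 ]
turn deg 0.15 norm 0.0009 q7 0.80
.563,.046,.048 total [-0.0022  0.0555  0.0943] rows 1 each [-0.0022  0.0555  0.0943]
```

View pics/c15.png

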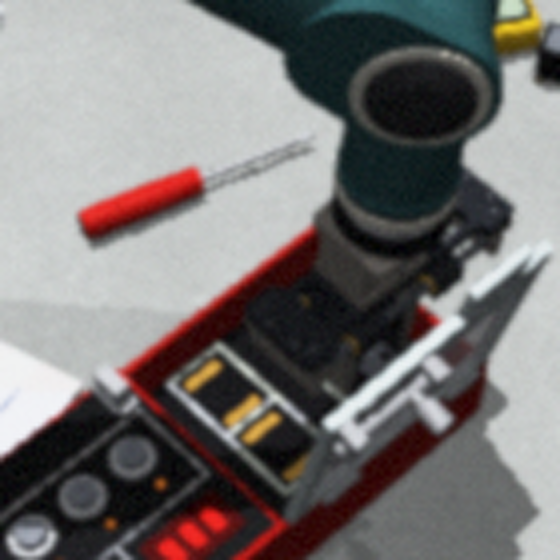

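Emit:
{"api": "send_rows", "payload": {"steps": [[0.8,0,0.05,0.09,0],[0.8,0,0,0.06,0],[0.8,0,0,0,0]]}}

```text
time: 19.53
eef_pos: [0.5634, 0.0467, 0.0474]
ee_rot: [0.02, -3.078, 0.074]
wrist_force: [0.0, -0.2, -1.8]
opening: 0.391
```

```bash
python3 pl.py 180.5 .563,.046,.048
```

```text
t 19.53 pos [0.5634 0.0467 0.0474] yaw -179.35 tilt z [-0.0621 -0.0482 -0.9969] open 0.391 F [ 0.0205 -0.2324 -1.808 ]
q [ 0.49  0.81 -0.91  1.83  0.79  1.    0.79]
turn deg 0.15 norm 0.0008 q7 0.79
.563,.046,.048 total [ 0.0108 -0.0184 -0.0133] rows 1 each [ 0.0108 -0.0184 -0.0133]
```

Emit:
{"api": "send_rows", "payload": {"steps": [[0.48,0,0,0,0],[0.48,0,0,0,0],[0.48,0,0,0,0],[0.48,0,0,-0.2,0],[0.48,0,0,-0.3,0],[0.48,0,0,-0.5,0],[0.48,0,0,-0.5,0],[0.48,0,0,-0.5,0],[0.3,0,0,-0.3,0],[0.3,0,0.5,0,0],[0.3,0,0.5,0,0],[0.3,0,0.5,0,0],[0.3,0,0.5,0,0],[0.3,0,0,0,0]]}}

```text
time: 20.7
eef_pos: [0.5723, 0.1342, 0.151]
ee_rot: [0.013, -3.09, 0.072]
wrist_force: [-1.3, 0.6, 0.2]
opening: 0.699
```

```bash
python3 trs.py b .5555,.3895 .443,.3935; python3 pl.py 154 .5564,.3893,.13;  python3 -c "
from h import *
s=cv2.imread('pics/sceneb.png');cv2.imwrite('pics/c16.png',cv2.resize(s[120:260,230:370],None,fx=4,fy=4,interpolation=cv2.INTER_CUBIC))"
```

```text
[0.5555, 0.3895] top (array([0.5564, 0.3893]), np.float32(-25.70581), np.float32(0.040662967), np.float32(0.02936396))
[0.5555, 0.3895] scene None
[0.443, 0.3935] top (array([0.444 , 0.3933]), np.float32(27.848938), np.float32(0.04100783), np.float32(0.029136239))
[0.443, 0.3935] scene None
t 20.8 pos [0.573  0.1301 0.1504] yaw -179.79 tilt z [-0.0512 -0.0494 -0.9975] open 0.702 F [ 0.6413 -0.3252  0.0057]
q [ 0.4   0.71 -1.    1.72  0.67  1.16  0.75]
turn deg 26.21 norm 0.1456 q7 0.75
.5564,.3893,.13 total [3.1982 5.6699 0.2093] rows 11 each [0.2907 0.5154 0.019 ]
```

View pics/c16.png

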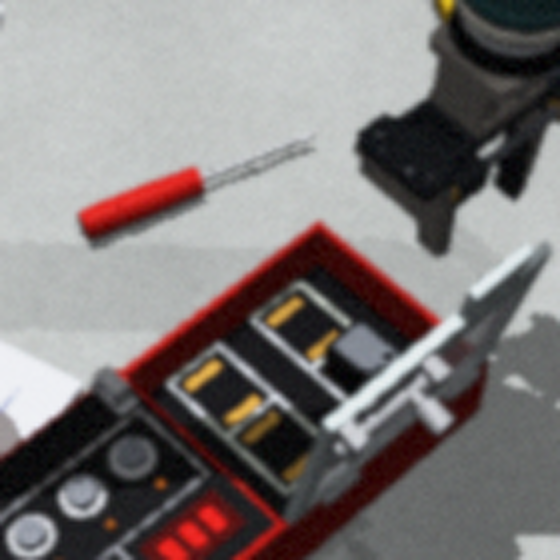

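Emit:
{"api": "send_rows", "payload": {"steps": [[0.1,0,0,0,0.018],[0.1,0,0,0,0.022],[0.1,0,0,0,0.022],[0.1,0,0,0,0.022],[0.1,0,0,0,0.022],[0.1,0,0,0,0.022],[0.1,0,0,0,0.018],[0.1,0.29,0.515,0.02,0],[0.1,0.29,0.515,0.02,0],[0.1,0.29,0.515,0.02,0],[0.1,0.29,0.515,0.02,0],[0.1,0.29,0.515,0.02,0],[0.1,0.29,0.515,0.02,0],[0.1,0.29,0.515,0.02,0],[0.1,0.29,0.515,0.02,0],[0.1,0.29,0.515,0.02,0],[0.1,0.29,0.515,0.02,0],[0.1,0,0,0,0]]}}

```text
time: 22.3
eef_pos: [0.5809, 0.3364, 0.1263]
ee_rot: [-0.804, -2.997, 0.126]
wrist_force: [-1.1, 0.6, 0.4]
opening: 0.896
```

```bash
python3 pl.py 154.2 .5564,.3893,.08 .5564,.3893,.012; python3 - <<'E'
from h import *
t=snap('top','t20');cv2.imwrite('pics/z20.png',cv2.resize(t[170:245,285:365],None,fx=8,fy=8,interpolation=cv2.INTER_CUBIC))
E
```

```text
t 22.3 pos [0.5809 0.3364 0.1263] yaw 149.93 tilt z [-0.0558 -0.0688 -0.9961] open 0.896 F [-1.0712  0.6171  0.3971]
q [-0.07  0.81 -0.83  1.5   0.63  1.2   0.02]
turn deg -4.27 norm -0.0237 q7 0.02
.5564,.3893,.08 total [1.103  1.0236 1.0953] rows 4 each [0.2757 0.2559 0.2738]
.5564,.3893,.012 total [-0.0346  0.1466  1.6933] rows 3 each [-0.0115  0.0489  0.5644]
```

View pics/z20.png

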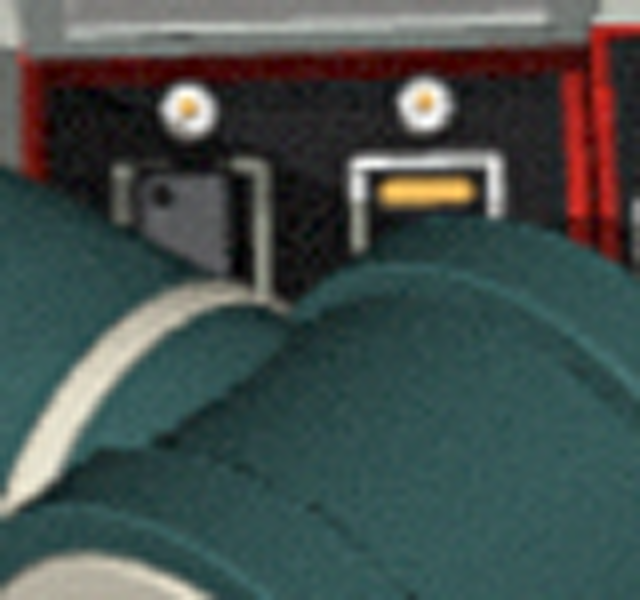

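Block A sits square inside its nest (top view, plate around (183,215) in the crop). On to block B.

Emit:
{"api": "send_rows", "payload": {"steps": [[0.1,0,0,0,-0.012],[0.1,0,0,0,-0.012],[0.1,0.275,0.256,0.2,0],[0.1,0.275,0.256,0.2,0],[0.1,0.275,0.256,0.2,0],[0.1,0.275,0.256,0.2,0],[0.1,0,0,0,0]]}}

```text
time: 22.93
eef_pos: [0.5616, 0.3788, 0.0872]
ee_rot: [-0.716, -3.018, 0.138]
wrist_force: [-0.2, -0.7, 0.2]
opening: 0.899
```

```bash
python3 pl.py 154.2 .5564,.3893,.05 .5564,.3893,.012
```

```text
t 22.93 pos [0.5616 0.3788 0.0872] yaw 153.28 tilt z [-0.0559 -0.0781 -0.9954] open 0.899 F [-0.1583 -0.6983  0.1804]
q [-0.15  0.87 -0.81  1.5   0.66  1.17 -0.01]
turn deg -0.92 norm -0.0051 q7 -0.01
.5564,.3893,.05 total [0.2148 0.2668 0.9125] rows 2 each [0.1074 0.1334 0.4562]
.5564,.3893,.012 total [-0.0156  0.0899  0.9456] rows 2 each [-0.0078  0.0449  0.4728]
```

Emit:
{"api": "send_rows", "payload": {"steps": [[0.1,0.107,0.133,0.4,-0.005],[0.1,0.107,0.133,0.4,0],[0.1,0,0,0,0]]}}

```text
time: 23.18
eef_pos: [0.5562, 0.3898, 0.0508]
ee_rot: [-0.691, -3.024, 0.14]
wrist_force: [-0.0, -1.1, -0.3]
opening: 0.897
```

```bash
python3 pl.py 154.2 .5564,.3893,.04 .5564,.3893,.013
```

```text
t 23.18 pos [0.5562 0.3898 0.0508] yaw 154.21 tilt z [-0.0557 -0.0796 -0.9953] open 0.897 F [-0.022  -1.1009 -0.3045]
q [-0.18  0.91 -0.79  1.5   0.7   1.13 -0.03]
turn deg 0.01 norm 0.0001 q7 -0.03
.5564,.3893,.04 total [-0.0146  0.0174  0.2698] rows 1 each [-0.0146  0.0174  0.2698]
.5564,.3893,.013 total [-0.0105  0.0647  0.6718] rows 2 each [-0.0053  0.0324  0.3359]
```

Emit:
{"api": "send_rows", "payload": {"steps": [[0.1,-0.01,0.03,0.32,0],[0.1,-0.005,0.03,0.32,0],[0.1,-0.005,0.03,0.3,0],[0.1,0,0,0,0]]}}

```text
time: 23.52
eef_pos: [0.5567, 0.3875, 0.0074]
ee_rot: [-0.694, -3.022, 0.144]
wrist_force: [-0.9, -1.3, -0.6]
opening: 0.898
```

```bash
python3 pl.py 154.2 .5564,.3893,.014;  python3 -c "
from h import *
s=snap('scene','s21');cv2.imwrite('pics/c21.png',cv2.resize(s[90:210,330:440],None,fx=5,fy=5,interpolation=cv2.INTER_CUBIC))"
```

```text
t 23.52 pos [0.5567 0.3875 0.0074] yaw 154.11 tilt z [-0.057 -0.082 -0.995] open 0.898 F [-0.945  -1.2893 -0.6096]
q [-0.2   0.96 -0.76  1.52  0.73  1.07 -0.05]
turn deg -0.09 norm -0.0005 q7 -0.05
.5564,.3893,.014 total [ 0.0289  0.0196 -0.1676] rows 1 each [ 0.0289  0.0196 -0.1676]
```

View pics/c21.png

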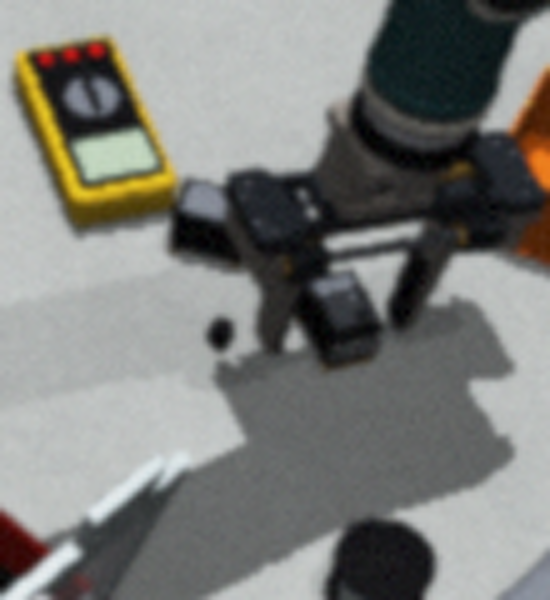

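Block B stands between the two fingertips (about (270,345) and (400,320) in the crop). I'll raise 6 mm and close.

Emit:
{"api": "send_rows", "payload": {"steps": [[0.1,0.03,0.02,-0.16,0],[0.1,0,0,0,0],[0.6,0,0,0,0],[0.8,0,0,0,0],[0.8,0,0,0,0],[0.8,0,0,0,0],[0.8,0,0,0,0],[0.8,0,0,0,0],[0.8,0,0,0,0],[0.8,0,0,0,0]]}}

```text
time: 24.4
eef_pos: [0.559, 0.3906, 0.0193]
ee_rot: [-0.698, -3.026, 0.137]
wrist_force: [0.2, 0.3, 0.6]
opening: 0.399
```

```bash
python3 pl.py 154.2 .5564,.3893,.014;  python3 -c "
from h import *
s=snap('scene','s22');cv2.imwrite('pics/c22.png',cv2.resize(s[90:210,330:440],None,fx=5,fy=5,interpolation=cv2.INTER_CUBIC))"
```

```text
t 24.4 pos [0.559  0.3906 0.0193] yaw 154.0 tilt z [-0.0517 -0.0783 -0.9956] open 0.399 F [0.2031 0.347  0.6105]
q [-0.2   0.95 -0.77  1.51  0.72  1.08 -0.05]
turn deg -0.20 norm -0.0011 q7 -0.05
.5564,.3893,.014 total [ 0.044  -0.0443  0.1389] rows 1 each [ 0.044  -0.0443  0.1389]
```

View pics/c22.png

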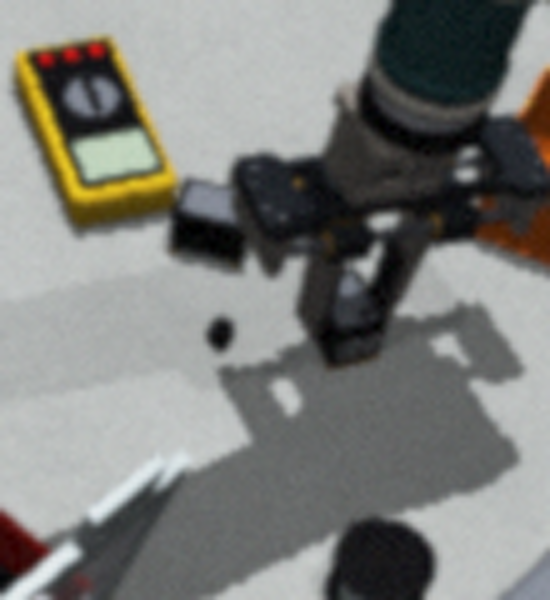

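Emit:
{"api": "send_rows", "payload": {"steps": [[0.8,0,0,-0.2,0],[0.8,0,0,-0.45,0],[0.8,0,0,-0.45,-0.01],[0.8,0,0,-0.45,-0.018],[0.8,0,0,-0.45,-0.02],[0.8,0,0,-0.45,-0.02],[0.8,0,0,-0.45,-0.02],[0.8,0,0,-0.2,-0.02],[0.8,0,0,0,-0.02],[0.8,0,0,0,-0.01],[0.8,0,0,0,0]]}}

```text
time: 25.37
eef_pos: [0.5641, 0.4002, 0.1497]
ee_rot: [0.005, -3.083, 0.124]
wrist_force: [-0.0, -0.7, -1.4]
opening: 0.399
```

```bash
python3 pl.py 180.5 .501,.0455,.14
```

```text
t 25.37 pos [0.5641 0.4002 0.1497] yaw -179.94 tilt z [-0.0555 -0.0803 -0.9952] open 0.399 F [-0.0257 -0.6864 -1.3863]
q [-0.13  0.87 -0.94  1.41  0.7   1.32  0.43]
turn deg -0.44 norm -0.0024 q7 0.43
.501,.0455,.14 total [ 1.6397 -8.7976  1.0405] rows 16 each [ 0.1025 -0.5499  0.065 ]
```

Emit:
{"api": "send_rows", "payload": {"steps": [[0.8,0.1,-0.55,0.05,-0.002],[0.8,0.1,-0.55,0.05,0],[0.8,0.1,-0.55,0.05,0],[0.8,0.1,-0.55,0.05,0],[0.8,0.1,-0.55,0.05,0],[0.8,0.1,-0.55,0.05,0],[0.8,0.1,-0.55,0.05,0],[0.8,0.1,-0.55,0.05,0],[0.8,0.1,-0.55,0.05,0],[0.8,0.1,-0.55,0.05,0],[0.8,0.1,-0.55,0.05,0],[0.8,0.1,-0.55,0.05,0],[0.8,0.1,-0.5,0.05,0],[0.8,0.1,-0.4,0.05,0],[0.8,0,0,0,0]]}}

```text
time: 26.62
eef_pos: [0.5012, 0.0854, 0.1471]
ee_rot: [-0.005, -3.077, 0.128]
wrist_force: [-0.2, -0.5, -1.7]
opening: 0.4
```

```bash
python3 pl.py 180.5 .501,.0455,.1;  python3 -c "
from h import *
s=snap('scene','s23');cv2.imwrite('pics/c23.png',cv2.resize(s[100:260,210:370],None,fx=3.5,fy=3.5,interpolation=cv2.INTER_CUBIC))"
```

```text
t 26.62 pos [0.5012 0.0854 0.1471] yaw 179.68 tilt z [-0.0619 -0.0829 -0.9946] open 0.4 F [-0.1651 -0.4653 -1.6521]
q [ 0.52  0.62 -1.05  1.9   0.65  1.11  0.74]
turn deg -0.82 norm -0.0046 q7 0.74
.501,.0455,.1 total [-0.0609 -0.8967  1.2549] rows 3 each [-0.0203 -0.2989  0.4183]
```

View pics/c23.png

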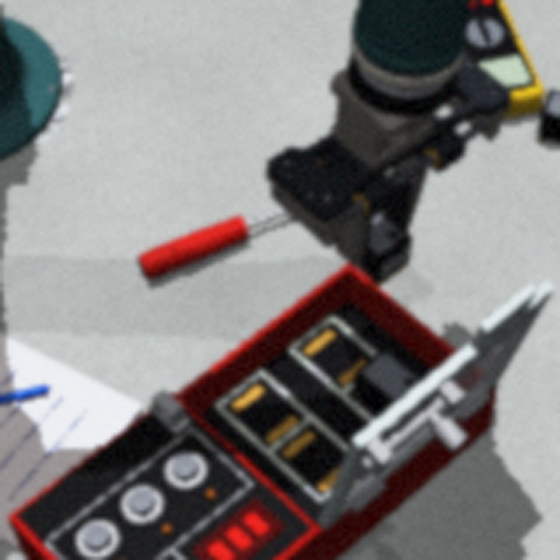

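Emit:
{"api": "send_rows", "payload": {"steps": [[0.8,-0.02,-0.45,0.05,-0.005],[0.8,-0.02,-0.45,0.1,0],[0.8,-0.02,0,0.4,0],[0.8,-0.02,0.02,0.4,0],[0.8,0,0,0,0]]}}

```text
time: 27.08
eef_pos: [0.5051, 0.0538, 0.1129]
ee_rot: [0.025, -3.084, 0.119]
wrist_force: [-0.1, -0.2, -1.5]
opening: 0.396
```

```bash
python3 pl.py 180.5 .501,.0455,.08 .501,.0455,.05
```

```text
t 27.08 pos [0.5051 0.0538 0.1129] yaw -179.21 tilt z [-0.055  -0.0772 -0.9955] open 0.396 F [-0.1082 -0.2108 -1.547 ]
q [ 0.56  0.66 -1.02  1.94  0.71  1.04  0.78]
turn deg 0.29 norm 0.0016 q7 0.78
.501,.0455,.08 total [ 0.0575 -0.1418  0.8412] rows 2 each [ 0.0287 -0.0709  0.4206]
.501,.0455,.05 total [-0.0419  0.0575  0.7466] rows 2 each [-0.0209  0.0287  0.3733]
```

Emit:
{"api": "send_rows", "payload": {"steps": [[0.8,0.06,-0.18,0.2,0.002],[0.8,0.02,-0.08,0.3,0],[0.8,0,0,0,0]]}}

```text
time: 27.33
eef_pos: [0.5007, 0.0445, 0.0925]
ee_rot: [0.021, -3.084, 0.116]
wrist_force: [-0.6, -0.3, -1.3]
opening: 0.398
```

```bash
python3 pl.py 180.5 .501,.0455,.08 .501,.0455,.05
```

```text
t 27.33 pos [0.5007 0.0445 0.0925] yaw -179.35 tilt z [-0.0546 -0.0755 -0.9956] open 0.398 F [-0.5727 -0.2982 -1.3074]
q [ 0.56  0.67 -0.99  1.96  0.74  1.    0.77]
turn deg 0.15 norm 0.0009 q7 0.77
.501,.0455,.08 total [-0.0248  0.0481  0.3098] rows 1 each [-0.0248  0.0481  0.3098]
.501,.0455,.05 total [-0.0416  0.0562  0.7467] rows 2 each [-0.0208  0.0281  0.3734]
```

Emit:
{"api": "send_rows", "payload": {"steps": [[0.8,-0.01,0,0.25,0],[0.8,-0.01,-0.01,0.25,0],[0.8,0,0,0,0]]}}

```text
time: 27.58
eef_pos: [0.5005, 0.0431, 0.0708]
ee_rot: [0.022, -3.085, 0.115]
wrist_force: [-0.5, -0.5, -2.0]
opening: 0.4
```

```bash
python3 pl.py 180.5 .501,.0455,.051;  python3 -c "
from h import *
s=snap('scene','s24');cv2.imwrite('pics/c24.png',cv2.resize(s[120:260,230:370],None,fx=4,fy=4,interpolation=cv2.INTER_CUBIC))"
```

```text
t 27.58 pos [0.5005 0.0431 0.0708] yaw -179.31 tilt z [-0.0541 -0.075  -0.9957] open 0.4 F [-0.4711 -0.499  -1.9522]
q [ 0.54  0.7  -0.96  1.97  0.77  0.97  0.74]
turn deg 0.19 norm 0.0011 q7 0.74
.501,.0455,.051 total [-0.0412  0.096   0.4887] rows 1 each [-0.0412  0.096   0.4887]
```

View pics/c24.png

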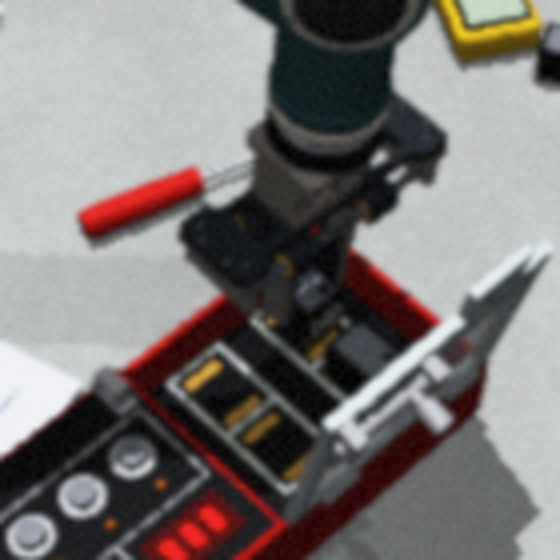

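Emit:
{"api": "send_rows", "payload": {"steps": [[0.8,-0.02,0.06,0.2,0],[0.8,-0.01,0.04,0.2,0],[0.8,0,0,0,0]]}}

```text
time: 27.88
eef_pos: [0.5018, 0.047, 0.0543]
ee_rot: [0.022, -3.087, 0.114]
wrist_force: [-0.3, -0.3, -1.5]
opening: 0.398
```

```bash
python3 pl.py 180.5 .501,.0455,.049
```

```text
t 27.88 pos [0.5018 0.047  0.0543] yaw -179.29 tilt z [-0.0519 -0.0742 -0.9959] open 0.398 F [-0.3316 -0.2574 -1.4691]
q [ 0.52  0.73 -0.94  1.98  0.8   0.95  0.71]
turn deg 0.21 norm 0.0011 q7 0.71
.501,.0455,.049 total [ 0.0138 -0.0283  0.1351] rows 1 each [ 0.0138 -0.0283  0.1351]
```

Emit:
{"api": "send_rows", "payload": {"steps": [[0.8,0.01,-0.03,0.1,0],[0.8,0,0,0.06,0],[0.8,0,0,0,0],[0.48,0,0,0,0],[0.48,0,0,0,0],[0.48,0,0,0,0],[0.48,0,0,-0.15,0],[0.48,0,0,-0.3,0],[0.48,0,0,-0.5,0],[0.48,0,0,-0.5,0],[0.48,0,0,-0.5,0],[0.3,0,0,-0.3,0],[0.3,0,0.4,0,0],[0.3,0,0.5,0,0],[0.3,0,0.5,0,0],[0.3,0,0.5,0,0],[0.3,0,0.5,0,0],[0.3,0,0,0,0]]}}

```text
time: 29.38
eef_pos: [0.5073, 0.1519, 0.1447]
ee_rot: [0.015, -3.095, 0.116]
wrist_force: [0.7, 0.6, 0.3]
opening: 0.696
```

```bash
python3 trs.py c .443,.3935; python3 pl.py 207.9 .444,.3933,.13;  python3 -c "
from h import *
s=cv2.imread('pics/scenec.png');cv2.imwrite('pics/c25.png',cv2.resize(s[120:260,230:370],None,fx=4,fy=4,interpolation=cv2.INTER_CUBIC))"
```

```text
[0.443, 0.3935] top (array([0.444 , 0.3933]), np.float32(28.548851), np.float32(0.0408981), np.float32(0.029128417))
[0.443, 0.3935] scene None
t 29.48 pos [0.5079 0.1481 0.1442] yaw -179.73 tilt z [-0.0448 -0.0778 -0.996 ] open 0.699 F [ 0.8017 -0.3007 -0.9933]
q [ 0.39  0.64 -1.04  1.86  0.66  1.11  0.64]
turn deg -27.63 norm -0.1535 q7 0.64
.444,.3933,.13 total [-1.4783  6.1696 -0.0505] rows 11 each [-0.1344  0.5609 -0.0046]
```

View pics/c25.png

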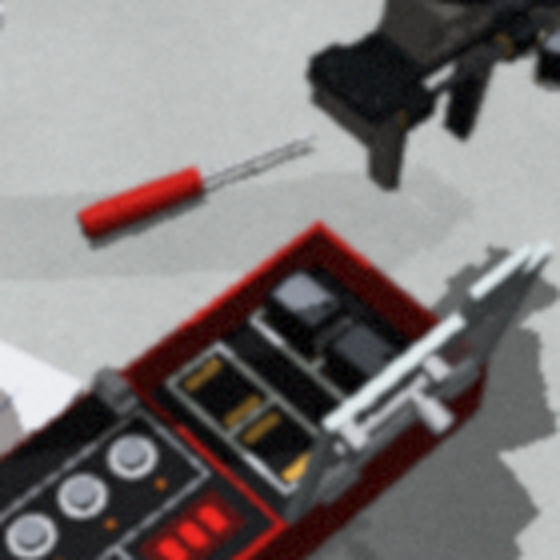

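View pics/topc.png

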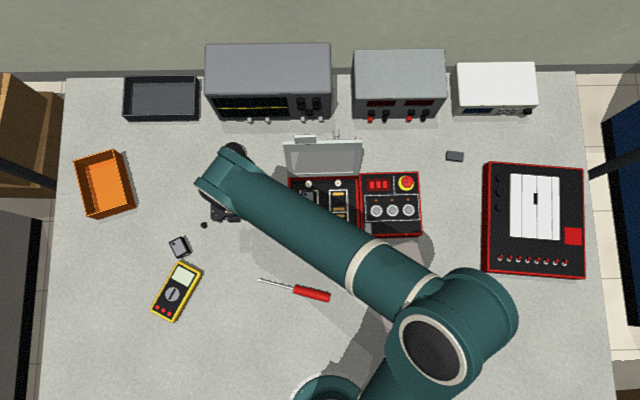

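Emit:
{"api": "send_rows", "payload": {"steps": [[0.25,0,0,0,-0.018],[0.25,0,0,0,-0.022],[0.25,0,0,0,-0.022],[0.25,0,0,0,-0.022],[0.25,0,0,0,-0.022],[0.25,0,0,0,-0.022],[0.25,0,0,0,-0.022],[0.25,-0.13,0.56,-0.005,0],[0.25,-0.13,0.56,-0.005,0],[0.25,-0.13,0.56,-0.005,0],[0.25,-0.13,0.56,-0.005,0],[0.25,-0.13,0.56,-0.005,0],[0.25,-0.13,0.56,-0.005,0],[0.25,-0.13,0.56,-0.005,0],[0.25,-0.13,0.56,-0.005,0],[0.25,-0.13,0.56,-0.005,0],[0.25,0,0,0,0]]}}

```text
time: 30.9
eef_pos: [0.4648, 0.3224, 0.1293]
ee_rot: [0.696, -2.988, 0.129]
wrist_force: [-0.4, -1.2, 0.7]
opening: 0.75
```

```bash
python3 pl.py 208.5 .444,.3933,.1 .444,.3933,.014; python3 - <<'E'
from h import *
print([atz('top',p,.03)[:2] for p in((180,261),(204,269))])
t=snap('top','t26');cv2.imwrite('pics/z26.png',cv2.resize(t[170:245,285:365],None,fx=8,fy=8,interpolation=cv2.INTER_CUBIC))
E
```

```text
t 30.9 pos [0.4648 0.3224 0.1293] yaw -153.93 tilt z [-0.0498 -0.0974 -0.994 ] open 0.75 F [-0.3704 -1.2458  0.7034]
q [ 0.05  0.78 -1.07  1.76  0.74  1.2   0.75]
turn deg -2.43 norm -0.0135 q7 0.75
.444,.3933,.1 total [-0.4545  1.846   0.5815] rows 4 each [-0.1136  0.4615  0.1454]
.444,.3933,.014 total [-0.1943  0.1324  2.1371] rows 4 each [-0.0486  0.0331  0.5343]
[array([0.40695523, 0.38795266]), array([0.38464658, 0.32396029])]
```

View pics/z26.png

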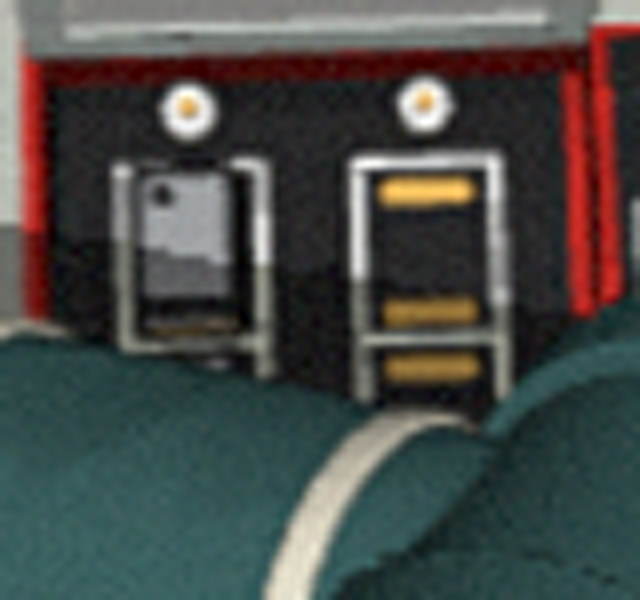

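Emit:
{"api": "send_rows", "payload": {"steps": [[0.25,0,0,0,-0.013],[0.25,-0.11,0.4,0.1,0],[0.25,-0.11,0.4,0.1,0],[0.25,-0.11,0.4,0.1,0],[0.25,-0.11,0.4,0.1,0],[0.25,0,0,0,0]]}}

```text
time: 31.45
eef_pos: [0.4584, 0.3703, 0.1058]
ee_rot: [0.73, -2.977, 0.145]
wrist_force: [-0.3, 0.1, 0.3]
opening: 0.747
```

```bash
python3 pl.py 208.5 .444,.3933,.06 .444,.3933,.014
```

```text
t 31.45 pos [0.4584 0.3703 0.1058] yaw -152.64 tilt z [-0.0483 -0.1092 -0.9928] open 0.747 F [-0.2667  0.0825  0.35  ]
q [-0.07  0.83 -1.03  1.71  0.78  1.2   0.7 ]
turn deg -1.14 norm -0.0063 q7 0.70
.444,.3933,.06 total [-0.0666  0.7603  1.0925] rows 3 each [-0.0222  0.2534  0.3642]
.444,.3933,.014 total [-0.1091  0.0834  1.1418] rows 2 each [-0.0545  0.0417  0.5709]
```

Emit:
{"api": "send_rows", "payload": {"steps": [[0.25,-0.01,0.25,0.15,-0.006],[0.25,-0.02,0.25,0.3,0],[0.25,-0.03,0.2,0.4,0],[0.25,0,0,0,0]]}}

```text
time: 31.78
eef_pos: [0.4489, 0.3874, 0.0667]
ee_rot: [0.749, -2.972, 0.15]
wrist_force: [-1.2, -1.1, -0.5]
opening: 0.748
```

```bash
python3 pl.py 208.5 .444,.3933,.05 .444,.3933,.014
```

```text
t 31.78 pos [0.4489 0.3874 0.0667] yaw -151.92 tilt z [-0.0469 -0.1126 -0.9925] open 0.748 F [-1.1956 -1.0769 -0.5136]
q [-0.13  0.89 -1.    1.71  0.82  1.16  0.65]
turn deg -0.42 norm -0.0023 q7 0.65
.444,.3933,.05 total [-0.0015  0.2193  0.4042] rows 1 each [-0.0015  0.2193  0.4042]
.444,.3933,.014 total [-0.0857  0.0686  0.8933] rows 2 each [-0.0429  0.0343  0.4466]
```

Emit:
{"api": "send_rows", "payload": {"steps": [[0.25,0,0.22,0.15,-0.002],[0.25,-0.02,0.02,0.25,0],[0.25,-0.03,0.02,0.3,0],[0.25,-0.03,0.02,0.25,0],[0.25,0,0,0,0]]}}

```text
time: 32.2
eef_pos: [0.4439, 0.3934, 0.0221]
ee_rot: [0.759, -2.967, 0.153]
wrist_force: [0.1, -0.6, 0.7]
opening: 0.745
```

```bash
python3 pl.py 208.5 .444,.3933,.014;  python3 -c "
from h import *
s=snap('scene','s27');cv2.imwrite('pics/c27.png',cv2.resize(s[80:200,320:430],None,fx=5,fy=5,interpolation=cv2.INTER_CUBIC))"
```

```text
t 32.2 pos [0.4439 0.3934 0.0221] yaw -151.54 tilt z [-0.0484 -0.1153 -0.9922] open 0.745 F [ 0.0887 -0.5999  0.7035]
q [-0.17  0.94 -0.95  1.72  0.87  1.11  0.62]
turn deg -0.04 norm -0.0002 q7 0.62
.444,.3933,.014 total [-0.0204  0.0135  0.2022] rows 1 each [-0.0204  0.0135  0.2022]
```

View pics/c27.png

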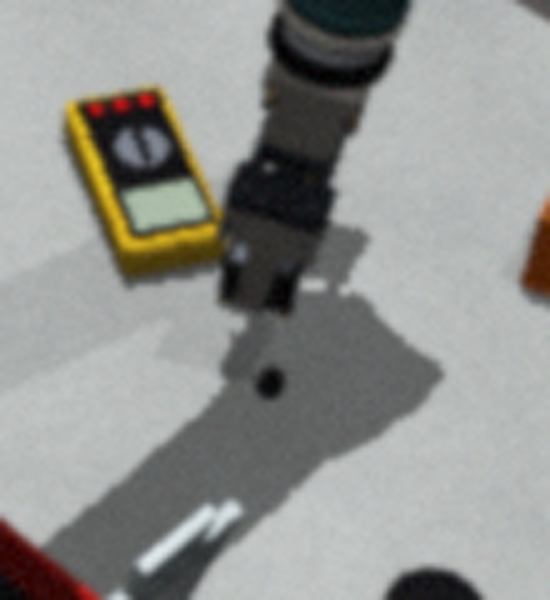

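Emit:
{"api": "send_rows", "payload": {"steps": [[0.25,-0.01,0.005,0.13,0],[0.25,-0.01,0,0.13,0],[0.6,0,0,0,0],[0.8,0,0,0,0],[0.8,0,0,0,0],[0.8,0,0,0,0],[0.8,0,0,0,0],[0.8,0,0,0,0],[0.8,0,0,0,0]]}}

```text
time: 33.0
eef_pos: [0.4456, 0.3934, 0.0131]
ee_rot: [0.757, -2.97, 0.151]
wrist_force: [0.1, 0.1, -2.0]
opening: 0.4
```

```bash
python3 pl.py 208.5 .444,.3933,.014
```

```text
t 33.0 pos [0.4456 0.3934 0.0131] yaw -151.61 tilt z [-0.0459 -0.1128 -0.9926] open 0.4 F [ 0.0594  0.1309 -2.0218]
q [-0.17  0.95 -0.94  1.72  0.88  1.09  0.61]
turn deg -0.11 norm -0.0006 q7 0.61
.444,.3933,.014 total [ 0.0373  0.0146 -0.0197] rows 1 each [ 0.0373  0.0146 -0.0197]
```

Emit:
{"api": "send_rows", "payload": {"steps": [[0.8,0,0,-0.2,0],[0.8,0,0,-0.4,0],[0.8,0,0,-0.4,0],[0.8,0,0,-0.4,0.01],[0.8,0,0,-0.4,0.018],[0.8,0,0,-0.4,0.02],[0.8,0,0,-0.4,0.02],[0.8,0,0,-0.4,0.02],[0.8,0,0,-0.2,0.02],[0.8,0,0,0,0.02],[0.8,0,0,0,0.015],[0.8,0,0,0,0.01],[0.8,0,0,0,0]]}}

```text
time: 34.08
eef_pos: [0.4513, 0.4156, 0.1687]
ee_rot: [-0.024, -3.103, 0.154]
wrist_force: [0.6, -0.4, -1.8]
opening: 0.404
```

```bash
python3 pl.py 180.5 .501,.2,.15 .501,-.0345,.14
```

```text
t 34.08 pos [0.4513 0.4156 0.1687] yaw 179.01 tilt z [-0.035  -0.0988 -0.9945] open 0.404 F [ 0.5561 -0.4408 -1.8419]
q [-0.18  0.73 -0.97  1.61  0.64  1.25  0.25]
turn deg -1.49 norm -0.0083 q7 0.25
.501,.2,.15 total [-1.2113 -5.3317  0.955 ] rows 10 each [-0.1211 -0.5332  0.0955]
.501,-.0345,.14 total [ 0.0415 -5.809   0.8276] rows 10 each [ 0.0041 -0.5809  0.0828]
```

Emit:
{"api": "send_rows", "payload": {"steps": [[0.8,-0.1,-0.45,0.07,-0.004],[0.8,-0.1,-0.45,0.07,-0.004],[0.8,-0.1,-0.45,0.07,0],[0.8,-0.1,-0.45,0.07,0],[0.8,-0.1,-0.45,0.07,0],[0.8,-0.1,-0.45,0.07,0],[0.8,-0.1,-0.45,0.07,0],[0.8,-0.1,-0.45,0.07,0],[0.8,-0.1,-0.45,0.07,0],[0.8,-0.1,-0.45,0.07,0],[0.8,-0.1,-0.45,0.07,0],[0.8,-0.1,-0.45,0.07,0],[0.8,0,-0.45,0.06,0],[0.8,0,-0.45,0.06,0],[0.8,0,-0.45,0.06,0],[0.8,0,-0.45,0.06,0],[0.8,0,-0.45,0.06,0],[0.8,0,-0.45,0.06,0],[0.8,0,-0.45,0.06,0],[0.8,0,0,0,0]]}}

```text
time: 35.75
eef_pos: [0.5044, 0.0662, 0.1731]
ee_rot: [0.041, -3.124, 0.14]
wrist_force: [1.0, 0.8, -2.3]
opening: 0.407
```

```bash
python3 pl.py 180.5 .501,-.0345,.13;  python3 -c "
from h import *
s=snap('scene','s28');cv2.imwrite('pics/c28.png',cv2.resize(s[100:260,210:370],None,fx=3.5,fy=3.5,interpolation=cv2.INTER_CUBIC))"
```

```text
t 35.75 pos [0.5044 0.0662 0.1731] yaw -178.55 tilt z [-0.0128 -0.0899 -0.9959] open 0.407 F [ 0.9655  0.7507 -2.3352]
q [ 0.58  0.55 -1.07  1.92  0.63  1.09  0.82]
turn deg 0.95 norm 0.0053 q7 0.82
.501,-.0345,.13 total [ 0.0913 -2.4085  1.3016] rows 5 each [ 0.0183 -0.4817  0.2603]
```

View pics/c28.png

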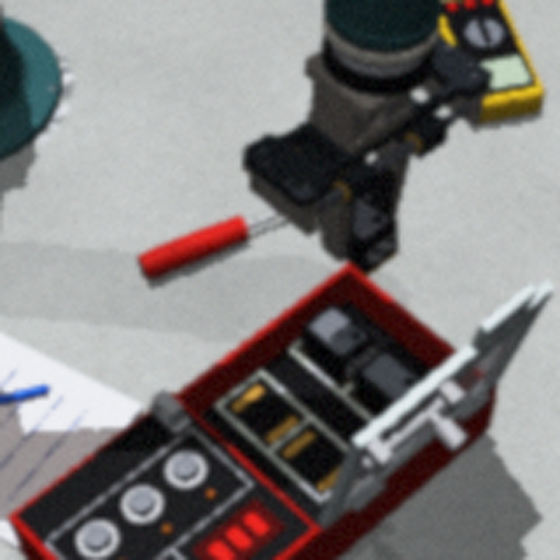

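Emit:
{"api": "send_rows", "payload": {"steps": [[0.8,0.02,-0.45,0.08,0.005],[0.8,0.02,-0.45,0.08,0],[0.8,0.02,-0.45,0.08,0],[0.8,0.02,-0.45,0.08,0],[0.8,0.02,-0.45,0.08,0],[0.8,0,-0.2,0.15,0],[0.8,0,0,0.3,0],[0.8,0,0,0,0]]}}

```text
time: 36.47
eef_pos: [0.5041, -0.0244, 0.1537]
ee_rot: [0.037, -3.138, 0.131]
wrist_force: [-0.8, 0.5, -2.7]
opening: 0.405
```

```bash
python3 pl.py 180.5 .501,-.0345,.11 .501,-.0345,.05
```

```text
t 36.47 pos [ 0.5041 -0.0244  0.1537] yaw -178.66 tilt z [-0.0001 -0.0835 -0.9965] open 0.405 F [-0.8193  0.5129 -2.7432]
q [ 0.76  0.55 -1.06  1.96  0.67  1.02  0.97]
turn deg 0.84 norm 0.0046 q7 0.97
.501,-.0345,.11 total [ 0.0776 -0.1585  1.1106] rows 2 each [ 0.0388 -0.0792  0.5553]
.501,-.0345,.05 total [-0.0012  0.1252  1.4948] rows 3 each [-0.0004  0.0417  0.4983]
```

Emit:
{"api": "send_rows", "payload": {"steps": [[0.8,0.04,-0.2,0.2,0.005],[0.8,0.04,-0.03,0.3,0],[0.8,0,0,0.3,0],[0.8,0,0,0.3,0],[0.8,0,0,0,0]]}}

```text
time: 36.88
eef_pos: [0.5005, -0.0334, 0.106]
ee_rot: [0.02, -3.139, 0.127]
wrist_force: [-0.1, -0.4, -1.0]
opening: 0.403
```

```bash
python3 pl.py 180.5 .501,-.0345,.09 .501,-.0345,.05
```

```text
t 36.88 pos [ 0.5005 -0.0334  0.106 ] yaw -179.27 tilt z [ 0.0001 -0.081  -0.9967] open 0.403 F [-0.1398 -0.376  -1.0307]
q [ 0.73  0.61 -0.99  2.01  0.74  0.94  0.91]
turn deg 0.23 norm 0.0013 q7 0.91
.501,-.0345,.09 total [-0.0135  0.0046  0.4003] rows 1 each [-0.0135  0.0046  0.4003]
.501,-.0345,.05 total [-0.0006  0.081   0.9967] rows 2 each [-0.0003  0.0405  0.4984]
```

Emit:
{"api": "send_rows", "payload": {"steps": [[0.8,-0.01,0,0.25,0],[0.8,0,0,0.25,0],[0.8,0,0.01,0.25,0],[0.8,0,0.01,0.2,0],[0.8,0,0,0,0]]}}

```text
time: 37.3
eef_pos: [0.5006, -0.0345, 0.0629]
ee_rot: [0.023, -3.137, 0.125]
wrist_force: [-1.0, -0.4, -1.3]
opening: 0.401
```

```bash
python3 pl.py 180.5 .501,-.0345,.06 .501,-.0345,.045;  python3 -c "
from h import *
s=snap('scene','s29');cv2.imwrite('pics/c29.png',cv2.resize(s[120:260,230:370],None,fx=4,fy=4,interpolation=cv2.INTER_CUBIC))"
```

```text
t 37.3 pos [ 0.5006 -0.0345  0.0629] yaw -179.16 tilt z [-0.0012 -0.0797 -0.9968] open 0.401 F [-1.0247 -0.4486 -1.3418]
q [ 0.68  0.67 -0.93  2.03  0.82  0.88  0.85]
turn deg 0.34 norm 0.0019 q7 0.85
.501,-.0345,.06 total [-0.0099  0.0049  0.073 ] rows 1 each [-0.0099  0.0049  0.073 ]
.501,-.0345,.045 total [-0.0007  0.0299  0.3738] rows 1 each [-0.0007  0.0299  0.3738]
```

View pics/c29.png

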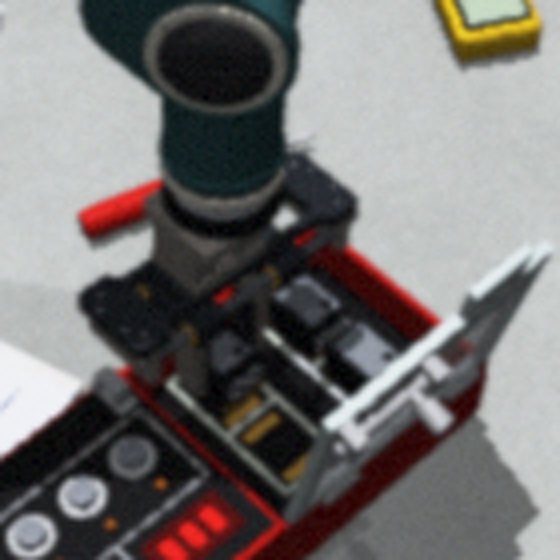

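Emit:
{"api": "send_rows", "payload": {"steps": [[0.8,-0.01,0.01,0.2,0],[0.8,0,0.01,0.18,0],[0.8,0,0,0.08,0],[0.8,0,0,0,0]]}}

```text
time: 37.68
eef_pos: [0.503, -0.0346, 0.0446]
ee_rot: [-0.023, 3.137, -0.125]
wrist_force: [0.3, 0.2, 1.9]
opening: 0.396
```

```bash
python3 pl.py 180.5 .501,-.0345,.044
```

```text
t 37.68 pos [ 0.503  -0.0346  0.0446] yaw -179.15 tilt z [ 0.0027 -0.0794 -0.9968] open 0.396 F [0.2792 0.1856 1.9376]
q [ 0.65  0.69 -0.9   2.03  0.86  0.85  0.82]
turn deg 0.35 norm 0.0019 q7 0.82
.501,-.0345,.044 total [0.0502 0.0043 0.0141] rows 1 each [0.0502 0.0043 0.0141]
```

Contact with the floor felt (Fz +1.9). Releasing and lifting.

Emit:
{"api": "send_rows", "payload": {"steps": [[0.48,0,0,0,0],[0.48,0,0,0,0],[0.48,0,0,0,0],[0.48,0,0,-0.15,0],[0.48,0,0,-0.3,0],[0.48,0,0,-0.4,0],[0.48,0,0,-0.4,0],[0.48,0,0,-0.4,0],[0.48,0,0,-0.4,0],[0.48,0,0,-0.4,0],[0.48,0,0,-0.4,0],[0.48,0.3,0,-0.4,0],[0.48,0.4,0,-0.3,0],[0.48,0.4,0,-0.3,0],[0.48,0,0,0,0]]}}

```text
time: 38.93
eef_pos: [0.4582, -0.0187, 0.2163]
ee_rot: [-0.032, 3.129, -0.129]
wrist_force: [0.5, 0.2, -0.2]
opening: 0.517
```

```bash
python3 pl.py 180.5 .45,-.0345,.24;  python3 -c "
from h import *
s=snap('scene','s30');t=snap('top','t30')
cv2.imwrite('pics/c30.png',cv2.resize(s[165:255,250:350],None,fx=6,fy=6,interpolation=cv2.INTER_CUBIC))
cv2.imwrite('pics/c31.png',t)"
```

```text
t 38.93 pos [ 0.4582 -0.0187  0.2163] yaw -178.82 tilt z [ 0.0102 -0.0821 -0.9966] open 0.517 F [ 0.4896  0.1888 -0.2159]
q [ 0.93  0.39 -1.21  2.01  0.51  1.06  1.07]
turn deg 0.68 norm 0.0038 q7 1.07
.45,-.0345,.24 total [ 0.2019 -0.4409 -0.5598] rows 2 each [ 0.101  -0.2204 -0.2799]
```

View pics/c30.png

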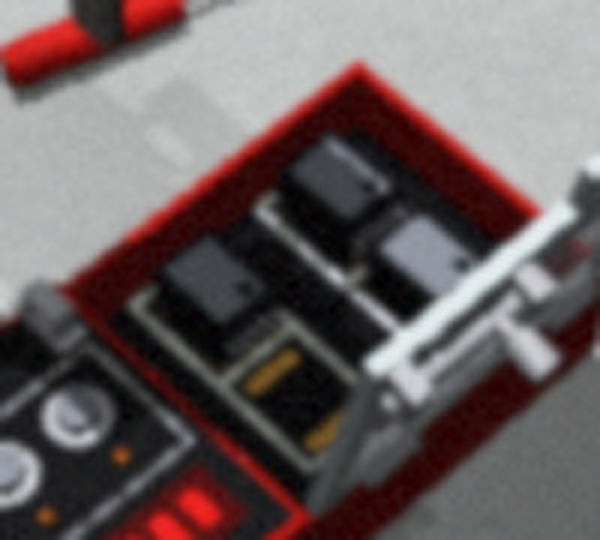

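View pics/c31.png

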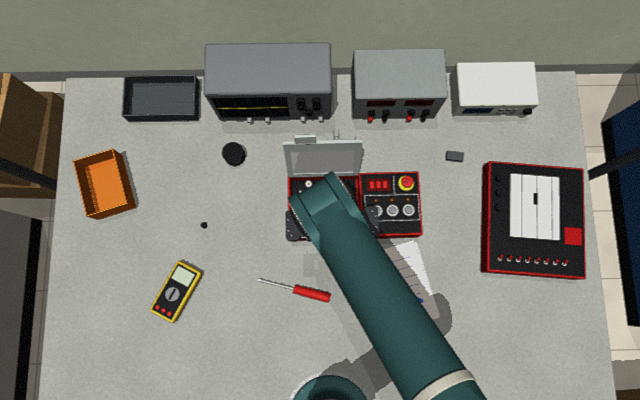

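```bash
python3 - <<'E'
from h import *
np.set_printoptions(precision=4,suppress=True)
for n,u,v in(('C/nest1 .4995,-.0345',215,283),('B/nest0 .499,.0455',337,182),('A/nest2 .5605,.046',427,257)):
    for z in(.066,): print(n,atz('scene',(250+u/6-.42,165+v/6-.42),z))
for q in('T1_mid',):
    print([(np.round(r['centre'],1).tolist(),round(r['conf'],2),atz('scene',r['centre'],.048)[:2]) for r in viewer.pinpoint('scene',q)])
for w in((.4995,-.0345,.066),(.499,.0455,.066),(.5605,.046,.066)):
    p=proj('scene',w);print((p-[250,165]+.42)*6)
# expected plate corners if flat & centred, drawn
im=cv2.resize(cv2.imread('pics/s30.png')[165:255,250:350],None,fx=6,fy=6,interpolation=cv2.INTER_CUBIC)
for w in((.4995,-.0345),(.499,.0455),(.5605,.046)):
    P=[(proj('scene',(w[0]+a*.025,w[1]+b*.018,.066))-[250,165]+.42)*6 for a,b in((1,1),(1,-1),(-1,-1),(-1,1))]
    cv2.polylines(im,[np.int32(P)],True,(0,255,0),1)
cv2.imwrite('pics/c32.png',im)
E
```

```text
C/nest1 .4995,-.0345 [ 0.5033 -0.0339  0.066 ]
B/nest0 .499,.0455 [0.5001 0.0459 0.066 ]
A/nest2 .5605,.046 [0.5602 0.0471 0.066 ]
[([317.9, 212.9], 0.56, array([0.5596, 0.0369]))]
[208.5335 278.6906]
[334.8646 181.0912]
[425.7065 258.7405]
```

View pics/c32.png

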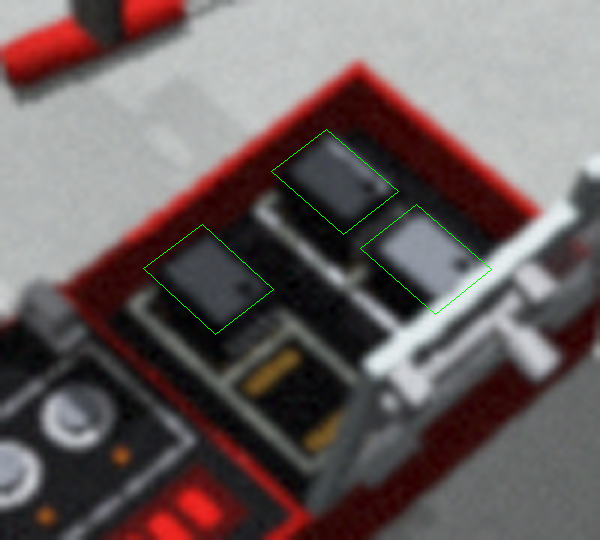

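```bash
python3 - <<'E'
from h import *
from fit import W
np.set_printoptions(precision=4,suppress=True)
p=[.5403,.007,.012]
t=cv2.imread('pics/t30.png');s=cv2.imread('pics/s30.png')
for a in(1.6,1.7,1.8,1.9,1.95):
    w=W(p,(82-182*np.cos(a),37,76+182*np.sin(a)));print(a,w,proj('top',w),proj('scene',w))
for x in ('top','scene'): print([(np.round(r['centre'],1),r['conf']) for r in viewer.pinpoint(x,'lid_lip')])
o=atz('top',(250,121),0);print('scope foot',o)
for r in(90,95,100):
    oo,d=ray('top',(250,r));k=(o[0]-oo[0])/d[0];print(r,oo+d*k)
cv2.imwrite('pics/c33.png',np.hstack([cv2.resize(t[100:190,270:370],None,fx=4,fy=4),cv2.resize(s[140:230,300:400],None,fx=4,fy=4)]))
E
```

```text
1.6 [0.6272 0.045  0.2579] [305.3878 154.5552] [340.9138 179.6964]
1.7 [0.6453 0.0453 0.2565] [305.2232 147.0794] [346.4553 184.4808]
1.8 [0.6632 0.0455 0.2532] [305.0909 140.0128] [351.9322 189.7199]
1.9 [0.6807 0.0457 0.2482] [304.9922 133.451 ] [357.2626 195.3422]
1.95 [0.6892 0.0458 0.2451] [304.9557 130.3858] [359.8476 198.2721]
[(array([305.9, 136.8]), 0.76)]
[(array([354.9, 188.4]), 0.88)]
scope foot [0.8055 0.2114 0.    ]
90 [0.8055 0.1793 0.2128]
95 [0.8055 0.1838 0.183 ]
100 [0.8055 0.1885 0.1517]
```

View pics/c33.png

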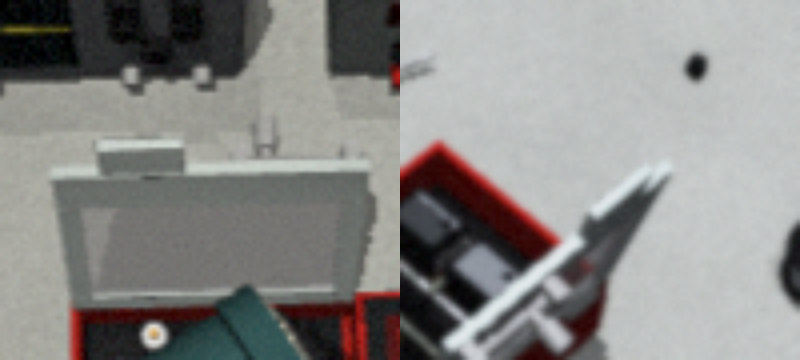

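```bash
python3 pl.py 180.5 .46,.045,.32 .715,.045,.32 .715,.045,.205
```

```text
t 39.18 pos [ 0.4596 -0.0197  0.2135] yaw -178.94 tilt z [ 0.0074 -0.0786 -0.9969] open 0.517 F [-0.1081  0.0795  0.1004]
q [ 0.93  0.39 -1.2   2.01  0.51  1.06  1.07]
turn deg 0.56 norm 0.0031 q7 1.07
.46,.045,.32 total [-0.0427  1.4033 -2.7812] rows 6 each [-0.0071  0.2339 -0.4635]
.715,.045,.32 total [-6.3746 -0.0523  0.0473] rows 11 each [-0.5795 -0.0048  0.0043]
.715,.045,.205 total [0.0194 0.2261 2.866 ] rows 5 each [0.0039 0.0452 0.5732]
```

Emit:
{"api": "send_rows", "payload": {"steps": [[1,-0.3,0.25,-0.2,0.003],[1,-0.4,0.25,-0.3,0],[1,-0.3,0.25,-0.4,0],[1,0,0.25,-0.4,0],[1,0,0.25,-0.4,0],[1,0,0.15,-0.4,0],[1,0,0,-0.4,0],[1,0,0,-0.3,0],[1,0,0,0,0]]}}

```text
time: 39.93
eef_pos: [0.5018, 0.0485, 0.3173]
ee_rot: [0.015, -3.13, 0.106]
wrist_force: [0.0, 0.2, -0.2]
opening: 0.006
```

```bash
python3 pl.py 180.5 .715,.045,.32 .715,.045,.205
```

```text
t 39.93 pos [0.5018 0.0485 0.3173] yaw -179.49 tilt z [-0.0095 -0.0676 -0.9977] open 0.006 F [ 0.031   0.221  -0.2104]
q [ 0.79  0.38 -1.23  1.76  0.43  1.31  1.02]
turn deg 0.01 norm 0.0001 q7 1.02
.715,.045,.32 total [-5.3282 -0.141  -0.112 ] rows 9 each [-0.592  -0.0157 -0.0124]
.715,.045,.205 total [-0.0291  0.1942  2.8683] rows 5 each [-0.0058  0.0388  0.5737]
```

Emit:
{"api": "send_rows", "payload": {"steps": [[1,-0.5,-0.015,-0.012,0],[1,-0.5,-0.015,-0.012,0],[1,-0.5,-0.015,-0.012,0],[1,-0.5,-0.015,-0.012,0],[1,-0.5,-0.015,-0.012,0],[1,-0.5,-0.015,-0.012,0],[1,-0.5,-0.015,-0.012,0],[1,-0.5,-0.015,-0.012,0],[1,-0.5,-0.015,-0.012,0],[1,-0.5,-0.015,-0.012,0],[1,-0.3,0,0,0],[1,0,0,0,0]]}}

```text
time: 40.93
eef_pos: [0.7226, 0.0363, 0.2965]
ee_rot: [0.003, -3.105, 0.12]
wrist_force: [-0.6, 0.1, 0.2]
opening: 0.005
```

```bash
python3 pl.py 180.5 .715,.045,.31 .715,.045,.205;  python3 -c "
from h import *
s=snap('scene','s34');cv2.imwrite('pics/c34.png',cv2.resize(s[80:260,230:410],None,fx=3.3,fy=3.3,interpolation=cv2.INTER_CUBIC))"
```

```text
t 40.93 pos [0.7226 0.0363 0.2965] yaw -179.98 tilt z [-0.0346 -0.0772 -0.9964] open 0.005 F [-0.579   0.0593  0.2381]
q [ 0.39  0.77 -0.99  1.22  0.67  1.53  1.05]
turn deg -0.48 norm -0.0027 q7 1.05
.715,.045,.31 total [ 0.1992  0.1933 -0.3457] rows 1 each [ 0.1992  0.1933 -0.3457]
.715,.045,.205 total [-0.0929  0.2018  2.6156] rows 5 each [-0.0186  0.0404  0.5231]
```

View pics/c34.png

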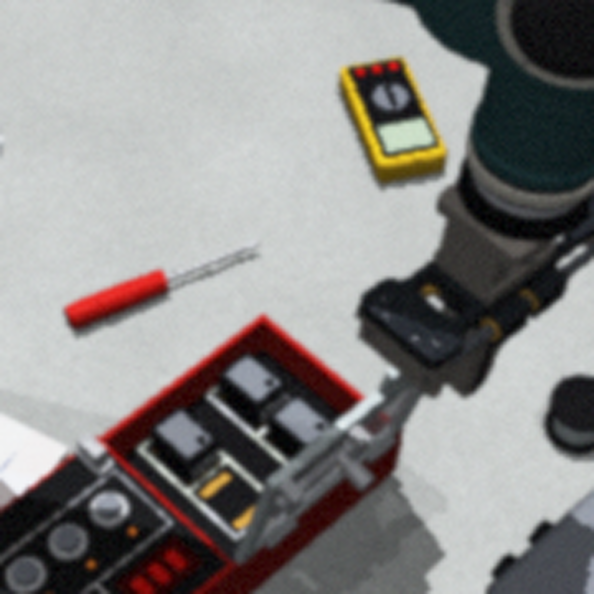

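Emit:
{"api": "send_rows", "payload": {"steps": [[1,0,0.1,0.35,0],[1,0,0.05,0.45,0],[1,0,0.05,0.45,0],[1,0,0.05,0.45,0],[1,0,0.05,0.4,0],[1,0,0,0,0]]}}

```text
time: 41.48
eef_pos: [0.7117, 0.0426, 0.2018]
ee_rot: [0.008, -3.097, 0.123]
wrist_force: [-1.8, 0.4, -0.3]
opening: 0.008
```

```bash
python3 pl.py 180.5 .715,.045,.205;python3 -c "
from h import *
s=snap('scene','s35');cv2.imwrite('pics/c35.png',cv2.resize(s[80:260,230:410],None,fx=3.3,fy=3.3,interpolation=cv2.INTER_CUBIC))"
```

```text
t 41.48 pos [0.7117 0.0426 0.2018] yaw -179.8 tilt z [-0.0414 -0.0796 -0.996 ] open 0.008 F [-1.8147  0.3755 -0.3274]
q [ 0.4   0.83 -0.96  1.35  0.72  1.38  0.99]
turn deg -0.30 norm -0.0017 q7 0.99
.715,.045,.205 total [-0.0787  0.0513 -0.0874] rows 1 each [-0.0787  0.0513 -0.0874]
```

View pics/c35.png

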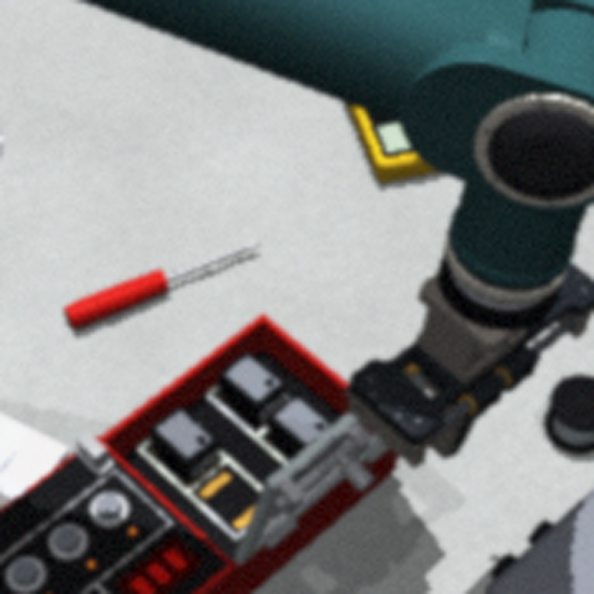

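Emit:
{"api": "send_rows", "payload": {"steps": [[1,0.3,0,0.01,0],[1,0.3,0,0.01,0],[1,0.3,0,0.01,0],[1,0.3,0,0.01,0],[1,0.3,0,0.01,0],[1,0.3,0,0.01,0],[1,0.3,0,0.01,0],[1,0.3,0,0.01,0]]}}

```text
time: 42.2
eef_pos: [0.6194, 0.0422, 0.2114]
ee_rot: [0.003, -3.124, 0.121]
wrist_force: [3.9, 0.5, -1.5]
opening: 0.003
```

```bash
python3 pl.py 180.5 .55,.045,.2;python3 -c "
from h import *
s=snap('scene','s36');cv2.imwrite('pics/c36.png',cv2.resize(s[80:260,230:410],None,fx=3.3,fy=3.3,interpolation=cv2.INTER_CUBIC))"
```

```text
t 42.2 pos [0.6194 0.0422 0.2114] yaw -179.93 tilt z [-0.0151 -0.0776 -0.9969] open 0.003 F [ 3.9262  0.4856 -1.507 ]
q [ 0.53  0.68 -1.03  1.62  0.67  1.26  0.92]
turn deg -0.43 norm -0.0024 q7 0.92
.55,.045,.2 total [1.7284 0.109  0.3043] rows 3 each [0.5761 0.0363 0.1014]
```

View pics/c36.png

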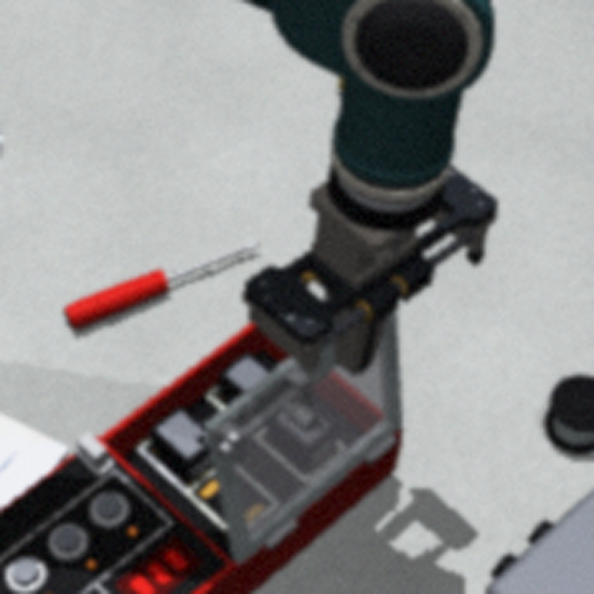

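Emit:
{"api": "send_rows", "payload": {"steps": [[1,0.3,0.01,0.06,0],[1,0.3,0.01,0.06,0],[1,0.3,0.01,0.06,0],[1,0.3,0.01,0.06,0],[1,0.3,0.01,0.06,0],[1,0.3,0.01,0.06,0]]}}

```text
time: 42.75
eef_pos: [0.552, 0.0433, 0.2048]
ee_rot: [0.0, 3.131, -0.124]
wrist_force: [1.8, -0.2, 0.4]
opening: 0.005
```

```bash
python3 pl.py 180.5 .55,.045,.2;python3 -c "
from h import *
s=snap('scene','s37');cv2.imwrite('pics/c37.png',cv2.resize(s[80:260,230:410],None,fx=3.3,fy=3.3,interpolation=cv2.INTER_CUBIC))"
```

```text
t 42.75 pos [0.552  0.0433 0.2048] yaw -180.0 tilt z [ 0.0084 -0.0788 -0.9969] open 0.005 F [ 1.7787 -0.1666  0.388 ]
q [ 0.62  0.58 -1.09  1.8   0.64  1.16  0.88]
turn deg -0.50 norm -0.0028 q7 0.88
.55,.045,.2 total [0.0497 0.0535 0.1163] rows 1 each [0.0497 0.0535 0.1163]
```

View pics/c37.png

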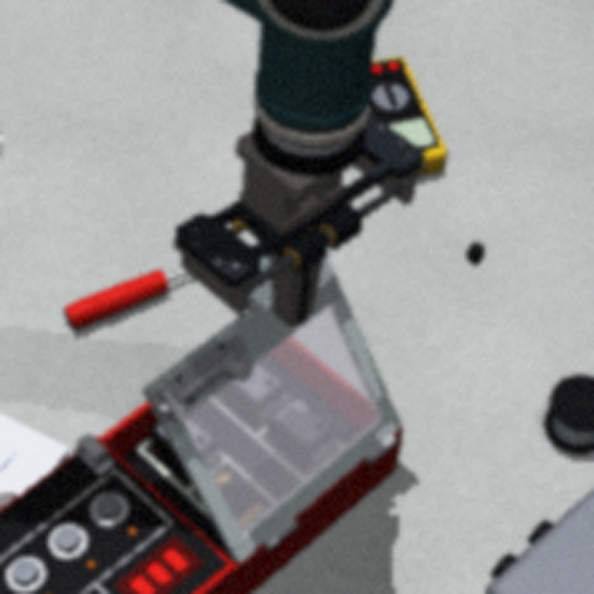

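Emit:
{"api": "send_rows", "payload": {"steps": [[1,0.26,0.01,0.175,0],[1,0.245,0.01,0.195,0],[1,0.225,0.01,0.22,0],[1,0.205,0.01,0.235,0],[1,0.19,0.01,0.25,0],[1,0.17,0.01,0.265,0]]}}

```text
time: 43.3
eef_pos: [0.5041, 0.043, 0.1567]
ee_rot: [0.0, 3.115, -0.127]
wrist_force: [-1.0, -0.1, 1.4]
opening: 0.008
```

```bash
python3 pl.py 180.5 .55,.045,.2;python3 -c "
from h import *
s=snap('scene','s38');cv2.imwrite('pics/c38.png',cv2.resize(s[80:260,230:410],None,fx=3.3,fy=3.3,interpolation=cv2.INTER_CUBIC))"
```

```text
t 43.3 pos [0.5041 0.043  0.1567] yaw -179.95 tilt z [ 0.0235 -0.0813 -0.9964] open 0.008 F [-0.9621 -0.0947  1.4289]
q [ 0.65  0.55 -1.08  1.97  0.68  1.02  0.8 ]
turn deg -0.45 norm -0.0025 q7 0.80
.55,.045,.2 total [-1.1732 -0.0451 -1.0558] rows 3 each [-0.3911 -0.015  -0.3519]
```

View pics/c38.png

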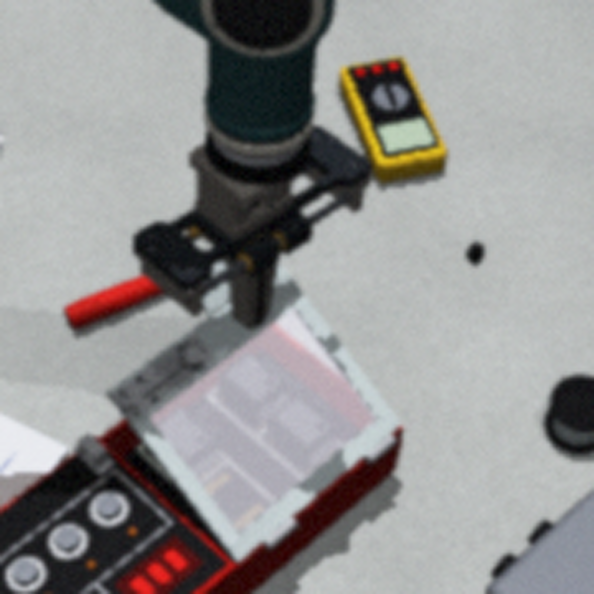

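Emit:
{"api": "send_rows", "payload": {"steps": [[1,0.165,0.02,0.265,0],[1,0.145,0.02,0.275,0],[1,0.12,0.02,0.28,0],[1,0.1,0.02,0.28,0],[1,0.07,0.02,0.28,0],[1,0.05,0.02,0.28,0]]}}

```text
time: 43.85
eef_pos: [0.4795, 0.0421, 0.0855]
ee_rot: [-0.0, 3.113, -0.128]
wrist_force: [0.4, -0.0, 0.9]
opening: 0.004
```

```bash
python3 pl.py 180.5 .48,.045,.08
```

```text
t 43.85 pos [0.4795 0.0421 0.0855] yaw -179.94 tilt z [ 0.0263 -0.0823 -0.9963] open 0.004 F [ 0.4031 -0.0021  0.9037]
q [ 0.58  0.61 -0.99  2.07  0.8   0.88  0.67]
turn deg -0.44 norm -0.0024 q7 0.67
.48,.045,.08 total [-0.0108  0.0839  0.1325] rows 1 each [-0.0108  0.0839  0.1325]
```

Emit:
{"api": "send_rows", "payload": {"steps": [[1,0,0,0.07,0],[1,0,0,0.07,0],[1,0,0,0.07,0],[1,0,0,0,0]]}}

```text
time: 44.18
eef_pos: [0.4783, 0.0419, 0.0816]
ee_rot: [-0.002, 3.116, -0.148]
wrist_force: [-1.1, 0.2, -0.8]
opening: 0.003
```

```bash
python3 pl.py 180.5 .48,.045,.08
```

```text
t 44.18 pos [0.4783 0.0419 0.0816] yaw -179.85 tilt z [ 0.0221 -0.0947 -0.9953] open 0.003 F [-1.0896  0.218  -0.7797]
q [ 0.56  0.62 -0.98  2.07  0.81  0.89  0.66]
turn deg -0.35 norm -0.0019 q7 0.66
.48,.045,.08 total [-0.0417  0.0812  0.0337] rows 1 each [-0.0417  0.0812  0.0337]
```

Emit:
{"api": "send_rows", "payload": {"steps": [[1,0,0,-0.2,0],[1,0,0,-0.3,0],[1,0,0,-0.3,0],[0.7,0,0,-0.3,0],[0.5,0,0,-0.3,0],[0.5,0,0,-0.3,0],[0.5,0,0,-0.2,0],[0.5,0,0,0,0]]}}

```text
time: 44.85
eef_pos: [0.4771, 0.0508, 0.165]
ee_rot: [-0.004, 3.115, -0.146]
wrist_force: [0.9, 0.1, -0.4]
opening: 0.345
```

```bash
python3 pl.py 180.5 .48,.045,.08; python3 - <<'E'
from h import *
np.set_printoptions(precision=4,suppress=True)
s=snap('scene','s40');t=snap('top','t40')
cv2.imwrite('pics/c40.png',cv2.resize(s[150:270,200:350],None,fx=5,fy=5,interpolation=cv2.INTER_CUBIC))
cv2.imwrite('pics/c41.png',cv2.resize(t[190:260,280:400],None,fx=6,fy=6,interpolation=cv2.INTER_CUBIC))
for n in('top','scene'):
  for q in('bolt_knob','lid_lip'):print(n,q,[(np.round(r['centre'],1).tolist(),round(r['conf'],2),atz(n,r['centre'],.108 if q[0]=='b' else .076)) for r in viewer.pinpoint(n,q)][:3])
E
```

```text
t 44.85 pos [0.4771 0.0508 0.165 ] yaw -179.79 tilt z [ 0.0229 -0.0935 -0.9954] open 0.345 F [ 0.8673  0.1275 -0.3829]
q [ 0.66  0.5  -1.12  2.01  0.65  1.02  0.78]
turn deg -0.29 norm -0.0016 q7 0.78
.48,.045,.08 total [-0.0237  0.0538  2.1296] rows 4 each [-0.0059  0.0135  0.5324]
top bolt_knob [([341.4, 227.7], 0.47, array([ 0.4776, -0.039 ,  0.108 ]))]
top lid_lip []
scene bolt_knob [([278.1, 197.9], 0.55, array([ 0.4783, -0.0352,  0.108 ]))]
scene lid_lip [([291.3, 180.0], 0.9, array([0.4381, 0.0468, 0.076 ]))]
```

View pics/c40.png

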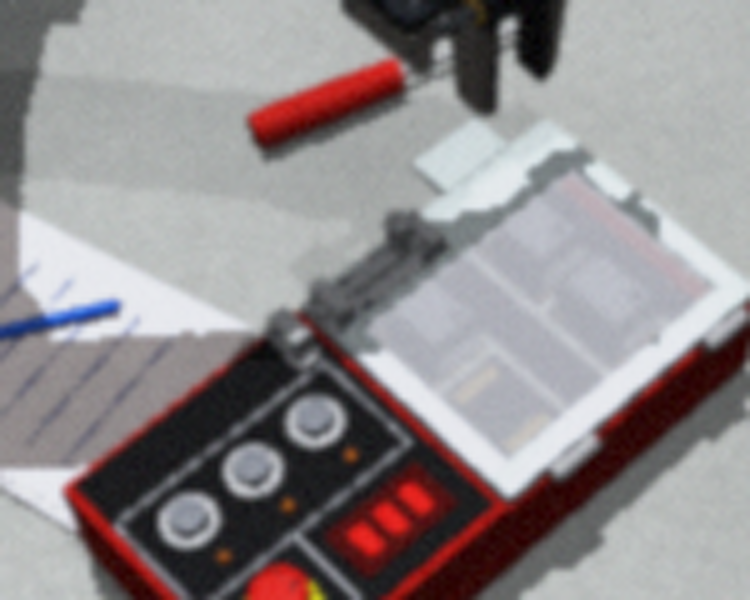

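View pics/c41.png

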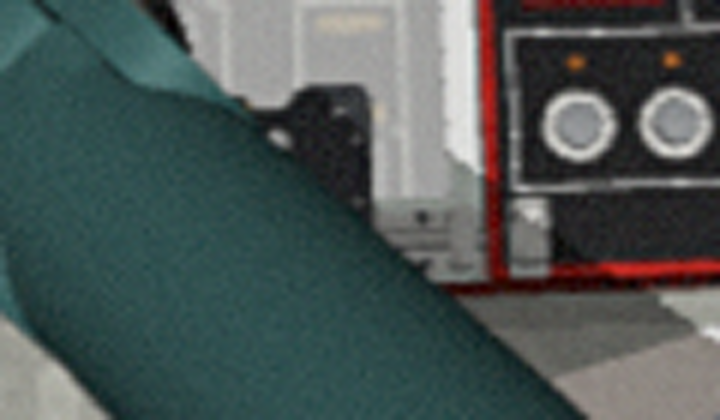

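```bash
python3 - <<'E'
from h import *
np.set_printoptions(precision=4,suppress=True)
print('knob top scene',atz('scene',(200+405/5-.4,150+220/5-.4),.118))
print('keeper top',atz('top',(280+530/6-.4,190+235/6-.4),.092),'scene',atz('scene',(200+293/5-.4,150+333/5-.4),.092))
cv2.imwrite('pics/c42.png',cv2.resize(cv2.imread('pics/s40.png')[185:225,245:295],None,fx=12,fy=12,interpolation=cv2.INTER_CUBIC))
E
```

```text
knob top scene [ 0.478  -0.0251  0.118 ]
keeper top [ 0.4756 -0.1078  0.092 ] scene [ 0.4778 -0.1064  0.092 ]
```

View pics/c42.png

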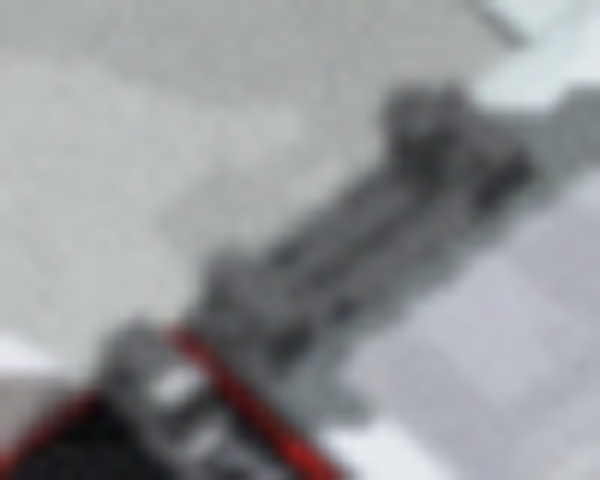

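```bash
python3 pl.py 180.5 .4765,-.03,.145 .4765,-.03,.104
```

```text
t 45.15 pos [0.4757 0.0503 0.1624] yaw -179.78 tilt z [ 0.0188 -0.0937 -0.9954] open 0.5 F [0.0143 0.0862 0.2495]
q [ 0.66  0.5  -1.11  2.02  0.65  1.02  0.78]
turn deg -0.28 norm -0.0015 q7 0.78
.4765,-.03,.145 total [ 0.0064 -1.9567  0.6225] rows 4 each [ 0.0016 -0.4892  0.1556]
.4765,-.03,.104 total [0.0186 0.0962 1.0203] rows 2 each [0.0093 0.0481 0.5102]
```

Emit:
{"api": "send_rows", "payload": {"steps": [[0.4,0,-0.4,0.08,0],[0.4,0,-0.4,0.08,0],[0.4,0,-0.4,0.08,0],[0.4,0,-0.4,0.1,0],[0.4,0,-0.3,0.1,0],[0.4,0,-0.1,0.1,0],[0.4,0,0,0,0]], "grip_force": 20}}

```text
time: 45.73
eef_pos: [0.4746, -0.0332, 0.1445]
ee_rot: [-0.012, 3.125, -0.142]
wrist_force: [0.1, 0.2, -0.1]
opening: 0.604
```

```bash
python3 pl.py 180.5 .4765,-.03,.125 .4765,-.03,.104;python3 -c "
from h import *
s=snap('scene','s43');cv2.imwrite('pics/c43.png',cv2.resize(s[120:240,220:340],None,fx=5,fy=5,interpolation=cv2.INTER_CUBIC))"
```

```text
t 45.73 pos [ 0.4746 -0.0332  0.1445] yaw -179.54 tilt z [ 0.0136 -0.0905 -0.9958] open 0.604 F [ 0.1201  0.1568 -0.1072]
q [ 0.82  0.52 -1.09  2.05  0.68  0.97  0.93]
turn deg -0.04 norm -0.0002 q7 0.93
.4765,-.03,.125 total [-0.0423  0.1228  0.4779] rows 1 each [-0.0423  0.1228  0.4779]
.4765,-.03,.104 total [0.0067 0.0476 0.5228] rows 1 each [0.0067 0.0476 0.5228]
```

View pics/c43.png

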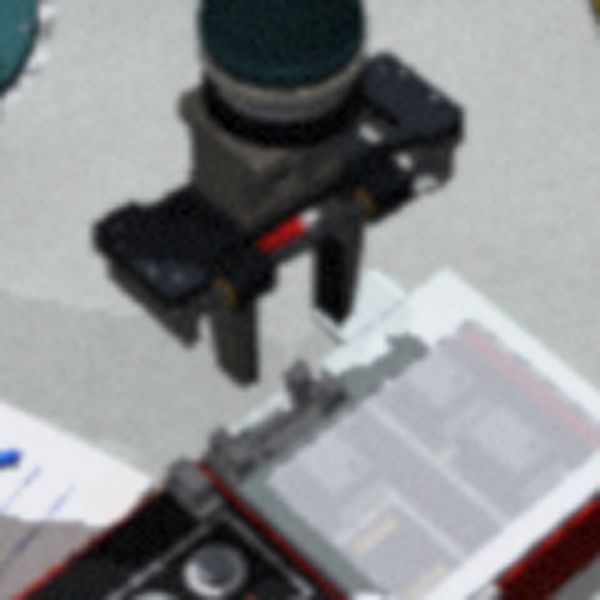

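Emit:
{"api": "send_rows", "payload": {"steps": [[0.4,-0.02,0.08,0.25,0],[0.4,-0.02,0.04,0.25,0],[0.4,0,0.02,0.25,0],[0.4,0,0,0,0]]}}

```text
time: 46.12
eef_pos: [0.4772, -0.0264, 0.1116]
ee_rot: [-0.018, 3.124, -0.139]
wrist_force: [0.2, -0.1, 0.2]
opening: 0.601
```

```bash
python3 pl.py 180.5 .4765,-.03,.104;python3 -c "
from h import *
s=snap('scene','s44');cv2.imwrite('pics/c44.png',cv2.resize(s[150:230,240:320],None,fx=7,fy=7,interpolation=cv2.INTER_CUBIC))"
```

```text
t 46.12 pos [ 0.4772 -0.0264  0.1116] yaw -179.3 tilt z [ 0.0154 -0.0888 -0.9959] open 0.601 F [ 0.1669 -0.1058  0.2277]
q [ 0.76  0.57 -1.04  2.07  0.75  0.92  0.87]
turn deg 0.20 norm 0.0011 q7 0.87
.4765,-.03,.104 total [ 0.0204 -0.0713  0.198 ] rows 1 each [ 0.0204 -0.0713  0.198 ]
```

View pics/c44.png

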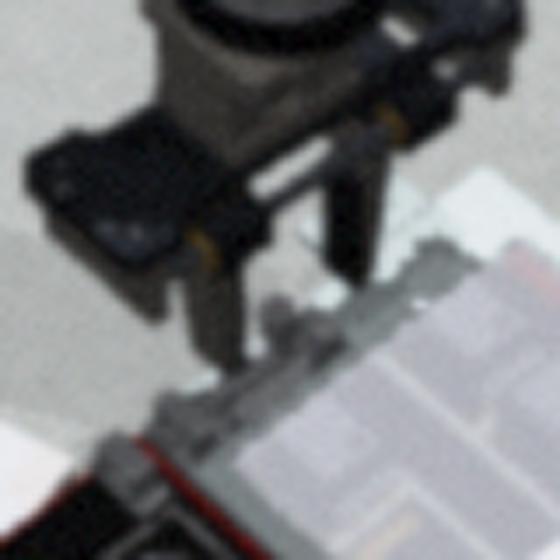

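Emit:
{"api": "send_rows", "payload": {"steps": [[0.4,0.01,-0.06,0.1,0],[0.4,0,0,0.08,0],[0.4,0,0,0,0],[0.8,0,0,0,0],[0.95,0,0,0,0],[0.95,0,0,0,0],[0.95,0,0,0,0],[0.95,0,0,0,0],[0.95,0,0,0,0]]}}

```text
time: 46.92
eef_pos: [0.4781, -0.0284, 0.1055]
ee_rot: [-0.021, 3.121, -0.139]
wrist_force: [0.4, -2.0, 0.0]
opening: 0.188
```

```bash
python3 pl.py 180.5 .4765,-.068,.104;python3 -c "
from h import *
s=snap('scene','s45');cv2.imwrite('pics/c45.png',cv2.resize(s[150:230,240:320],None,fx=7,fy=7,interpolation=cv2.INTER_CUBIC))"
```

```text
t 46.92 pos [ 0.4781 -0.0284  0.1055] yaw -179.17 tilt z [ 0.0181 -0.0886 -0.9959] open 0.188 F [ 0.4326 -2.0073  0.0494]
q [ 0.76  0.58 -1.03  2.07  0.76  0.91  0.86]
turn deg 0.33 norm 0.0018 q7 0.86
.4765,-.068,.104 total [ 0.0487 -0.982   0.125 ] rows 2 each [ 0.0244 -0.491   0.0625]
```

View pics/c45.png

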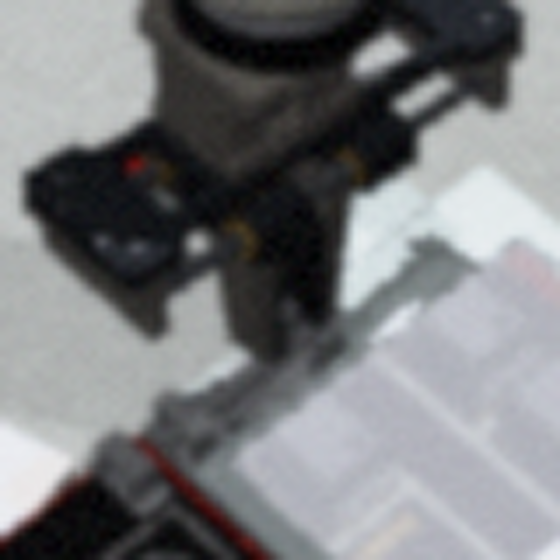

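Emit:
{"api": "send_rows", "payload": {"steps": [[0.95,0,-0.2,0.015,0],[0.95,0,-0.2,0.015,0],[0.95,0,-0.2,0.015,0],[0.95,0,-0.2,0.015,0],[0.95,0,-0.2,0.015,0],[0.95,0,0,0,0]]}}

```text
time: 47.47
eef_pos: [0.4785, -0.0641, 0.1056]
ee_rot: [-0.026, 3.12, -0.114]
wrist_force: [-0.1, 2.0, 0.0]
opening: 0.155
```

```bash
python3 pl.py 180.5 .4765,-.068,.104;python3 -c "
from h import *
s=snap('scene','s46');cv2.imwrite('pics/c46.png',cv2.resize(s[150:230,230:310],None,fx=7,fy=7,interpolation=cv2.INTER_CUBIC))"
```

```text
t 47.47 pos [ 0.4785 -0.0641  0.1056] yaw -179.0 tilt z [ 0.0201 -0.0731 -0.9971] open 0.155 F [-0.1173  2.0038  0.0458]
q [ 0.84  0.58 -1.03  2.07  0.76  0.9   0.95]
turn deg 0.50 norm 0.0028 q7 0.95
.4765,-.068,.104 total [ 0.0505 -0.0946  0.0453] rows 1 each [ 0.0505 -0.0946  0.0453]
```

View pics/c46.png

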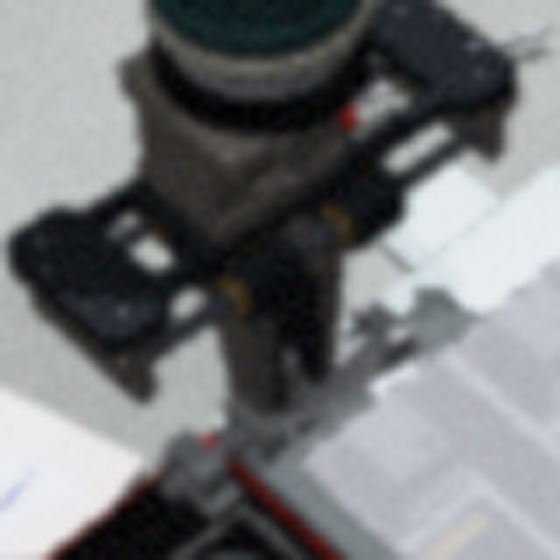

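Emit:
{"api": "send_rows", "payload": {"steps": [[0.95,0,-0.1,0.01,0],[0.95,0,-0.1,0.01,0],[0.95,0,-0.1,0.01,0]]}}

```text
time: 47.77
eef_pos: [0.4785, -0.0644, 0.1055]
ee_rot: [-0.035, 3.117, -0.081]
wrist_force: [0.0, 12.5, -0.1]
opening: 0.153
```

```bash
python3 pl.py 180.5 .4765,-.068,.104
```

```text
t 47.77 pos [ 0.4785 -0.0644  0.1055] yaw -178.69 tilt z [ 0.0238 -0.0514 -0.9984] open 0.153 F [ 0.0186 12.4664 -0.0749]
q [ 0.87  0.59 -1.05  2.07  0.75  0.89  0.98]
turn deg 0.81 norm 0.0045 q7 0.98
.4765,-.068,.104 total [ 0.0521 -0.0881  0.0412] rows 1 each [ 0.0521 -0.0881  0.0412]
```

Emit:
{"api": "send_rows", "payload": {"steps": [[0.95,0,0,0,0],[0.67,0,0.02,0,0],[0.67,0,0,0,0],[0.67,0,0,0,0],[0.67,0,0,-0.2,0],[0.67,0,0,-0.3,0],[0.67,0,0,-0.4,0],[0.8,0,0,-0.4,0],[1,0,0,-0.2,0],[1,-0.3,0,0,0],[1,-0.4,0,0,0],[1,-0.4,0,0,0],[1,-0.2,0,0,0],[1,0,0,0,0]]}}

```text
time: 48.93
eef_pos: [0.5311, -0.0672, 0.1769]
ee_rot: [-0.024, 3.115, -0.097]
wrist_force: [0.3, -0.3, 0.2]
opening: 0.003
```

```bash
python3 pl.py 180.5 .5245,-.131,.13 .5245,-.131,.1; python3 - <<'E'
from h import *
np.set_printoptions(precision=4,suppress=True)
s=snap('scene','s47');t=snap('top','t47')
cv2.imwrite('pics/c47.png',cv2.resize(s[150:270,200:350],None,fx=5,fy=5,interpolation=cv2.INTER_CUBIC))
cv2.imwrite('pics/c48.png',cv2.resize(t[190:260,330:430],None,fx=7,fy=7,interpolation=cv2.INTER_CUBIC))
E
```

```text
t 48.93 pos [ 0.5311 -0.0672  0.1769] yaw -179.07 tilt z [ 0.0257 -0.062  -0.9977] open 0.003 F [ 0.3206 -0.2778  0.2443]
q [ 0.87  0.57 -1.1   1.9   0.66  1.05  1.07]
turn deg 0.43 norm 0.0024 q7 1.07
.5245,-.131,.13 total [ 0.2085 -1.5189  1.2654] rows 4 each [ 0.0521 -0.3797  0.3163]
.5245,-.131,.1 total [0.0189 0.0466 0.7483] rows 2 each [0.0095 0.0233 0.3742]
```

View pics/c47.png

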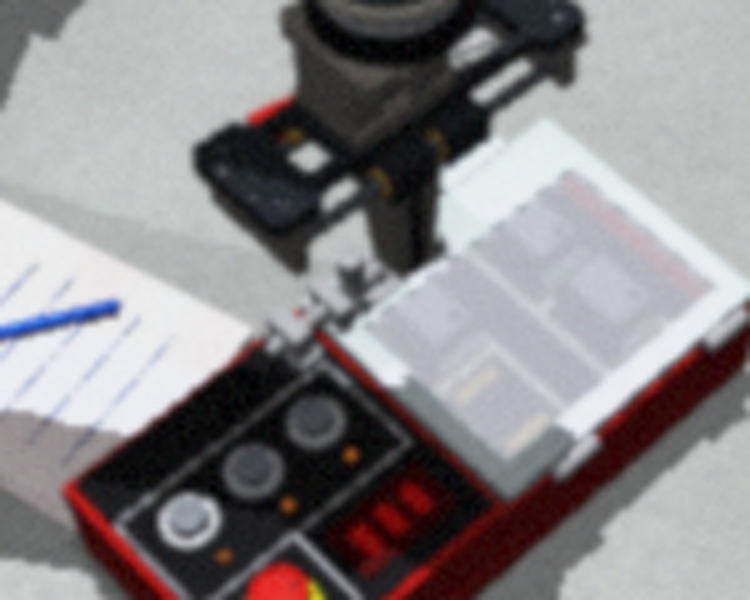

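View pics/c48.png

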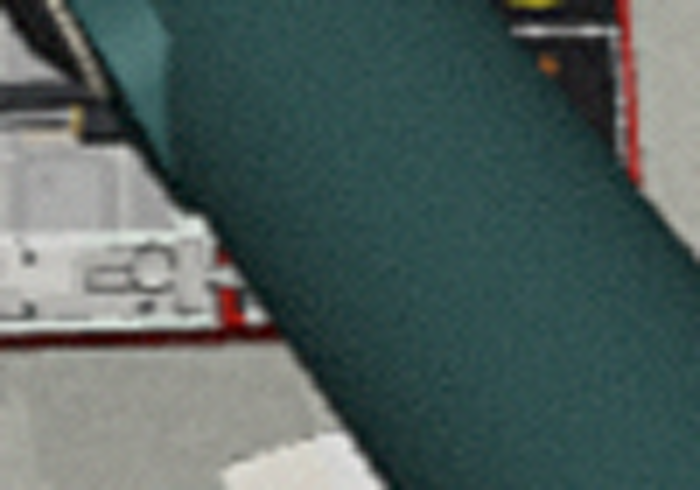

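Emit:
{"api": "send_rows", "payload": {"steps": [[1,0.05,-0.38,0.1,0.002],[1,0.05,-0.38,0.1,0],[1,0.05,-0.38,0.1,0],[1,0.03,-0.35,0.1,0],[1,0,-0.05,0.2,0],[1,0,0,0.2,0],[1,0,0,0,0]]}}

```text
time: 49.62
eef_pos: [0.5181, -0.1319, 0.1462]
ee_rot: [-0.021, 3.12, -0.1]
wrist_force: [-0.1, -0.2, -0.1]
opening: 0.003
```

```bash
python3 pl.py 180.5 .5245,-.131,.11 .5245,-.131,.1; python3 - <<'E'
from h import *
np.set_printoptions(precision=4,suppress=True)
s=snap('scene','s49')
cv2.imwrite('pics/c49.png',cv2.resize(s[150:270,190:320],None,fx=5,fy=5,interpolation=cv2.INTER_CUBIC))
for q in('key1_top','key2_top','key3_top'):
  r=viewer.pinpoint('scene',q);print(q,[(np.round(x['centre'],1),round(x['conf'],2),atz('scene',x['centre'],.091)) for x in r][:3])
E
```

```text
t 49.62 pos [ 0.5181 -0.1319  0.1462] yaw -179.21 tilt z [ 0.0203 -0.0636 -0.9978] open 0.003 F [-0.1041 -0.1724 -0.0923]
q [ 0.96  0.6  -1.06  1.92  0.71  1.    1.15]
turn deg 0.29 norm 0.0016 q7 1.15
.5245,-.131,.11 total [-0.1415  0.0801  0.9046] rows 2 each [-0.0708  0.04    0.4523]
.5245,-.131,.1 total [0.0049 0.0159 0.2494] rows 1 each [0.0049 0.0159 0.2494]
key1_top [(array([262.9, 232.9]), 0.59, array([ 0.5258, -0.1302,  0.091 ]))]
key2_top [(array([235.9, 249. ]), 0.75, array([ 0.5151, -0.2105,  0.091 ])), (array([251.5, 242.9]), 0.38, array([ 0.5286, -0.1705,  0.091 ]))]
key3_top [(array([238. , 251.5]), 0.53, array([ 0.5245, -0.211 ,  0.091 ])), (array([300.1, 229.8]), 0.48, array([ 0.5857, -0.0533,  0.091 ]))]
```

View pics/c49.png

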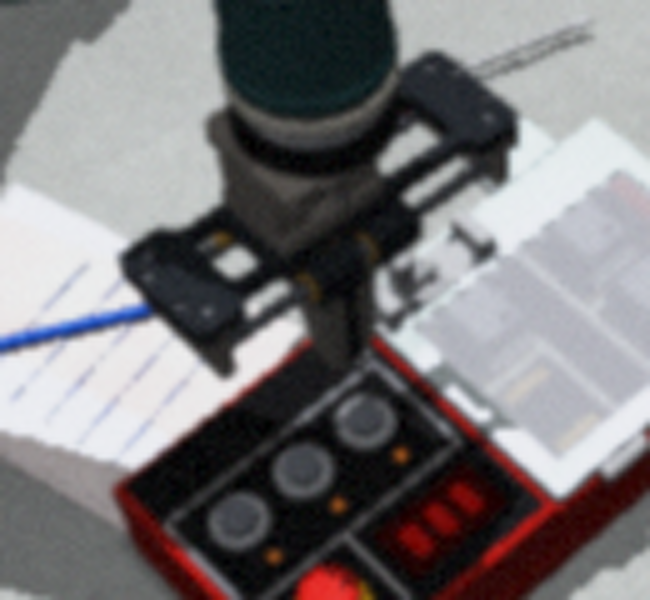

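Emit:
{"api": "send_rows", "payload": {"steps": [[1,-0.14,0.04,0.2,0.001],[1,0,0.01,0.25,0],[1,0,0,0.25,0],[1,0,0,0,0]]}}

```text
time: 50.15
eef_pos: [0.5279, -0.1286, 0.1186]
ee_rot: [-0.023, 3.114, -0.1]
wrist_force: [-0.4, 0.1, 0.3]
opening: 0.008
```

```bash
python3 pl.py 180.5 .5245,-.131,.1 .5245,-.131,.085
```

```text
t 50.15 pos [ 0.5279 -0.1286  0.1186] yaw -179.12 tilt z [ 0.0262 -0.0641 -0.9976] open 0.008 F [-0.4466  0.1402  0.2699]
q [ 0.91  0.65 -1.02  1.93  0.76  0.96  1.1 ]
turn deg 0.38 norm 0.0021 q7 1.10
.5245,-.131,.1 total [ 0.0979 -0.0293  0.4653] rows 1 each [ 0.0979 -0.0293  0.4653]
.5245,-.131,.085 total [0.0096 0.0241 0.3741] rows 1 each [0.0096 0.0241 0.3741]
```

Emit:
{"api": "send_rows", "payload": {"steps": [[1,0.08,-0.04,0.2,0],[1,0.02,-0.02,0.2,0],[1,0,0,0,0]]}}

```text
time: 50.4
eef_pos: [0.5236, -0.1316, 0.1]
ee_rot: [-0.025, 3.116, -0.099]
wrist_force: [0.6, -0.6, -0.5]
opening: 0.006
```

```bash
python3 pl.py 180.5 .5245,-.131,.085;python3 -c "
from h import *
s=snap('scene','s50');cv2.imwrite('pics/c50.png',cv2.resize(s[180:270,210:310],None,fx=6,fy=6,interpolation=cv2.INTER_CUBIC))"
```

```text
t 50.4 pos [ 0.5236 -0.1316  0.1   ] yaw -179.05 tilt z [ 0.0246 -0.0632 -0.9977] open 0.006 F [ 0.5807 -0.6036 -0.4619]
q [ 0.91  0.67 -1.    1.95  0.79  0.93  1.09]
turn deg 0.45 norm 0.0025 q7 1.09
.5245,-.131,.085 total [-0.0142  0.0397  0.3737] rows 1 each [-0.0142  0.0397  0.3737]
```

View pics/c50.png

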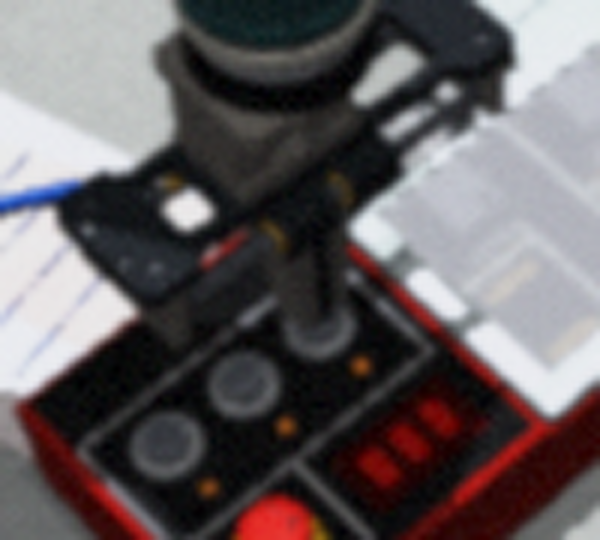

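Emit:
{"api": "send_rows", "payload": {"steps": [[1,0,0.01,0.12,0],[1,0,0.01,0.12,0],[1,0,0.01,0.12,0],[1,0,0,0.1,0],[1,0,0,0.1,0],[1,0,0,0.1,0]]}}

```text
time: 50.95
eef_pos: [0.5251, -0.1315, 0.0859]
ee_rot: [-0.023, 3.117, -0.122]
wrist_force: [-16.0, 1.5, 40.0]
opening: 0.007
```

```bash
python3 pl.py 180.5 .5245,-.131,.085
```

```text
t 50.95 pos [ 0.5251 -0.1315  0.0859] yaw -179.11 tilt z [ 0.0222 -0.0781 -0.9967] open 0.007 F [-16.045    1.4726  39.9797]
q [ 0.88  0.68 -0.97  1.95  0.82  0.92  1.05]
turn deg 0.39 norm 0.0021 q7 1.05
.5245,-.131,.085 total [0.0162 0.0147 0.0202] rows 1 each [0.0162 0.0147 0.0202]
```

Emit:
{"api": "send_rows", "payload": {"steps": [[1,0,0,-0.15,0],[1,0,0,-0.25,0],[1,0,0,-0.25,0],[1,0,0,0,0],[1,0,-0.35,0,0],[1,0,-0.35,0,0],[1,0,-0.35,0,0],[1,0,0,0,0]]}}

```text
time: 51.62
eef_pos: [0.5268, -0.1716, 0.1191]
ee_rot: [-0.028, 3.113, -0.127]
wrist_force: [0.1, 0.0, 0.6]
opening: 0.005
```

```bash
python3 pl.py 180.5 .5252,-.173,.1 .5252,-.173,.086
```

```text
t 51.62 pos [ 0.5268 -0.1716  0.1191] yaw -178.92 tilt z [ 0.027  -0.081  -0.9963] open 0.005 F [0.1004 0.0104 0.5736]
q [ 0.97  0.65 -1.01  1.91  0.78  0.97  1.17]
turn deg 0.58 norm 0.0032 q7 1.17
.5252,-.173,.1 total [0.0537 0.004  0.4764] rows 1 each [0.0537 0.004  0.4764]
.5252,-.173,.086 total [0.0092 0.0284 0.3487] rows 1 each [0.0092 0.0284 0.3487]
```

Emit:
{"api": "send_rows", "payload": {"steps": [[1,0.03,-0.01,0.2,0],[1,0.02,-0.01,0.2,0],[1,0,0,0,0]]}}

```text
time: 51.87
eef_pos: [0.5245, -0.1732, 0.1006]
ee_rot: [-0.025, 3.113, -0.124]
wrist_force: [0.1, -0.6, -0.0]
opening: 0.004
```

```bash
python3 pl.py 180.5 .5252,-.173,.086;python3 -c "
from h import *
s=snap('scene','s51');cv2.imwrite('pics/c51.png',cv2.resize(s[180:270,210:310],None,fx=6,fy=6,interpolation=cv2.INTER_CUBIC))"
```

```text
t 51.87 pos [ 0.5245 -0.1732  0.1006] yaw -179.01 tilt z [ 0.0263 -0.0792 -0.9965] open 0.004 F [ 0.0929 -0.6109 -0.04  ]
q [ 0.96  0.67 -0.98  1.93  0.81  0.94  1.15]
turn deg 0.49 norm 0.0027 q7 1.15
.5252,-.173,.086 total [-0.0072  0.0329  0.3646] rows 1 each [-0.0072  0.0329  0.3646]
```

View pics/c51.png

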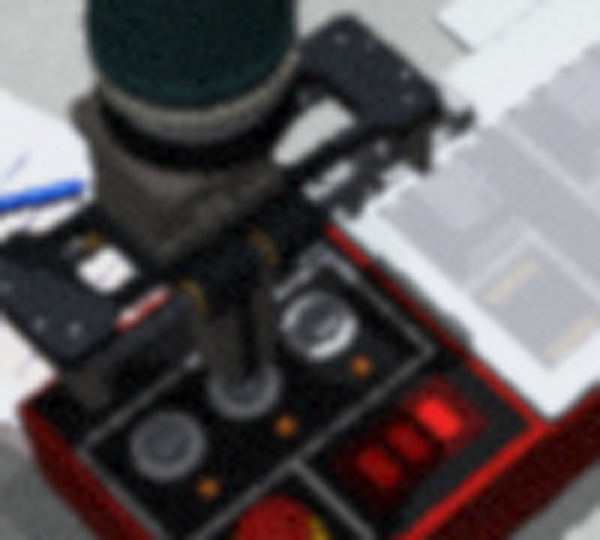

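The finger is over key 2, key 1 is up again, and the rightmost display digit looks brighter. Next I press key 2, more gently.

Emit:
{"api": "send_rows", "payload": {"steps": [[1,0,0.01,0.12,0],[1,0,0.01,0.12,0],[1,0,0.01,0.12,0],[1,0,0,0.05,0],[1,0,0,0.04,0]]}}

```text
time: 52.33
eef_pos: [0.5258, -0.1713, 0.0863]
ee_rot: [-0.032, 3.114, -0.134]
wrist_force: [-8.1, 0.4, 20.2]
opening: 0.004
```

```bash
python3 pl.py 180.5 .5252,-.173,.086
```

```text
t 52.33 pos [ 0.5258 -0.1713  0.0863] yaw -178.78 tilt z [ 0.0249 -0.0856 -0.996 ] open 0.004 F [-8.0568  0.4499 20.212 ]
q [ 0.93  0.69 -0.96  1.93  0.83  0.92  1.13]
turn deg 0.72 norm 0.0040 q7 1.13
.5252,-.173,.086 total [ 0.0156 -0.0417  0.0117] rows 1 each [ 0.0156 -0.0417  0.0117]
```

Emit:
{"api": "send_rows", "payload": {"steps": [[1,0,0,0.04,0],[1,0,0,-0.15,0],[1,0,0,-0.25,0],[1,0,0,-0.25,0],[1,0,0,0,0],[1,0,-0.35,0,0],[1,0,-0.35,0,0],[1,0,-0.35,0,0],[1,0,0,0,0]]}}

```text
time: 53.08
eef_pos: [0.5276, -0.2092, 0.1191]
ee_rot: [-0.041, 3.112, -0.139]
wrist_force: [0.3, -0.8, 0.3]
opening: 0.006
```

```bash
python3 pl.py 180.5 .5258,-.2145,.1 .5258,-.2145,.086
```

```text
t 53.08 pos [ 0.5276 -0.2092  0.1191] yaw -178.44 tilt z [ 0.0277 -0.0887 -0.9957] open 0.006 F [ 0.2832 -0.7952  0.2725]
q [ 1.02  0.67 -1.    1.89  0.79  0.98  1.24]
turn deg 1.06 norm 0.0059 q7 1.24
.5258,-.2145,.1 total [ 0.0581 -0.0902  0.4872] rows 1 each [ 0.0581 -0.0902  0.4872]
.5258,-.2145,.086 total [0.0095 0.0311 0.3485] rows 1 each [0.0095 0.0311 0.3485]
```

Emit:
{"api": "send_rows", "payload": {"steps": [[1,0.03,-0.08,0.2,0.005],[1,0.02,-0.04,0.2,0],[1,0,0,0,0]]}}

```text
time: 53.33
eef_pos: [0.5256, -0.2147, 0.1017]
ee_rot: [-0.013, 3.111, -0.136]
wrist_force: [0.1, 0.6, -0.4]
opening: 0.005
```

```bash
python3 pl.py 180.5 .5258,-.2145,.086;python3 -c "
from h import *
s=snap('scene','s52');cv2.imwrite('pics/c52.png',cv2.resize(s[180:270,200:300],None,fx=6,fy=6,interpolation=cv2.INTER_CUBIC))"
```

```text
t 53.33 pos [ 0.5256 -0.2147  0.1017] yaw -179.47 tilt z [ 0.0279 -0.0873 -0.9958] open 0.005 F [ 0.1062  0.5665 -0.4182]
q [ 1.01  0.68 -0.97  1.9   0.81  0.95  1.22]
turn deg 0.03 norm 0.0002 q7 1.22
.5258,-.2145,.086 total [0.006  0.0406 0.3912] rows 1 each [0.006  0.0406 0.3912]
```

View pics/c52.png

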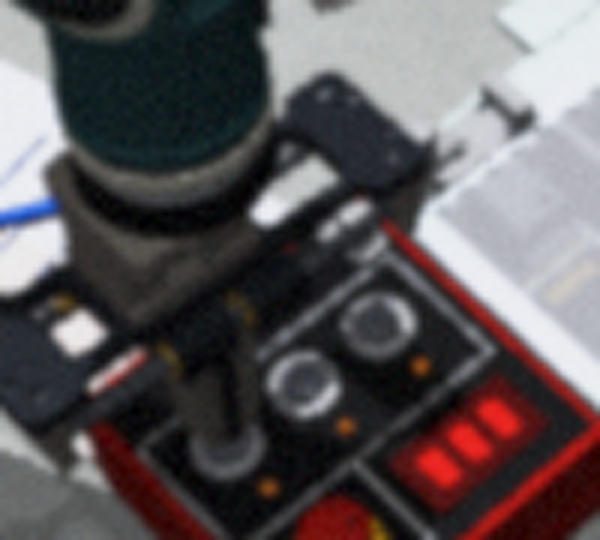

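Emit:
{"api": "send_rows", "payload": {"steps": [[1,0,0.01,0.12,0],[1,0,0.01,0.12,0],[1,0,0.01,0.12,0],[1,0,0,0.06,0],[1,0,0,0.05,0],[1,0,0,0.04,0]]}}

```text
time: 53.88
eef_pos: [0.5269, -0.213, 0.0865]
ee_rot: [-0.019, 3.113, -0.149]
wrist_force: [-6.7, 0.4, 15.6]
opening: 0.007
```

```bash
python3 pl.py 180.5 .5258,-.2145,.086
```

```text
t 53.88 pos [ 0.5269 -0.213   0.0865] yaw -179.24 tilt z [ 0.0252 -0.0952 -0.9951] open 0.007 F [-6.7452  0.3682 15.5818]
q [ 0.98  0.7  -0.95  1.9   0.84  0.93  1.19]
turn deg 0.26 norm 0.0015 q7 1.19
.5258,-.2145,.086 total [ 0.0291 -0.0361  0.0158] rows 1 each [ 0.0291 -0.0361  0.0158]
```

Emit:
{"api": "send_rows", "payload": {"steps": [[1,0,0,0.04,0],[1,0,0,-0.15,0],[1,0,0,-0.3,0],[1,0,0,-0.4,0],[1,0,0,-0.4,0],[1,0,0,-0.4,0],[1,0,0,-0.4,0],[1,0,-0.4,-0.2,0],[1,0,-0.4,0,0],[1,0,-0.4,0,0],[1,0,-0.4,0,0],[1,0,-0.4,0,0],[1,0,-0.4,0,0],[1,0,-0.4,0,0],[1,0,0,0,0],[1,0,0,0,0]]}}

```text
time: 55.22
eef_pos: [0.5296, -0.3113, 0.1973]
ee_rot: [-0.039, 3.107, -0.147]
wrist_force: [0.1, 0.8, 0.1]
opening: 0.005
```

```bash
python3 pl.py 180.5 .5258,-.2145,.1;python3 -c "
from h import *
s=snap('scene','s53');t=snap('top','t53')
cv2.imwrite('pics/c53.png',cv2.resize(s[160:300,200:360],None,fx=4.5,fy=4.5,interpolation=cv2.INTER_CUBIC)[:600])
cv2.imwrite('pics/c54.png',cv2.resize(t[160:260,275:435],None,fx=5,fy=5,interpolation=cv2.INTER_CUBIC))"
```

```text
t 55.22 pos [ 0.5296 -0.3113  0.1973] yaw -178.5 tilt z [ 0.0319 -0.0941 -0.9951] open 0.005 F [0.1446 0.784  0.0879]
q [ 1.18  0.64 -1.05  1.73  0.71  1.12  1.5 ]
turn deg 1.00 norm 0.0056 q7 1.50
.5258,-.2145,.1 total [0.1501 2.6389 2.1902] rows 6 each [0.025  0.4398 0.365 ]
```

View pics/c53.png

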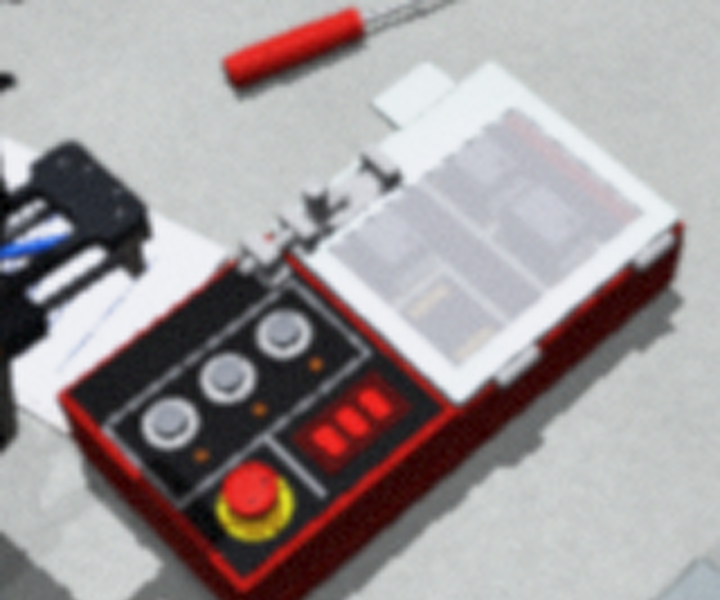

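View pics/c54.png

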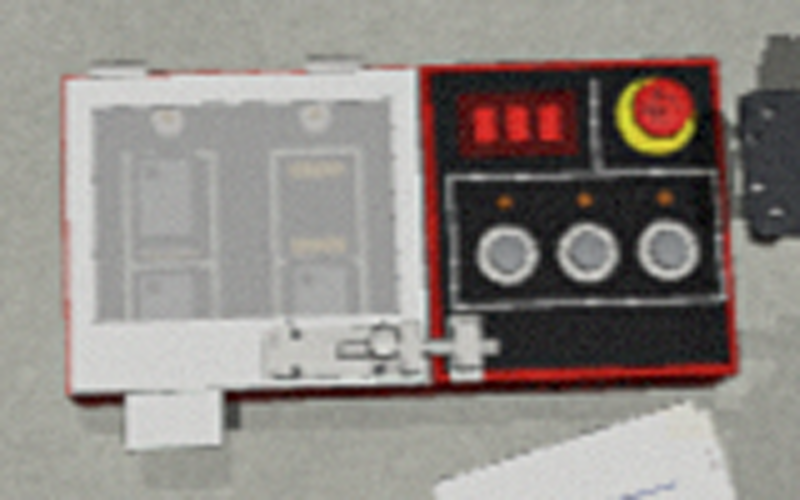

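```bash
python3 -c "
from h import *
print(workorder.hand_in()); print(sensors.sense()['time'])"
```

```text
the job is handed in; nothing more can be done
None
the job is handed in; nothing more can be done
```

I finished the job and handed it in at about 55 s; the hand-in gives no verdict, so the result rests on my own checks.

**What I did**
- **Lid opening:** I swung the lid up by its lip. The grip slipped off at roughly 1.1 rad, so I pushed the lid the rest of the way with closed fingers, to about 1.8 rad.
- **Transformers:** There were three on the bench. I put them in the rear-left, front-left and front-right nests.
- **Lid and bolt:** I lowered the lid slowly with a fingertip, then gripped the bolt knob and slid it to its stop.
- **Keys:** I pressed clear, arm and start in turn, each until it bottomed out.

**Last checks**
- **Nests:** The transformers measured within about 4 mm of their nest centres. Their top plates matched the expected flat outlines. They are still seen in place through the shut lid.
- **Lid:** It is shut, judged from the images.
- **Bolt:** It is through the keeper. It resisted at 12.5 N against the stop, and the spacing between knob and strap fits full travel.
- **Other items:** All three keys are up, and the emergency stop looks untouched. I never contacted the reel or the battery. The arm stands clear of everything.

**What disagreed or went less well**
- The knob's movement in the images was only about 34–36 mm. I read this as the bolt having started about 4 mm out, which fits the first picture.
- I pressed the clear key harder than needed, about 40 N at the wrist.
- The tool tilted by up to about 7° over the run. I worked around it and saw no effect on the placements.

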